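# Empty the deburring tumbler and load the bolt chute

## Robot

A 6-joint arm with a two-finger parallel gripper is mounted at the origin on the work surface. World frame = base frame: x ahead of the robot, y to its left, z up, the work surface at z = 0. Lengths are in m, angles in rad, forces in N, time in s.
With the tool pointing down it reaches from about 0.425 to 0.95 m from the base axis. Payload 3.5 kg.
Tool frame: the origin (TCP) lies at the centre of the arm's flange, where the gripper is bolted on; the fingertips stand 173 mm ahead of it and the grasp point (between the pads) lies 155 mm ahead of it (ctrl.tcp_to_grasp is the distance from the TCP to the grasp point, in m); z points along the fingers, x is the direction in which the jaws open and shut, and the axes are right-handed (so a half turn about z gives the same grasp; the last joint's range is limited). The gripper opens to 85 mm and grips with 20 to 120 N. Pads are 22 mm wide; open, the fingers measure 114 mm over their backs; the gripper's body (76 mm by 85 mm) begins 54 mm behind the grasp point. The pads swing forward as they close: fully open they stand 13 mm farther back than shut.
Start: joints at [1.137, 0.286, 1.577, -0, 1.279, -0.15], TCP at [0.189, 0.648, 0.405] pointing down, gripper open.
Joint ranges: [-2.77, 2.77], [-0.9, 2.22], [0.21, 2.48], [-1.53, 4.67], [0.24, 2.81], [-2.84, 2.84]. Speed limits (rad/s): [2.79, 2.79, 3.14, 3.14, 3.14, 3.14].

## Interface

Orientations are given as a unit quaternion [x, y, z, w].
In Python, from plant import readout, imaging, ctrl, spotter gives the robot as it stands.
- The arm moves only by the tool apply_moves, never from a script. Its argument "steps" is a list of rows, each an object of numbers: "tx", "ty", "tz": the shift along the tool's x, y, z in mm; "wx", "wy", "wz": the turn, a rotation vector about the tool's x, y, z in rad. In form: [{"tx": .., "ty": .., "tz": .., "wx": .., "wy": .., "wz": ..}, ...]. A call has 1 to 12 rows; each row is the pose to reach, as a shift and turn from the pose commanded when the call began, along the tool's axes at that moment; what a row does not reach only later rows make up. A row lasts 1/10 s, in which the tool goes at most 50 mm and 8.59 degrees, less where a joint would pass 70% of its speed; a pose out of reach is approached as far as the arm can. A call with a gripper value outside its range is refused whole. "hand" is the opening, from 0 (shut) to 1 (fully open), set as the call begins (left out, the last holds). The fingers move at their own pace and stop on an object; "force" is the grip in N (left out, the last holds). Time passes only in rows, so rows that repeat a pose let the fingers close. It gives the time, the measured TCP pose, the force and the opening at its end, in the units of the state.
- readout.get_state(): the state, without advancing time (a new reading comes with each control period).
- imaging.read_camera(name): name is "scene" or "top"; returns a dict with "img" (400x640x3 uint8, red, green, blue), "vfov" (degrees; the focal length in pixels is half the picture's height over the tangent of half this angle, whatever the lens; pixels are square), "cx", "cy" (the principal point, pixels), "R" (3x3) and "t" (3): a world point X has camera coordinates R X + t. Camera axes: x right, y down, z forward; pixel columns grow to the right and rows downward; lengths in m; the calibration is good to about 2 mm. A picture is of the moment at which its call begins. There is no depth.
- ctrl.sign_off(): hands the job in, once; it reports no verdict.
Trained networks look in the newest picture that a camera, given by its name, has taken for a name from the list of things; names that differ only in an ending like _2 or _b are one class to them, and where a whole thing is asked for, a point or a joint stands for the part that bears it (a point fixed in the world has none). Each returns a list of dicts, best first, with "confidence" (0 to 1); they miss things now and then, are a little off and sometimes report something else, mostly with a low value. They report only what shows in the picture. A call takes as long as a camera call.
- spotter.trace(camera, label): "region" (400x640 bool, what is visible of it) and "uv" ([column, row] in pixels, amid what is visible of it).
The state is a dict: "time": time; "qpos": joint angles; "dq": joint speeds; "joint_efforts": joint torques, N m; "eef_pos": TCP position; "tcp_rot": TCP orientation; "contact_force": force on the tool from outside, world axes, zero at the start; "wrist_torque": the same for the moment, N m; "opening": opening from 0.0 (shut) to 1.0 (fully open).
Only numpy, scipy, OpenCV 4.12 (cv2) and the standard library are available. Lean on these libraries where they do the work, as an engineer would, in place of code of your own. Each camera call takes 0.05 s, during which the arm holds its last target.

## Task

The bolts in the bench tumbler have finished deburring: swing its lever over to tip all of them out, down the apron towards the tray, then stand the barrel fully upright again. Then load every bolt into the trough of the gravity chute, each lying lengthwise with its hex head uphill, one behind the other. Leave the other things on the bench where they are.

Things in the scene. Friction and masses are not known exactly. Their poses are not given: they have to be found in the camera images.
- tumbler: Fixed stand of the deburring tumbler: base 200 x 162 x 22 mm, two uprights at x +-85 mm, to 213 mm high. Origin on the bench below the middle of the hinge line, which runs along its x axis at z 190 mm. The barrel tips towards -y, down a slippery steel apron (150 mm wide, from y -26, z 85 over y -95, z 27 to y -140, z 7) into the tray. A 74 mm high housing stands at +y.
- barrel (a joint): Tilt of the grey plastic barrel in rad: 0 = upright, mouth up (stop); grows as it tips to the stand's -y side; stop at 2.25, mouth well down. Friction (0.35 N m) holds it where it is left. Mouth 112 mm across inside, depth 109 mm; upright, its floor is 24 mm below and its mouth 85 mm above the hinge line. Slippery inside: bolts slide out beyond about 1.9 rad.
- lever_grip (a point): Middle of the lever's round black grip: bar of 16 mm diameter, 64 mm long, parallel to the hinge line, 138 mm from the stand's middle on its -x side (lever plate 34 mm away). Fixed to the barrel, it circles the hinge line at 90 mm radius: at 0 rad it leans 40 degrees from vertical to +y, at 2.25 it is level with the hinge line on the -y side. It can turn in a light grip.
- tray: Fixed flat sheet-metal tray with a dark steel floor, at the foot of the apron: 220 x 200 mm outside (x, y), a low rim 3 mm thick and 9 mm high over the bench on three sides, open at +y where the apron comes down on its floor; floor top 3 mm above the bench. Origin at the middle of its underside.
- chute: Fixed stand of the gravity chute: dark foot plate 300 x 90 x 6 mm (from x -20 to +280) under a closed grey wedge 38 mm wide. Origin on the bench below the trough's foot; its x axis points uphill, z up.
- trough: The chute's open V trough of bright aluminium, 305 mm long, sloping 30 degrees. Origin at its foot, on the V's bottom line (32 mm above the bench), at the inner face of the 26 mm high end stop; x runs uphill along the bottom line, z square to it (out of the V). Sides at 45 degrees, reaching 15 mm out and 15 mm to each side. Slippery: a bolt let go in it slides down to the stop or the bolt below.
- bolt0: Plain steel hex bolt M12 x 45 (58 g): shank 12 mm in diameter and 45 mm long, hex head 19 mm across flats and 8 mm thick, 53 mm long over all. Origin on its axis, midway between its two ends; its x axis points towards the head (head from x +18.5 to +26.5 mm). At the start it is in the barrel. May be absent.
- bolt1: Plain steel hex bolt M12 x 45 (58 g): shank 12 mm in diameter and 45 mm long, hex head 19 mm across flats and 8 mm thick, 53 mm long over all. Origin on its axis, midway between its two ends; its x axis points towards the head (head from x +18.5 to +26.5 mm). At the start it is in the barrel. May be absent.
- bolt2: Plain steel hex bolt M12 x 45 (58 g): shank 12 mm in diameter and 45 mm long, hex head 19 mm across flats and 8 mm thick, 53 mm long over all. Origin on its axis, midway between its two ends; its x axis points towards the head (head from x +18.5 to +26.5 mm). At the start it is in the barrel. May be absent.
- bolt3: Plain steel hex bolt M12 x 45 (58 g): shank 12 mm in diameter and 45 mm long, hex head 19 mm across flats and 8 mm thick, 53 mm long over all. Origin on its axis, midway between its two ends; its x axis points towards the head (head from x +18.5 to +26.5 mm). At the start it is in the barrel. May be absent.
- bolt4: Plain steel hex bolt M12 x 45 (58 g): shank 12 mm in diameter and 45 mm long, hex head 19 mm across flats and 8 mm thick, 53 mm long over all. Origin on its axis, midway between its two ends; its x axis points towards the head (head from x +18.5 to +26.5 mm). At the start it is in the barrel. May be absent.
- screwdriver: Screwdriver lying on the bench, about 200 mm long. Not part of the job: leave it where it is. Origin at the middle of its underside.
- pencil: Yellow pencil, 185 mm long. Not part of the job: leave it where it is. Origin at the middle of its underside.
- tape_roll: Roll of brown tape lying flat, 90 mm across, 24 mm high. Not part of the job: leave it where it is. Origin at the middle of its underside.
- glue: White glue bottle, 40 mm across, 110 mm tall. Not part of the job: leave it where it is. Origin at the middle of its underside.
- spacer_tube: Short cardboard tube standing upright, 32 mm across, 70 mm tall. Not part of the job: leave it where it is. Origin at the middle of its underside.
- cardboard_offcut: Piece of cardboard lying flat, 120 x 80 x 6 mm. Not part of the job: leave it where it is. Origin at the middle of its underside.
- calliper: Calliper lying flat, 200 mm long, with a black slide. Not part of the job: leave it where it is. Origin at the middle of its underside.

How it is judged:
By the outcome, as a careful person would: the job done as asked, in the order asked, and still so for the second after the job is handed in, with the robot touching nothing.
Of bolt1, bolt3, bolt4 only 2 to 3 are there at a start; the rules pass over those that are not, and their reading is None.
At some moment in a run one of bolt0, bolt1, bolt2, bolt3, bolt4 may be knocked a few centimetres aside while the robot is not near it.
Once in a run the grip may slacken for a moment while it holds something.
It also fails if it takes over 210 s, if anything falls off the work surface, if the arm or the gripper's body presses on something with over 40 N, if the wrist force passes 120 N, or if a joint passes its speed limit or range.

## Working session

There is one attempt and no reset: what is moved stays moved. The work goes in short steps, Python scripts to look and compute and a tool call to move; the robot and the scene stay as the last step left them, time stands still between calls to the robot, and variables do not carry over. Pictures are saved under pics/ and viewed, and the job is handed in when it is done.

Besides the shell and the picture viewer there is one more tool, called after "Request:" as name([rows], argument=value, ...), one row to a line, values as JSON. apply_moves: Moves the arm, as the interface text tells. Its arguments: {"type":"object","properties":{"steps":{"type":"array","items":{"type":"object","properties":{"tx":{"type":"number"},"ty":{"type":"number"},"tz":{"type":"number"},"wx":{"type":"number"},"wy":{"type":"number"},"wz":{"type":"number"}}}},"hand":{"type":"number"},"force":{"type":"number"}},"required":["steps"]}

```bash
ls; mkdir -p pics
python3 - <<'E'
from plant import readout, imaging, ctrl, spotter
import cv2
print(readout.get_state(), ctrl.tcp_to_grasp)
for n in ["scene","top"]:
    c=imaging.read_camera(n)
    print(n,c["vfov"],c["cx"],c["cy"],c["R"],c["t"], [k for k in c])
    cv2.imwrite(f"pics/{n}0.png",c["img"][:,:,::-1])
E
```

```text
pics
{'time': 0.0, 'qpos': array([ 1.13702059e+00,  2.87198648e-01,  1.57815767e+00, -5.52228765e-06,
        1.27858196e+00, -1.50033184e-01]), 'dq': array([-0.00149407, -0.0012829 , -0.00200241, -0.00033348,  0.0026663 ,
       -0.00130779]), 'joint_efforts': array([-1.47522355e-04, -4.05959451e+01, -2.92641413e+01, -1.31817733e-04,
        5.63440437e-03, -1.77127663e-05]), 'eef_pos': array([0.18885704, 0.6477892 , 0.40333516]), 'tcp_rot': array([ 7.99983504e-01,  6.00020847e-01, -1.03162349e-03,  5.57895248e-04]), 'contact_force': array([ 0.12998751, -0.04766434, -0.01917285]), 'wrist_torque': array([ 0.00793788, -0.00736937,  0.03621904]), 'opening': 1.0041035334199973} 0.1547
scene 43.040814881307284 318.63474543009613 202.96398850876045 [[ 6.36510943e-02  9.97972205e-01 -1.24900354e-04]
 [ 5.84666541e-01 -3.73917085e-02 -8.10411559e-01]
 [-8.08772881e-01  5.15105575e-02 -5.85860981e-01]] [ 0.04098979 -0.15502726  1.95441278] ['img', 'vfov', 'cx', 'cy', 'R', 't']
top 48.364526588253135 327.5878176767985 196.16334151945762 [[-0.00896726 -0.99993546  0.00697632]
 [-0.99053247  0.00792678 -0.13704957]
 [ 0.13698543 -0.00813923 -0.99053962]] [-0.06717287  0.48977927  1.50294589] ['img', 'vfov', 'cx', 'cy', 'R', 't']
```

View pics/scene0.png

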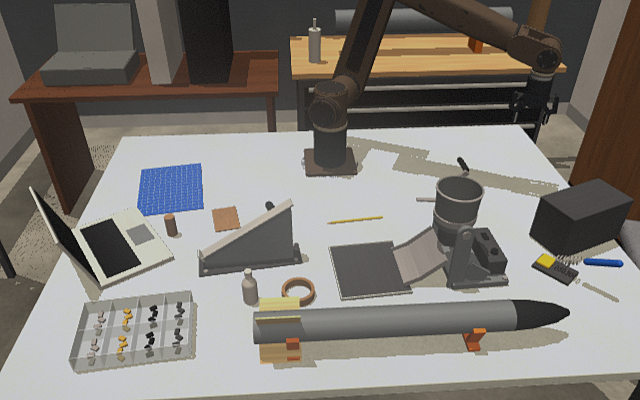

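View pics/top0.png

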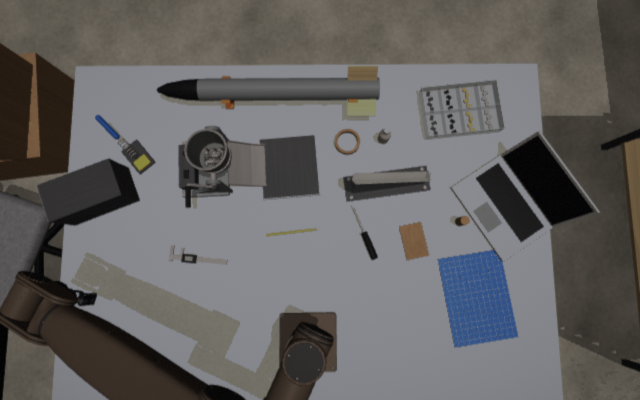

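```bash
cat > h.py <<'E'
from plant import readout, imaging, ctrl, spotter
import cv2, numpy as np
from scipy.spatial.transform import Rotation as Rn
from scipy.optimize import least_squares
def cam(n):
    c=imaging.read_camera(n); c["f"]=200/np.tan(np.radians(c["vfov"])/2); c["R"]=np.array(c["R"]);c["t"]=np.array(c["t"]);return c
def proj(c,X):
    p=np.atleast_2d(X)@c["R"].T+c["t"]
    return np.c_[c["cx"]+c["f"]*p[:,0]/p[:,2], c["cy"]+c["f"]*p[:,1]/p[:,2]]
def back(c,uv,z):
    uv=np.atleast_2d(np.array(uv,float))
    d=np.c_[(uv[:,0]-c["cx"])/c["f"],(uv[:,1]-c["cy"])/c["f"],np.ones(len(uv))]@c["R"]
    o=-c["R"].T@c["t"]
    s=(np.asarray(z)-o[2])/d[:,2]
    return o+d*s[:,None]
def crop(c,u0,v0,u1,v1,k,name):
    im=c["img"][v0:v1,u0:u1,::-1]
    cv2.imwrite("pics/"+name,cv2.resize(im,None,fx=k,fy=k,interpolation=cv2.INTER_CUBIC))
E
python3 - <<'E'
from h import *
for n in ["scene","top"]:
    c=cam(n); np.savez(f"cal_{n}.npz",**c)
    for l in ["tumbler","barrel","lever_grip","tray","chute","trough","screwdriver","glue","tape_roll"]:
        r=spotter.trace(n,l)
        for q in r[:2]:
            m=q["region"].astype(np.uint8)
            (cx,cy),(w,h),a=cv2.minAreaRect(cv2.findNonZero(m))
            print(n,l,round(q["confidence"],2),np.round(q["uv"],1),m.sum(),"rect",np.round([cx,cy,w,h,a],1))
            if l in("tray","chute","trough"):
                np.save(f"m_{n}_{l}.npy",r[0]["region"])
    if n=="top": crop(c,170,110,330,220,5,"t1.png"); crop(c,320,110,450,270,3.7,"t2.png") if 0 else crop(c,320,120,450,215,6,"t2.png")
    else: crop(c,320,150,520,310,4 if 0 else 3.7,"s1.png") if 0 else (crop(c,320,150,520,300,4,"s1.png"),crop(c,180,180,320,310,4,"s2.png"))
E
```

```text
scene tumbler 0.91 [456.2 244.2] 7803 rect [442.3 233.6 135.7 105.8  71.8]
scene barrel 0.59 [457.1 203.1] 2697 rect [454.2 202.8  54.8  77.9  41.2]
scene barrel 0.34 [256.7 247.7] 4460 rect [246.5 237.4  65.2 104.1  82.2]
scene lever_grip 0.75 [452.7 201.6] 2600 rect [456.2 201.8  47.6  88.8  13.5]
scene tray 0.69 [365.6 271.7] 3736 rect [370.  269.5  58.   79.8  84.6]
scene trough 0.74 [249.5 229.2] 946 rect [244.6 228.2  11.5 108.6  58.9]
scene trough 0.69 [270.6 202.8] 69 rect [269. 205.   8.   8.  90.]
scene screwdriver 0.43 [268.8 202. ] 44 rect [269.  204.5   7.    6.   90. ]
scene glue 0.98 [248.3 289.3] 444 rect [249.5 286.   36.   15.   90. ]
top tumbler 0.75 [217.7 166.5] 4472 rect [219.5 160.4  73.   92.   74.2]
top barrel 0.61 [206.6 151.1] 1535 rect [207.5 168.5  77.   45.   90. ]
top barrel 0.47 [211.7 154.3] 84 rect [212.5 155.    6.   17.   90. ]
top lever_grip 0.55 [206.2 152.7] 1482 rect [208.  167.6  75.4  46.9  87.9]
top tray 0.98 [291.3 165.6] 3298 rect [288.9 166.8  62.9  56.9  85.2]
top chute 0.81 [383.  184.4] 2205 rect [387.3 183.   26.7  87.1  82.9]
top trough 0.87 [387.8 177.8] 839 rect [391.  177.6  11.7  78.2  87.6]
top screwdriver 0.81 [367.8 245.5] 194 rect [364.5 233.3  55.5   7.4  69.1]
top glue 0.59 [385.7 181.7] 2205 rect [387.2 183.8  27.5  86.6  83.5]
top glue 0.58 [205.5 149.5] 1514 rect [207.1 168.1  76.5  46.9  88. ]
top tape_roll 0.59 [342.9 132.8] 269 rect [347.  141.5  25.   24.   90. ]
top tape_roll 0.43 [370.8 244.2] 206 rect [363.5 233.3  54.8   7.4  66.8]
```

View pics/t1.png

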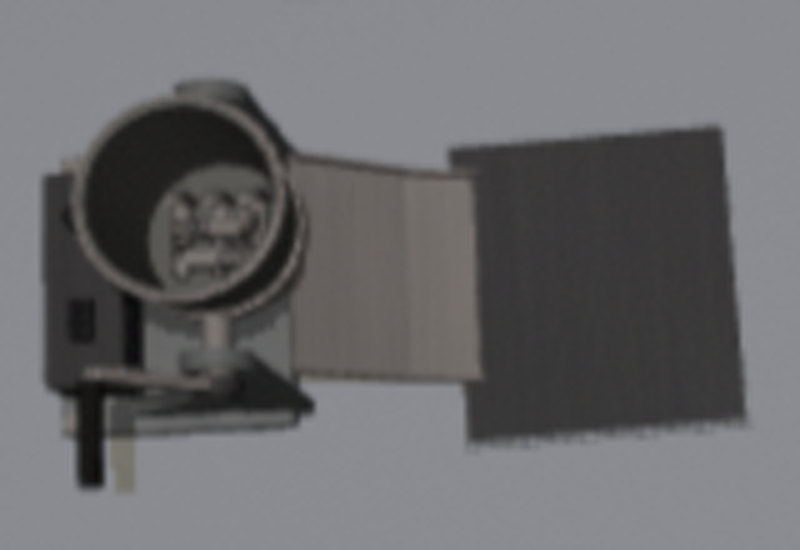

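View pics/t2.png

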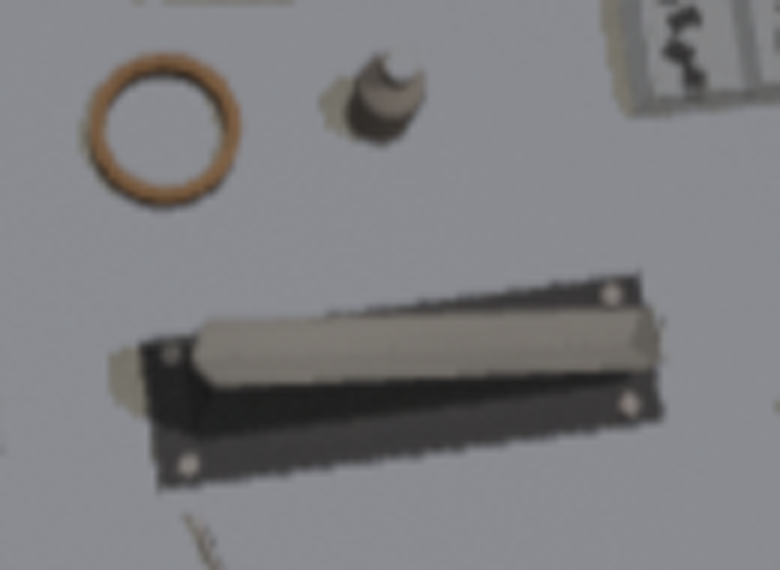

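View pics/s1.png

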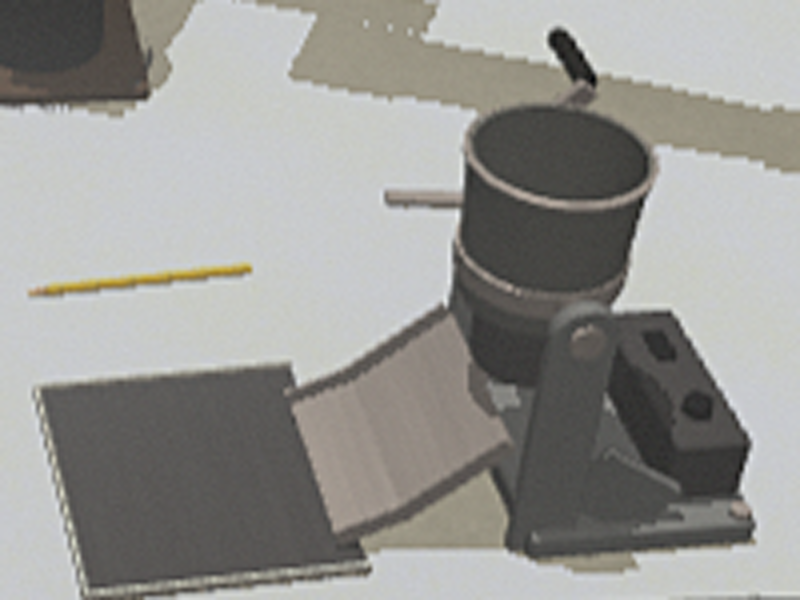

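View pics/s2.png

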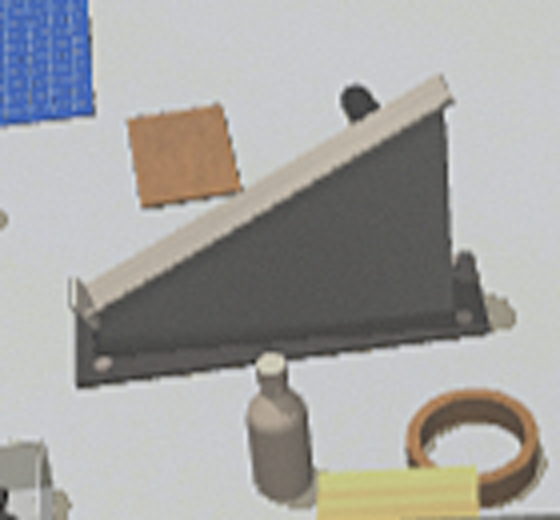

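```bash
cat > fit0.py <<'E'
from h import *
C={n:dict(np.load(f"cal_{n}.npz")) for n in("scene","top")}
def px(u0,v0,k,p): p=np.array(p,float); return (p+.5)/k-.5+[u0,v0]
T=lambda p:px(170,110,5,p); T2=lambda p:px(320,120,6,p); S=lambda p:px(320,150,4,p); S2=lambda p:px(180,180,4,p)
def fit(obs,x0,name):
    def res(q):
        c,s=np.cos(q[2]),np.sin(q[2]);R=np.array([[c,-s,0],[s,c,0],[0,0,1]])
        return np.concatenate([(proj(C[n],R@np.array(X)+[q[0],q[1],0])[0]-uv) for n,X,uv in obs])
    r=least_squares(res,x0,loss="soft_l1"); print(name,np.round(r.x,4)); print(np.round(res(r.x).reshape(-1,2),1).tolist()); return r.x
h,w=.11,.10
fit([("top",[h,w,.003],T((450,148))),("top",[h,-w,.009],T((720,127))),("top",[-h,-w,.009],T((747,420))),("top",[-h,w,.003],T((468,440))),
 ("scene",[h,-w,.009],S((88,592))),("scene",[-h,-w,.009],S((37,385)))],[.75,.1,0],"tray")
fit([("top",[0,0,.275],T((182,202))),("top",[-.138,.058,.259],T((90,437))),("scene",[0,0,.275],S((560,157))),("scene",[-.138,.058,.259],S((572,55))),
 ("top",[.075,-.14,.007],T((470,175))),("top",[-.075,-.14,.007],T((481,378))),("top",[.075,-.095,.027],T((405,168))),("top",[-.075,-.095,.027],T((410,378)))],[.75,.3,0],"tumbler")
a=np.array([np.cos(np.pi/6),0,.5]);b=np.array([-.5,0,np.cos(np.pi/6)]);o=np.array([0,0,.032])
obs=[("top",[.28,.045,.006],T2((160,488))),("top",[.28,-.045,.006],T2((145,342))),("top",[-.02,.045,.006],T2((662,418))),("top",[-.02,-.045,.006],T2((640,275))),
 ("scene",[-.02,-.045,.006],S2((78,382))),("scene",[.28,-.045,.006],S2((488,328))),
 ("scene",o+.305*a+.015*b+[0,-.015,0],S2((452,98))),("scene",o+.305*a+.015*b+[0,.015,0],S2((441,77))),
 ("top",o+.305*a+.015*b+[0,-.015,0],T2((210,320))),("top",o+.305*a+.015*b+[0,.015,0],T2((215,386)))]
fit(obs,[.75,-.3,1.57],"chute")
E
python3 fit0.py
```

```text
tray [0.6004 0.0659 0.0742]
[[-1.0, -0.4], [0.6, -1.0], [0.2, 1.1], [-0.8, 1.9], [-0.4, 1.1], [-0.1, -0.0]]
tumbler [0.5995 0.2897 0.0508]
[[-0.9, -1.2], [0.2, 0.1], [0.2, -0.6], [-0.5, 1.3], [0.3, -0.3], [-0.1, 0.5], [-0.2, 0.4], [0.3, 0.4]]
chute [ 0.5538 -0.4083  1.6975]
[[-0.2, 0.5], [-1.3, -0.1], [0.3, 0.9], [-0.2, -0.1], [-0.8, 0.7], [0.7, 0.6], [-1.7, 0.3], [-0.5, -0.6], [-0.8, 0.8], [-0.3, -0.8]]
```

```bash
cat > mv.py <<'E'
from h import *
import json,os
# commanded pose memory
def getc():
    if os.path.exists("cmd.json"):
        d=json.load(open("cmd.json")); return np.array(d["p"]),Rn.from_quat(d["q"])
    return np.array([.189,.648,.405]),Rn.from_quat([.8,.6,0,0])
def setc(p,R): json.dump(dict(p=list(map(float,p)),q=list(map(float,R.as_quat()))),open("cmd.json","w"))
def done(tx=0,ty=0,tz=0,wx=0,wy=0,wz=0):
    "record the last row executed"
    p,R=getc(); setc(p+R.apply([tx/1e3,ty/1e3,tz/1e3]),R*Rn.from_rotvec([wx,wy,wz]))
def rot(yaw,tz=(0,0,-1)):
    "jaw axis close to yaw dir, tool z = tz"
    z=np.array(tz,float);z/=np.linalg.norm(z)
    x=np.array([np.cos(yaw),np.sin(yaw),0]);x-=z*(x@z);x/=np.linalg.norm(x)
    return Rn.from_matrix(np.c_[x,np.cross(z,x),z])
def plan(pg,R,L=.155):
    "tool deltas to have point L ahead of tcp at pg with R"
    p0,R0=getc(); p=np.array(pg)-R.apply([0,0,L])
    t=R0.inv().apply(p-p0)*1e3; w=(R0.inv()*R).as_rotvec()
    print(dict(tx=round(t[0],1),ty=round(t[1],1),tz=round(t[2],1),wx=round(w[0],4),wy=round(w[1],4),wz=round(w[2],4)),"dist",round(np.linalg.norm(t)),"ang",round(np.degrees(np.linalg.norm(w)),1),"tcp",np.round(p,3))
def err():
    s=readout.get_state();p,R=getc()
    print("t",round(s["time"],2),"pos err mm",np.round((s["eef_pos"]-p)*1e3,1),"rot err deg",np.round(np.degrees((Rn.from_quat(s["tcp_rot"])*R.inv()).as_rotvec()),2),"q",np.round(s["qpos"],2),"F",np.round(s["contact_force"],1),"op",round(s["opening"],3))
TUM=(.5995,.2897,.0508); CH=(.5538,-.4083,1.6975)
def w2(T,X):
    c,s=np.cos(T[2]),np.sin(T[2]); return np.array([[c,-s,0],[s,c,0],[0,0,1]])@np.array(X,float)+[T[0],T[1],0]
E
python3 - <<'E'
from mv import *
err()
g=w2(TUM,[-.138,.058,.259]);print(g)
R=rot(np.pi/2+TUM[2])
plan(g+[0,0,.08],R)
for n,u,z in [("top",(385,140),.0),("scene",(250,303),0)]:
    print(n,back(dict(np.load(f"cal_{n}.npz")),u,z))
E
```

```text
t 1.1 pos err mm [-0.  -0.  -0.3] rot err deg [-0. -0. -0.] q [ 1.14  0.29  1.58 -0.    1.28 -0.15] F [-0.3  0.2 -0.4] op 0.999
[0.45873289 0.34061779 0.259     ]
{'tx': np.float64(-219.6), 'ty': np.float64(345.0), 'tz': np.float64(-89.0), 'wx': np.float64(0.0), 'wy': np.float64(0.0), 'wz': np.float64(-0.3346)} dist 419 ang 19.2 tcp [0.459 0.341 0.494]
top [[ 0.69598115 -0.27975002  0.        ]]
scene [[ 0.70894232 -0.2716556   0.        ]]
```

Request:
apply_moves([
  {"tx": -219.6, "ty": 345, "tz": -89, "wz": -0.3346},
  {"tx": -219.6, "ty": 345, "tz": -89, "wz": -0.3346},
  {"tx": -219.6, "ty": 345, "tz": -89, "wz": -0.3346},
  {"tx": -219.6, "ty": 345, "tz": -89, "wz": -0.3346},
  {"tx": -219.6, "ty": 345, "tz": -89, "wz": -0.3346},
  {"tx": -219.6, "ty": 345, "tz": -89, "wz": -0.3346},
  {"tx": -219.6, "ty": 345, "tz": -89, "wz": -0.3346},
  {"tx": -219.6, "ty": 345, "tz": -89, "wz": -0.3346},
  {"tx": -219.6, "ty": 345, "tz": -89, "wz": -0.3346},
  {"tx": -219.6, "ty": 345, "tz": -89, "wz": -0.3346},
  {"tx": -219.6, "ty": 345, "tz": -89, "wz": -0.3346},
  {"tx": -219.6, "ty": 345, "tz": -89, "wz": -0.3346},
])

```text
$.steps[0]: bad value
```

Run:
```python
from mv import *
done(-219.6,345,-89,0,0,-.3346)
err()
c=cam("scene"); crop(c,340,30,580,230,3.3,"s3.png")
c=cam("top"); crop(c,120,100,300,260,4,"t3.png")
err()
```

```text
t 1.1 pos err mm [-269.7  307.4  -89.3] rot err deg [ -0.    -0.   -19.17] q [ 1.14  0.29  1.58 -0.    1.28 -0.15] F [-0.3  0.2 -0.4] op 0.999
t 1.2 pos err mm [-269.8  307.4  -89.3] rot err deg [ -0.     0.   -19.17] q [ 1.14  0.29  1.58  0.    1.28 -0.15] F [-0.8  0.7 -0.9] op 1.003
```

View pics/s3.png

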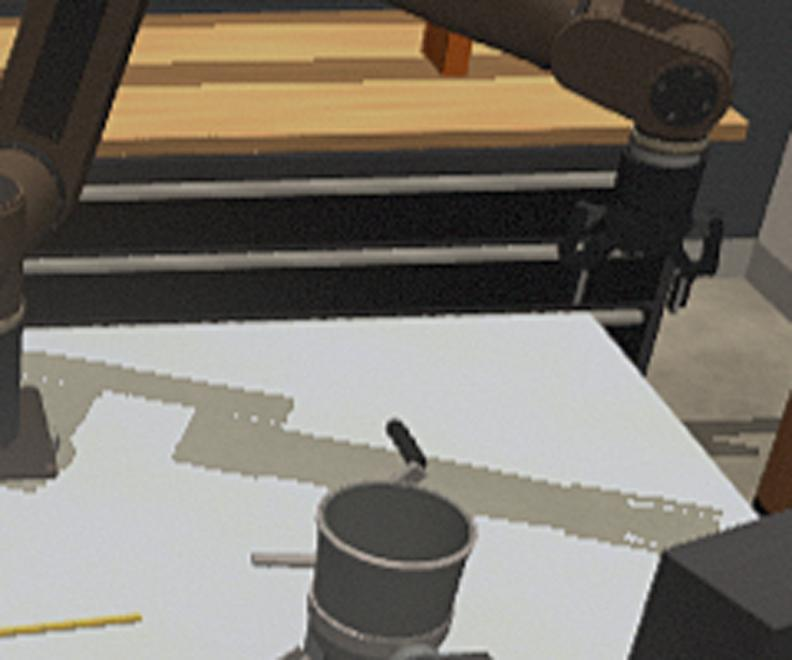

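View pics/t3.png

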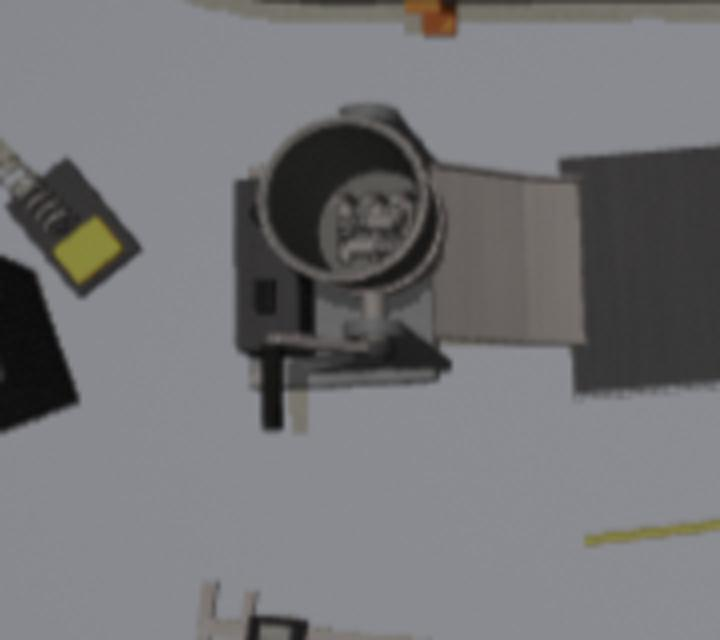

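The first call was refused, so the arm hasn't moved. The pictures still show the start state. I'll give all six keys this time.

Request:
apply_moves([
  {"tx": -219.6, "ty": 345, "tz": -89, "wx": 0, "wy": 0, "wz": -0.3346},
  {"tx": -219.6, "ty": 345, "tz": -89, "wx": 0, "wy": 0, "wz": -0.3346},
  {"tx": -219.6, "ty": 345, "tz": -89, "wx": 0, "wy": 0, "wz": -0.3346},
])

```text
time: 1.5
eef_pos: [0.2856, 0.5374, 0.4366]
tcp_rot: [0.687, 0.727, -0.0, 0.0]
contact_force: [0.1, 0.2, 0.3]
opening: 1.0
```

Run:
```python
from mv import *
s=readout.get_state()
setc(s["eef_pos"],rot(np.pi/2+TUM[2]) if 1 else 0); err()
g=w2(TUM,[-.138,.058,.259])
plan(g+[0,0,.08],rot(np.pi/2+TUM[2]))
```

```text
t 1.5 pos err mm [0. 0. 0.] rot err deg [-0.01 -0.    0.28] q [ 0.92  0.12  1.71 -0.    1.31 -0.71] F [0.1 0.2 0.3] op 1.0
{'tx': np.float64(-205.3), 'ty': np.float64(162.9), 'tz': np.float64(-57.4), 'wx': np.float64(0.0), 'wy': np.float64(0.0), 'wz': np.float64(0.0)} dist 268 ang 0.0 tcp [0.459 0.341 0.494]
```

Request:
apply_moves([
  {"tx": -205, "ty": 163, "tz": -57, "wx": 0, "wy": 0, "wz": 0},
  {"tx": -205, "ty": 163, "tz": -57, "wx": 0, "wy": 0, "wz": 0},
  {"tx": -205, "ty": 163, "tz": -57, "wx": 0, "wy": 0, "wz": 0},
  {"tx": -205, "ty": 163, "tz": -57, "wx": 0, "wy": 0, "wz": 0},
  {"tx": -205, "ty": 163, "tz": -57, "wx": 0, "wy": 0, "wz": 0},
  {"tx": -205, "ty": 163, "tz": -57, "wx": 0, "wy": 0, "wz": 0},
  {"tx": -205, "ty": 163, "tz": -57, "wx": 0, "wy": 0, "wz": 0},
  {"tx": -205, "ty": 163, "tz": -57, "wx": 0, "wy": 0, "wz": 0},
  {"tx": -205, "ty": 163, "tz": -57, "wx": 0, "wy": 0, "wz": 0},
])

```text
time: 2.4
eef_pos: [0.4576, 0.3428, 0.4929]
tcp_rot: [0.688, 0.725, -0.0, -0.0]
contact_force: [-0.3, -0.1, 0.4]
opening: 0.999
```

Run:
```python
from mv import *
done(-205,163,-57)
err()
c=cam("scene"); crop(c,340,30,580,230,3.3,"s3.png")
c=cam("top"); crop(c,120,100,300,260,4,"t3.png")
err()
```

```text
t 2.4 pos err mm [-1.2  1.8 -0.7] rot err deg [-0.    0.06  0.07] q [ 0.47  0.    1.73  0.    1.41 -1.16] F [-0.3 -0.1  0.4] op 0.999
t 2.5 pos err mm [-1.3  2.  -0.7] rot err deg [-0.01  0.05  0.11] q [ 0.47  0.    1.73  0.    1.41 -1.16] F [-1.1 -0.7 -0. ] op 1.002
```

View pics/s3.png

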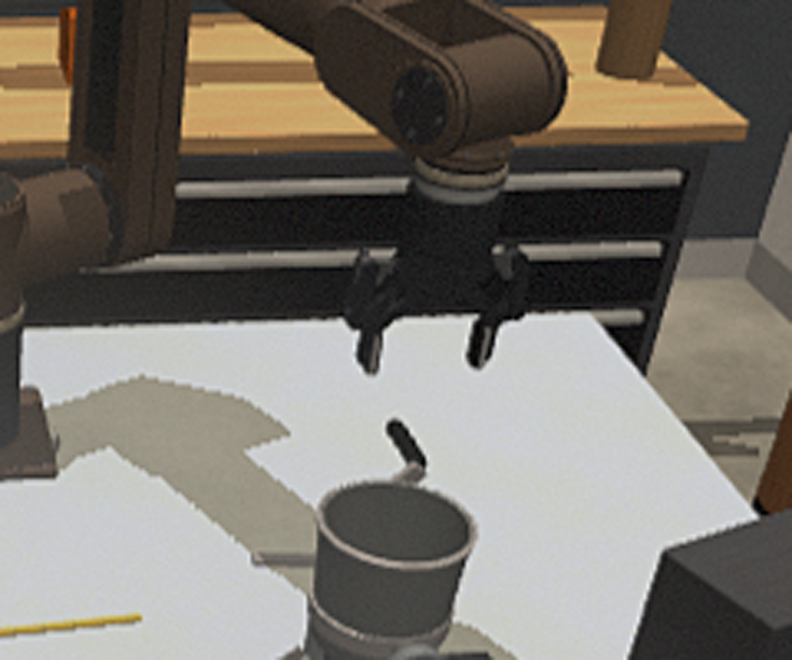

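View pics/t3.png

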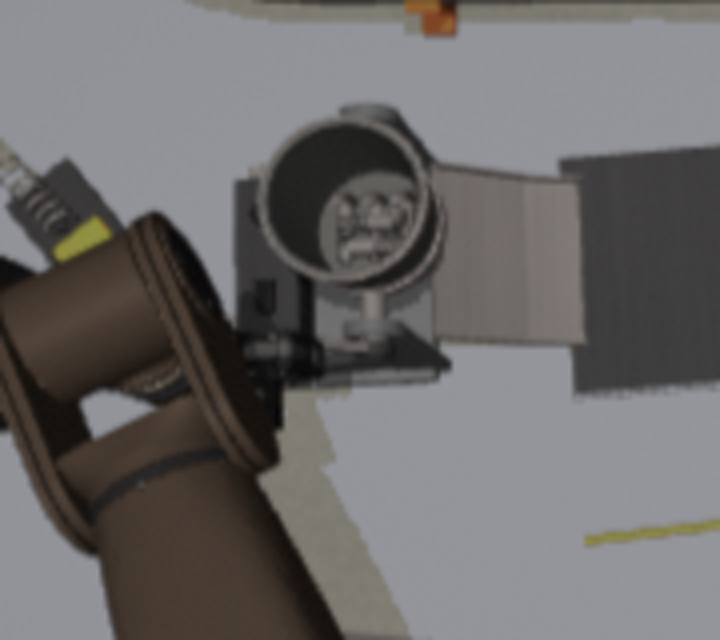

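Run:
```python
from mv import *
s=readout.get_state()
setc(s["eef_pos"],Rn.from_quat(s["tcp_rot"]))
plan(w2(TUM,[-.138,.058,.259]),rot(np.pi/2+TUM[2]))
```

```text
{'tx': np.float64(-2.4), 'ty': np.float64(1.2), 'tz': np.float64(78.9), 'wx': np.float64(-0.0009), 'wy': np.float64(0.0001), 'wz': np.float64(0.002)} dist 79 ang 0.1 tcp [0.459 0.341 0.414]
```

Request:
apply_moves([
  {"tx": -2.4, "ty": 1.2, "tz": 25, "wx": 0, "wy": 0, "wz": 0},
  {"tx": -2.4, "ty": 1.2, "tz": 50, "wx": 0, "wy": 0, "wz": 0},
  {"tx": -2.4, "ty": 1.2, "tz": 70, "wx": 0, "wy": 0, "wz": 0},
  {"tx": -2.4, "ty": 1.2, "tz": 79, "wx": 0, "wy": 0, "wz": 0},
  {"tx": -2.4, "ty": 1.2, "tz": 79, "wx": 0, "wy": 0, "wz": 0},
])

```text
time: 3.0
eef_pos: [0.4589, 0.3401, 0.4127]
tcp_rot: [0.688, 0.725, -0.002, -0.001]
contact_force: [-0.7, 0.6, -0.5]
opening: 1.0
```

Request:
apply_moves([
  {"tx": 0, "ty": 0, "tz": 0, "wx": 0, "wy": 0, "wz": 0},
  {"tx": 0, "ty": 0, "tz": 0, "wx": 0, "wy": 0, "wz": 0},
  {"tx": 0, "ty": 0, "tz": 0, "wx": 0, "wy": 0, "wz": 0},
  {"tx": 0, "ty": 0, "tz": 0, "wx": 0, "wy": 0, "wz": 0},
  {"tx": 0, "ty": 0, "tz": 0, "wx": 0, "wy": 0, "wz": 0},
  {"tx": 0, "ty": 0, "tz": 0, "wx": 0, "wy": 0, "wz": 0},
], hand=0.0, force=25)

```text
time: 3.6
eef_pos: [0.4596, 0.3403, 0.4155]
tcp_rot: [0.689, 0.725, 0.002, -0.001]
contact_force: [-0.2, 4.1, 2.2]
opening: 0.175
```

Run:
```python
from mv import *
done(-2.4,1.2,79); err()
c=cam("scene"); crop(c,340,30,580,230,3.3,"s4.png")
```

```text
t 3.6 pos err mm [ 0.9 -0.4  1.6] rot err deg [ 0.22 -0.12 -0.13] q [ 0.46  0.05  1.82  0.    1.26 -1.16] F [-0.2  4.1  2.2] op 0.175
```

View pics/s4.png

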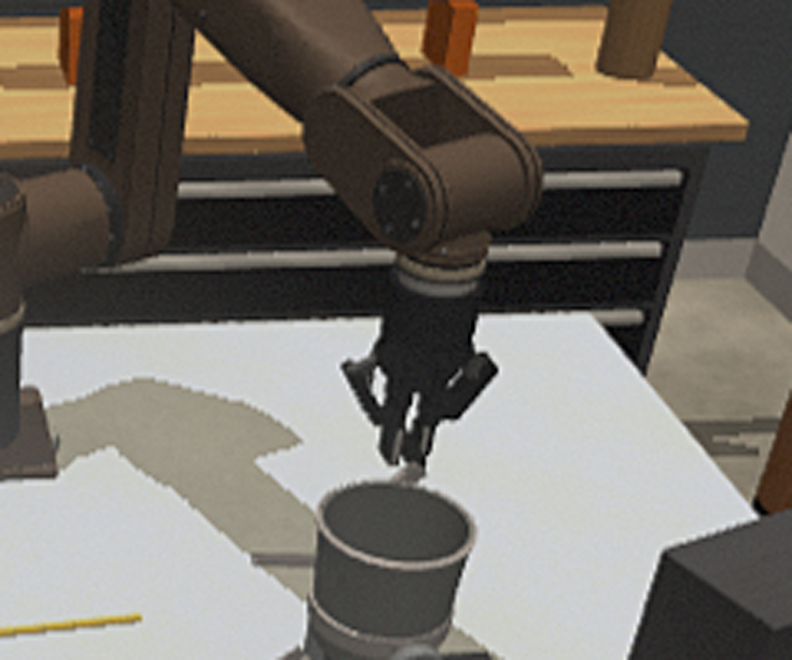

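Run:
```python
from mv import *
th=np.radians(40)
def rows(a,b,n):
    for t in np.linspace(a,b,n+1)[1:]:
        dy=90*(np.sin(th-t)-np.sin(th-a)); dz=90*(np.cos(th-t)-np.cos(th-a))
        print(f'{{"tx": {dy:.1f}, "ty": 0, "tz": {-dz:.1f}, "wx": 0, "wy": 0, "wz": 0}},',end=" ")
    print()
rows(0,.8,12);rows(.8,1.6,12);rows(1.6,2.26,10)
```

```text
{"tx": -4.7, "ty": 0, "tz": -3.7, "wx": 0, "wy": 0, "wz": 0}, {"tx": -9.7, "ty": 0, "tz": -7.1, "wx": 0, "wy": 0, "wz": 0}, {"tx": -14.9, "ty": 0, "tz": -10.1, "wx": 0, "wy": 0, "wz": 0}, {"tx": -20.2, "ty": 0, "tz": -12.8, "wx": 0, "wy": 0, "wz": 0}, {"tx": -25.7, "ty": 0, "tz": -15.1, "wx": 0, "wy": 0, "wz": 0}, {"tx": -31.4, "ty": 0, "tz": -17.1, "wx": 0, "wy": 0, "wz": 0}, {"tx": -37.2, "ty": 0, "tz": -18.7, "wx": 0, "wy": 0, "wz": 0}, {"tx": -43.1, "ty": 0, "tz": -19.8, "wx": 0, "wy": 0, "wz": 0}, {"tx": -49.0, "ty": 0, "tz": -20.6, "wx": 0, "wy": 0, "wz": 0}, {"tx": -55.0, "ty": 0, "tz": -21.0, "wx": 0, "wy": 0, "wz": 0}, {"tx": -61.0, "ty": 0, "tz": -21.0, "wx": 0, "wy": 0, "wz": 0}, {"tx": -67.0, "ty": 0, "tz": -20.6, "wx": 0, "wy": 0, "wz": 0}, 
{"tx": -5.9, "ty": 0, "tz": 0.8, "wx": 0, "wy": 0, "wz": 0}, {"tx": -11.8, "ty": 0, "tz": 2.0, "wx": 0, "wy": 0, "wz": 0}, {"tx": -17.6, "ty": 0, "tz": 3.6, "wx": 0, "wy": 0, "wz": 0}, {"tx": -23.3, "ty": 0, "tz": 5.6, "wx": 0, "wy": 0, "wz": 0}, {"tx": -28.8, "ty": 0, "tz": 7.9, "wx": 0, "wy": 0, "wz": 0}, {"tx": -34.1, "ty": 0, "tz
[... 340 characters left out ...]
, "wz": 0}, {"tx": -61.5, "ty": 0, "tz": 33.7, "wx": 0, "wy": 0, "wz": 0}, 
{"tx": -3.5, "ty": 0, "tz": 4.8, "wx": 0, "wy": 0, "wz": 0}, {"tx": -6.7, "ty": 0, "tz": 9.8, "wx": 0, "wy": 0, "wz": 0}, {"tx": -9.6, "ty": 0, "tz": 15.0, "wx": 0, "wy": 0, "wz": 0}, {"tx": -12.1, "ty": 0, "tz": 20.4, "wx": 0, "wy": 0, "wz": 0}, {"tx": -14.3, "ty": 0, "tz": 25.9, "wx": 0, "wy": 0, "wz": 0}, {"tx": -16.1, "ty": 0, "tz": 31.6, "wx": 0, "wy": 0, "wz": 0}, {"tx": -17.5, "ty": 0, "tz": 37.3, "wx": 0, "wy": 0, "wz": 0}, {"tx": -18.5, "ty": 0, "tz": 43.2, "wx": 0, "wy": 0, "wz": 0}, {"tx": -19.1, "ty": 0, "tz": 49.1, "wx": 0, "wy": 0, "wz": 0}, {"tx": -19.4, "ty": 0, "tz": 55.0, "wx": 0, "wy": 0, "wz": 0},
```

Request:
apply_moves([
  {"tx": -4.7, "ty": 0, "tz": -3.7, "wx": 0, "wy": 0, "wz": 0},
  {"tx": -9.7, "ty": 0, "tz": -7.1, "wx": 0, "wy": 0, "wz": 0},
  {"tx": -14.9, "ty": 0, "tz": -10.1, "wx": 0, "wy": 0, "wz": 0},
  {"tx": -20.2, "ty": 0, "tz": -12.8, "wx": 0, "wy": 0, "wz": 0},
])

```text
time: 4.05
eef_pos: [0.4604, 0.321, 0.429]
tcp_rot: [0.689, 0.725, 0.004, -0.002]
contact_force: [-2.0, 9.9, 3.7]
opening: 0.175
```

Run:
```python
from mv import *
done(-20.2,0,-12.8); err(); print(readout.get_state()["wrist_torque"])
```

```text
t 4.05 pos err mm [0.6 0.6 2.3] rot err deg [ 0.53 -0.15 -0.12] q [ 0.43  0.02  1.84  0.01  1.28 -1.2 ] F [-2.   9.9  3.7] op 0.175
[ 1.84672368  0.3077733  -0.06995969]
```

Request:
apply_moves([
  {"tx": -5.5, "ty": 0, "tz": -2.3, "wx": 0, "wy": 0, "wz": 0},
  {"tx": -11.2, "ty": 0, "tz": -4.3, "wx": 0, "wy": 0, "wz": 0},
  {"tx": -17, "ty": 0, "tz": -5.9, "wx": 0, "wy": 0, "wz": 0},
  {"tx": -22.9, "ty": 0, "tz": -7, "wx": 0, "wy": 0, "wz": 0},
  {"tx": -28.8, "ty": 0, "tz": -7.8, "wx": 0, "wy": 0, "wz": 0},
  {"tx": -34.8, "ty": 0, "tz": -8.2, "wx": 0, "wy": 0, "wz": 0},
  {"tx": -40.8, "ty": 0, "tz": -8.2, "wx": 0, "wy": 0, "wz": 0},
  {"tx": -46.8, "ty": 0, "tz": -7.8, "wx": 0, "wy": 0, "wz": 0},
])

```text
time: 4.85
eef_pos: [0.4627, 0.2738, 0.438]
tcp_rot: [0.689, 0.725, 0.003, -0.002]
contact_force: [-5.6, 7.3, 10.8]
opening: 0.177
```

Request:
apply_moves([
  {"tx": -5.9, "ty": 0, "tz": 0.8, "wx": 0, "wy": 0, "wz": 0},
  {"tx": -11.8, "ty": 0, "tz": 2.0, "wx": 0, "wy": 0, "wz": 0},
  {"tx": -17.6, "ty": 0, "tz": 3.6, "wx": 0, "wy": 0, "wz": 0},
  {"tx": -23.3, "ty": 0, "tz": 5.6, "wx": 0, "wy": 0, "wz": 0},
  {"tx": -28.8, "ty": 0, "tz": 7.9, "wx": 0, "wy": 0, "wz": 0},
  {"tx": -34.1, "ty": 0, "tz": 10.6, "wx": 0, "wy": 0, "wz": 0},
  {"tx": -39.3, "ty": 0, "tz": 13.7, "wx": 0, "wy": 0, "wz": 0},
  {"tx": -44.2, "ty": 0, "tz": 17.1, "wx": 0, "wy": 0, "wz": 0},
  {"tx": -49.0, "ty": 0, "tz": 20.8, "wx": 0, "wy": 0, "wz": 0},
  {"tx": -53.4, "ty": 0, "tz": 24.8, "wx": 0, "wy": 0, "wz": 0},
  {"tx": -57.6, "ty": 0, "tz": 29.1, "wx": 0, "wy": 0, "wz": 0},
  {"tx": -61.5, "ty": 0, "tz": 33.7, "wx": 0, "wy": 0, "wz": 0},
])

```text
time: 6.05
eef_pos: [0.4661, 0.2119, 0.4027]
tcp_rot: [0.689, 0.725, 0.002, -0.001]
contact_force: [-1.0, 5.5, 4.2]
opening: 0.181
```

Run:
```python
from mv import *
done(-46.8,0,-7.8); done(-61.5,0,33.7);err(); 
c=cam("scene"); crop(c,320,100,520,310,3,"s5.png")
```

```text
t 6.05 pos err mm [ 0.6 -0.4  1.9] rot err deg [ 0.25 -0.11 -0.14] q [ 0.23 -0.08  1.97  0.    1.24 -1.39] F [-1.   5.5  4.2] op 0.181
```

View pics/s5.png

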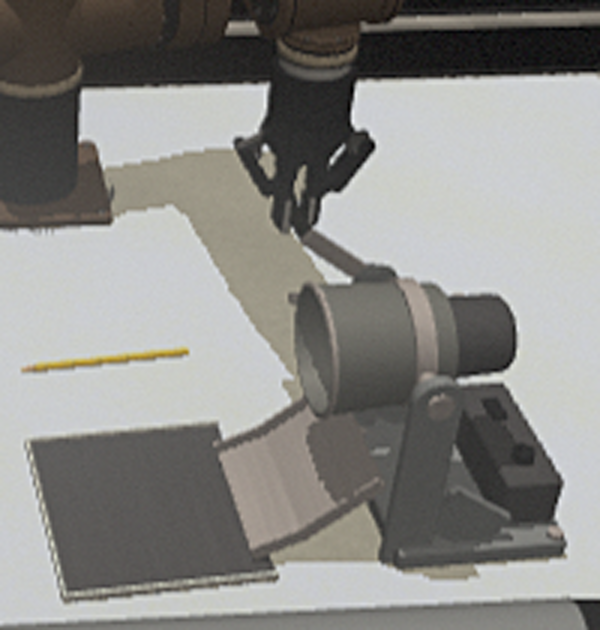

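The barrel is about 90° over and follows the lever cleanly. I'll go on to the stop slowly.

Request:
apply_moves([
  {"tx": -3.5, "ty": 0, "tz": 4.8, "wx": 0, "wy": 0, "wz": 0},
  {"tx": -6.7, "ty": 0, "tz": 9.8, "wx": 0, "wy": 0, "wz": 0},
  {"tx": -9.6, "ty": 0, "tz": 15.0, "wx": 0, "wy": 0, "wz": 0},
  {"tx": -12.1, "ty": 0, "tz": 20.4, "wx": 0, "wy": 0, "wz": 0},
  {"tx": -14.3, "ty": 0, "tz": 25.9, "wx": 0, "wy": 0, "wz": 0},
  {"tx": -16.1, "ty": 0, "tz": 31.6, "wx": 0, "wy": 0, "wz": 0},
  {"tx": -17.5, "ty": 0, "tz": 37.3, "wx": 0, "wy": 0, "wz": 0},
  {"tx": -18.5, "ty": 0, "tz": 43.2, "wx": 0, "wy": 0, "wz": 0},
  {"tx": -19.1, "ty": 0, "tz": 49.1, "wx": 0, "wy": 0, "wz": 0},
  {"tx": -19.4, "ty": 0, "tz": 56.0, "wx": 0, "wy": 0, "wz": 0},
  {"tx": -19.4, "ty": 0, "tz": 57.0, "wx": 0, "wy": 0, "wz": 0},
  {"tx": -19.4, "ty": 0, "tz": 57.0, "wx": 0, "wy": 0, "wz": 0},
])

```text
time: 7.3
eef_pos: [0.4675, 0.193, 0.3497]
tcp_rot: [0.689, 0.725, 0.001, -0.001]
contact_force: [-11.3, 5.3, 22.8]
opening: 0.18
```

Run:
```python
from mv import *
done(-19.4,0,57);err(); 
c=cam("scene"); crop(c,320,100,520,310,3,"s6.png")
c=cam("top"); crop(c,170,110,330,220,5,"t6.png"); err()
```

```text
t 7.3 pos err mm [1.  0.1 5.8] rot err deg [ 0.18 -0.05 -0.12] q [ 0.19 -0.04  2.04  0.    1.14 -1.43] F [-11.3   5.3  22.8] op 0.18
t 7.4 pos err mm [1.  0.1 5.8] rot err deg [ 0.18 -0.06 -0.11] q [ 0.19 -0.04  2.04  0.    1.14 -1.43] F [-11.    5.3  22. ] op 0.177
```

View pics/s6.png

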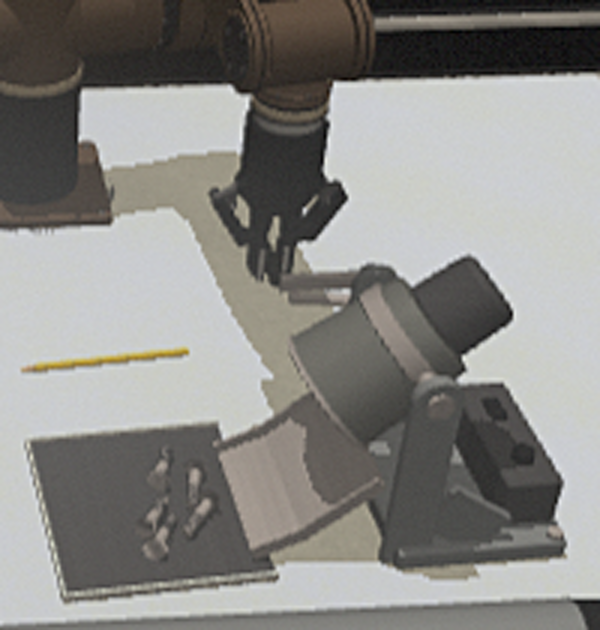

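View pics/t6.png

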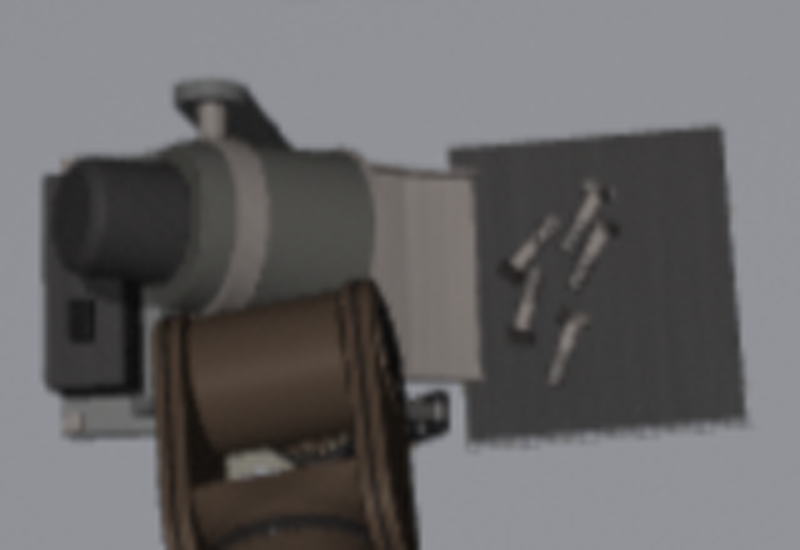

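Run:
```python
from mv import *
th=np.radians(40)
def rows(a,b,n,off=0):
    for t in np.linspace(a,b,n+1)[1:]:
        dy=90*(np.sin(th-t)-np.sin(th-a)); dz=90*(np.cos(th-t)-np.cos(th-a))+off
        print(f'{{"tx": {dy:.1f}, "ty": 0, "tz": {-dz:.1f}, "wx": 0, "wy": 0, "wz": 0}},',end=" ")
    print()
rows(2.25,1.6,10,3.5);rows(1.6,.75,12);rows(.75,-.06,12)
```

```text
{"tx": 0.3, "ty": 0, "tz": -9.3, "wx": 0, "wy": 0, "wz": 0}, {"tx": 1.0, "ty": 0, "tz": -15.2, "wx": 0, "wy": 0, "wz": 0}, {"tx": 2.0, "ty": 0, "tz": -20.9, "wx": 0, "wy": 0, "wz": 0}, {"tx": 3.5, "ty": 0, "tz": -26.6, "wx": 0, "wy": 0, "wz": 0}, {"tx": 5.3, "ty": 0, "tz": -32.1, "wx": 0, "wy": 0, "wz": 0}, {"tx": 7.4, "ty": 0, "tz": -37.6, "wx": 0, "wy": 0, "wz": 0}, {"tx": 9.9, "ty": 0, "tz": -42.9, "wx": 0, "wy": 0, "wz": 0}, {"tx": 12.7, "ty": 0, "tz": -48.0, "wx": 0, "wy": 0, "wz": 0}, {"tx": 15.9, "ty": 0, "tz": -52.9, "wx": 0, "wy": 0, "wz": 0}, {"tx": 19.4, "ty": 0, "tz": -57.6, "wx": 0, "wy": 0, "wz": 0}, 
{"tx": 4.1, "ty": 0, "tz": -4.9, "wx": 0, "wy": 0, "wz": 0}, {"tx": 8.6, "ty": 0, "tz": -9.4, "wx": 0, "wy": 0, "wz": 0}, {"tx": 13.4, "ty": 0, "tz": -13.6, "wx": 0, "wy": 0, "wz": 0}, {"tx": 18.4, "ty": 0, "tz": -17.5, "wx": 0, "wy": 0, "wz": 0}, {"tx": 23.7, "ty": 0, "tz": -21.0, "wx": 0, "wy": 0, "wz": 0}, {"tx": 29.3, "ty": 0, "tz": -24.1, "wx": 0, "wy": 0, "wz": 0}, {"tx": 35.1, "ty": 0, "tz": -26.9, "wx": 0, "wy": 0, "wz": 0}, {"tx": 41.0, "ty": 0, "tz": -29.2, "wx":
[... 312 characters left out ...]
": 0, "wy": 0, "wz": 0}, {"tx": 12.1, "ty": 0, "tz": 0.2, "wx": 0, "wy": 0, "wz": 0}, {"tx": 18.2, "ty": 0, "tz": 0.9, "wx": 0, "wy": 0, "wz": 0}, {"tx": 24.1, "ty": 0, "tz": 2.0, "wx": 0, "wy": 0, "wz": 0}, {"tx": 30.0, "ty": 0, "tz": 3.5, "wx": 0, "wy": 0, "wz": 0}, {"tx": 35.8, "ty": 0, "tz": 5.4, "wx": 0, "wy": 0, "wz": 0}, {"tx": 41.4, "ty": 0, "tz": 7.7, "wx": 0, "wy": 0, "wz": 0}, {"tx": 46.9, "ty": 0, "tz": 10.4, "wx": 0, "wy": 0, "wz": 0}, {"tx": 52.1, "ty": 0, "tz": 13.4, "wx": 0, "wy": 0, "wz": 0}, {"tx": 57.2, "ty": 0, "tz": 16.8, "wx": 0, "wy": 0, "wz": 0}, {"tx": 62.0, "ty": 0, "tz": 20.5, "wx": 0, "wy": 0, "wz": 0}, {"tx": 66.5, "ty": 0, "tz": 24.5, "wx": 0, "wy": 0, "wz": 0},
```

Request:
apply_moves([
  {"tx": 0.3, "ty": 0, "tz": -9.3, "wx": 0, "wy": 0, "wz": 0},
  {"tx": 1.0, "ty": 0, "tz": -15.2, "wx": 0, "wy": 0, "wz": 0},
  {"tx": 2.0, "ty": 0, "tz": -20.9, "wx": 0, "wy": 0, "wz": 0},
  {"tx": 3.5, "ty": 0, "tz": -26.6, "wx": 0, "wy": 0, "wz": 0},
  {"tx": 5.3, "ty": 0, "tz": -32.1, "wx": 0, "wy": 0, "wz": 0},
  {"tx": 7.4, "ty": 0, "tz": -37.6, "wx": 0, "wy": 0, "wz": 0},
  {"tx": 9.9, "ty": 0, "tz": -42.9, "wx": 0, "wy": 0, "wz": 0},
  {"tx": 12.7, "ty": 0, "tz": -48.0, "wx": 0, "wy": 0, "wz": 0},
  {"tx": 15.9, "ty": 0, "tz": -52.9, "wx": 0, "wy": 0, "wz": 0},
  {"tx": 19.4, "ty": 0, "tz": -57.6, "wx": 0, "wy": 0, "wz": 0},
])

```text
time: 8.4
eef_pos: [0.4666, 0.2093, 0.4]
tcp_rot: [0.689, 0.725, -0.004, 0.004]
contact_force: [3.8, -9.7, -3.0]
opening: 0.176
```

Request:
apply_moves([
  {"tx": 4.1, "ty": 0, "tz": -4.9, "wx": 0, "wy": 0, "wz": 0},
  {"tx": 8.6, "ty": 0, "tz": -9.4, "wx": 0, "wy": 0, "wz": 0},
  {"tx": 13.4, "ty": 0, "tz": -13.6, "wx": 0, "wy": 0, "wz": 0},
  {"tx": 18.4, "ty": 0, "tz": -17.5, "wx": 0, "wy": 0, "wz": 0},
  {"tx": 23.7, "ty": 0, "tz": -21.0, "wx": 0, "wy": 0, "wz": 0},
  {"tx": 29.3, "ty": 0, "tz": -24.1, "wx": 0, "wy": 0, "wz": 0},
  {"tx": 35.1, "ty": 0, "tz": -26.9, "wx": 0, "wy": 0, "wz": 0},
  {"tx": 41.0, "ty": 0, "tz": -29.2, "wx": 0, "wy": 0, "wz": 0},
  {"tx": 47.1, "ty": 0, "tz": -31.1, "wx": 0, "wy": 0, "wz": 0},
  {"tx": 53.3, "ty": 0, "tz": -32.5, "wx": 0, "wy": 0, "wz": 0},
  {"tx": 59.6, "ty": 0, "tz": -33.5, "wx": 0, "wy": 0, "wz": 0},
  {"tx": 65.9, "ty": 0, "tz": -34.1, "wx": 0, "wy": 0, "wz": 0},
])

```text
time: 9.6
eef_pos: [0.4636, 0.2753, 0.4414]
tcp_rot: [0.689, 0.725, -0.002, 0.005]
contact_force: [-3.9, -7.3, 14.2]
opening: 0.178
```

Request:
apply_moves([
  {"tx": 6.1, "ty": 0, "tz": -0.1, "wx": 0, "wy": 0, "wz": 0},
  {"tx": 12.1, "ty": 0, "tz": 0.2, "wx": 0, "wy": 0, "wz": 0},
  {"tx": 18.2, "ty": 0, "tz": 0.9, "wx": 0, "wy": 0, "wz": 0},
  {"tx": 24.1, "ty": 0, "tz": 2.0, "wx": 0, "wy": 0, "wz": 0},
  {"tx": 30.0, "ty": 0, "tz": 3.5, "wx": 0, "wy": 0, "wz": 0},
  {"tx": 35.8, "ty": 0, "tz": 5.4, "wx": 0, "wy": 0, "wz": 0},
  {"tx": 41.4, "ty": 0, "tz": 7.7, "wx": 0, "wy": 0, "wz": 0},
  {"tx": 46.9, "ty": 0, "tz": 10.4, "wx": 0, "wy": 0, "wz": 0},
  {"tx": 52.1, "ty": 0, "tz": 13.4, "wx": 0, "wy": 0, "wz": 0},
  {"tx": 57.2, "ty": 0, "tz": 16.8, "wx": 0, "wy": 0, "wz": 0},
  {"tx": 62.0, "ty": 0, "tz": 20.5, "wx": 0, "wy": 0, "wz": 0},
  {"tx": 64.5, "ty": 0, "tz": 22.5, "wx": 0, "wy": 0, "wz": 0},
])

```text
time: 10.8
eef_pos: [0.4604, 0.341, 0.4156]
tcp_rot: [0.689, 0.725, 0.0, 0.003]
contact_force: [0.7, -2.2, 8.0]
opening: 0.18
```

Run:
```python
from mv import *
done(19.4,0,-57.6);done(65.9,0,-34.1);done(64.5,0,22.5);err();
```

```text
t 10.8 pos err mm [ 1.8 -1.5  2.5] rot err deg [-0.22 -0.34 -0.08] q [ 0.46  0.05  1.82 -0.01  1.26 -1.16] F [ 0.7 -2.2  8. ] op 0.18
```

Request:
apply_moves([
  {"tx": 2, "ty": 0, "tz": 2, "wx": 0, "wy": 0, "wz": 0},
  {"tx": 3, "ty": 0, "tz": 3, "wx": 0, "wy": 0, "wz": 0},
  {"tx": 3, "ty": 0, "tz": 3, "wx": 0, "wy": 0, "wz": 0},
])

```text
time: 11.1
eef_pos: [0.4605, 0.3428, 0.4146]
tcp_rot: [0.689, 0.725, -0.002, 0.005]
contact_force: [-3.0, -9.1, 14.8]
opening: 0.173
```

Run:
```python
from mv import *
done(3,0,3);err();
```

```text
t 11.1 pos err mm [ 2.  -2.7  4.5] rot err deg [-0.5  -0.33 -0.07] q [ 0.46  0.06  1.82 -0.01  1.26 -1.15] F [-3.  -9.1 14.8] op 0.173
```

Request:
apply_moves([
  {"tx": -1.5, "ty": 0, "tz": -2.5, "wx": 0, "wy": 0, "wz": 0},
  {"tx": -1.5, "ty": 0, "tz": -2.5, "wx": 0, "wy": 0, "wz": 0},
  {"tx": -1.5, "ty": 0, "tz": -2.5, "wx": 0, "wy": 0, "wz": 0},
  {"tx": -1.5, "ty": 0, "tz": -2.5, "wx": 0, "wy": 0, "wz": 0},
  {"tx": -1.5, "ty": 0, "tz": -2.5, "wx": 0, "wy": 0, "wz": 0},
], hand=1.0)

```text
time: 11.6
eef_pos: [0.4593, 0.3431, 0.4122]
tcp_rot: [0.689, 0.725, -0.001, -0.0]
contact_force: [0.2, -0.3, 0.6]
opening: 0.992
```

Request:
apply_moves([
  {"tx": 0, "ty": 0, "tz": -30, "wx": 0, "wy": 0, "wz": 0},
  {"tx": 0, "ty": 0, "tz": -80, "wx": 0, "wy": 0, "wz": 0},
  {"tx": 0, "ty": -120, "tz": -120, "wx": 0, "wy": 0, "wz": 0},
  {"tx": 0, "ty": -120, "tz": -120, "wx": 0, "wy": 0, "wz": 0},
  {"tx": 0, "ty": -120, "tz": -120, "wx": 0, "wy": 0, "wz": 0},
  {"tx": 0, "ty": -120, "tz": -120, "wx": 0, "wy": 0, "wz": 0},
  {"tx": 0, "ty": -120, "tz": -120, "wx": 0, "wy": 0, "wz": 0},
  {"tx": 0, "ty": -120, "tz": -120, "wx": 0, "wy": 0, "wz": 0},
])

```text
time: 12.4
eef_pos: [0.3403, 0.337, 0.5321]
tcp_rot: [0.689, 0.725, -0.001, -0.0]
contact_force: [-0.1, 0.3, -0.5]
opening: 0.999
```

Run:
```python
from mv import *
done(-1.5,0,-2.5);done(0,-120,-120);err(); 
c=cam("scene"); crop(c,320,100,520,310,3,"s7.png"); np.savez("sc7.npz",**c)
c=cam("top"); crop(c,170,110,330,220,5,"t7.png"); crop(c,262,130,322,200,10 if 0 else 8,"t7z.png"); np.savez("tp7.npz",**c); err()
```

```text
t 12.4 pos err mm [ 1.5 -0.7 -0.5] rot err deg [-0.05  0.01 -0.13] q [ 0.57 -0.23  1.88 -0.    1.5  -1.05] F [-0.1  0.3 -0.5] op 0.999
t 12.5 pos err mm [ 1.8 -0.7 -0.8] rot err deg [-0.07  0.05 -0.16] q [ 0.57 -0.23  1.88 -0.    1.5  -1.05] F [-0.1  0.6  0.1] op 1.001
```

View pics/s7.png

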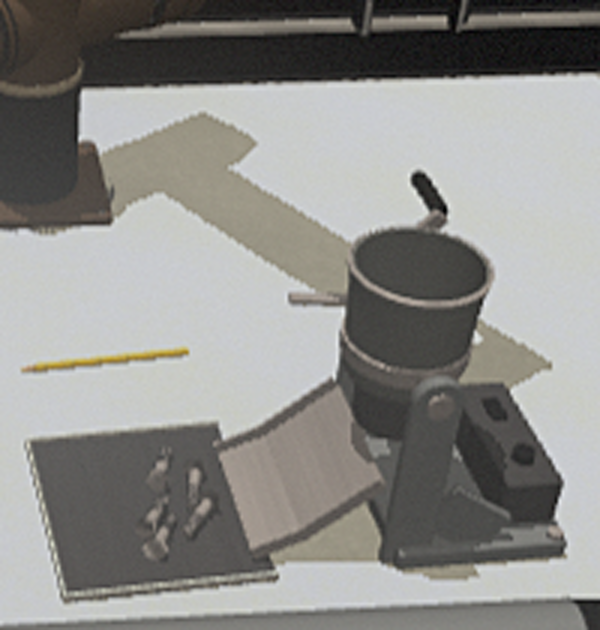

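View pics/t7.png

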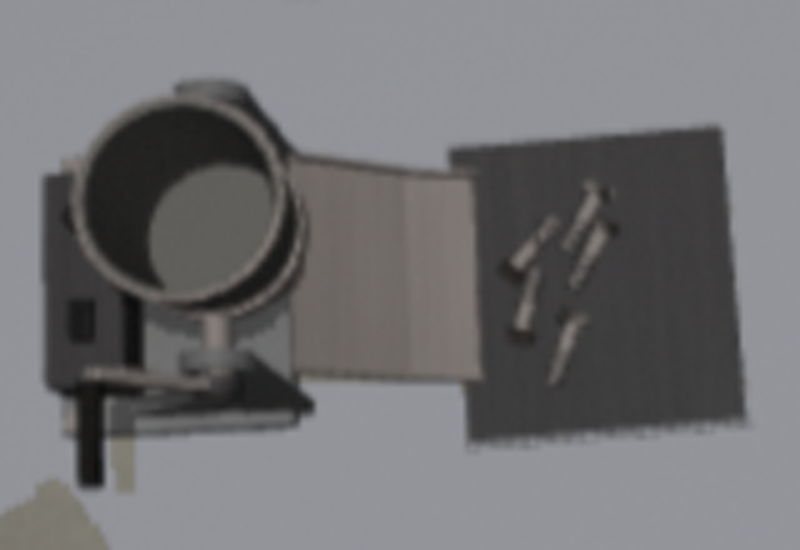

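View pics/t7z.png

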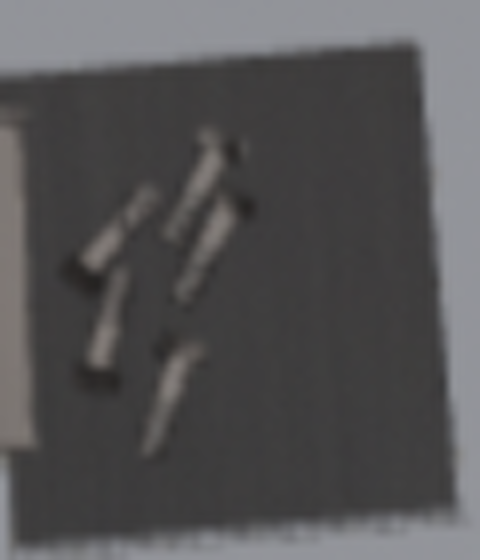

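```bash
cat > rect.py <<'E'
from h import *
def rectify(c,x0,x1,y0,y1,z,mm,name=None,gain=1):
    # output: col = -y (left=+y), row=-x (like top cam)
    W=int((y1-y0)*1000/mm);H=int((x1-x0)*1000/mm)
    pts=np.array([[x1,y1,z],[x1,y0,z],[x0,y0,z],[x0,y1,z]])
    src=proj(c,pts).astype(np.float32);dst=np.array([[0,0],[W,0],[W,H],[0,H]],np.float32)-.5*0
    M=cv2.getPerspectiveTransform(src,dst)
    im=cv2.warpPerspective(c["img"],M,(W,H),flags=cv2.INTER_CUBIC)
    im=np.clip(im.astype(float)*gain,0,255).astype(np.uint8)
    if name: cv2.imwrite("pics/"+name,im[:,:,::-1])
    return im
E
python3 - <<'E'
from rect import *
S=dict(np.load("sc7.npz"));T=dict(np.load("tp7.npz"))
a=rectify(S,.52,.70,.02,.16,.010,.3,gain=1.4);b=rectify(T,.52,.70,.02,.16,.010,.3,gain=1.6)
im=np.hstack([b,a])
im=cv2.resize(im,None,fx=.85,fy=.85)
print(im.shape)
cv2.imwrite("pics/r7.png",im[:,:,::-1])
E
```

```text
(509, 792, 3)
```

View pics/r7.png

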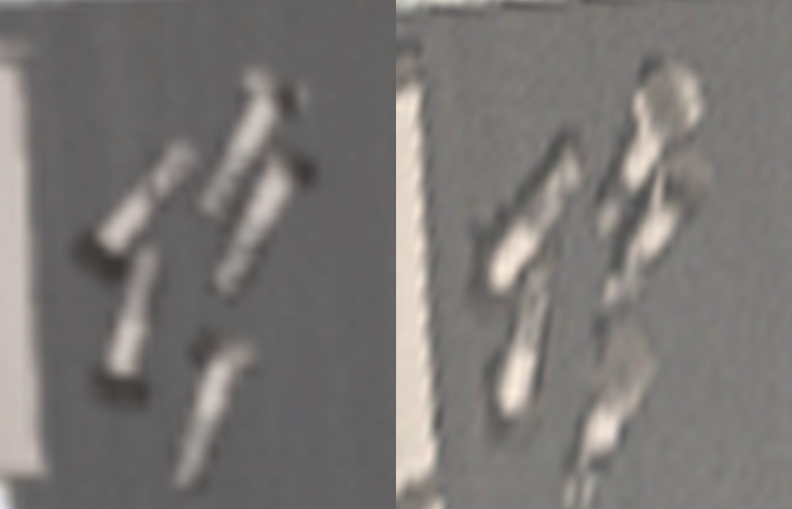

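```bash
cat > bolts.py <<'E'
from rect import *
def outline3d(b):
    # b: x,y,heading(rad) of mid ; returns 3D wire segs
    x,y,h=b[:3]; u=np.array([np.cos(h),np.sin(h),0]);n=np.array([-u[1],u[0],0])
    o=np.array([x,y,0])
    segs=[]
    zt,zh=.003+.006,.003+.0095
    def P(s,l,dz): 
        zc=zt+(zh-zt)*(s+.0265)/.053
        return o+u*s+n*l+[0,0,zc+dz]
    segs.append([P(-.0265,.006,0),P(.0185,.006,0),P(.0185,.0105,0),P(.0265,.0105,0),P(.0265,-.0105,0),P(.0185,-.0105,0),P(.0185,-.006,0),P(-.0265,-.006,0),P(-.0265,.006,0)])
    segs.append([P(.0185,.0105,0),P(.0185,-.0105,0)])
    segs.append([P(.0265,.0105*np.cos(t),.0105*np.sin(t)) for t in np.linspace(0,2*np.pi,13)])
    return segs
def overlay(c,bl,u0,v0,u1,v1,k,name,gain=1.4):
    im=np.clip(c["img"][v0:v1,u0:u1,::-1].astype(float)*gain,0,255).astype(np.uint8)
    im=cv2.resize(im,None,fx=k,fy=k,interpolation=cv2.INTER_CUBIC); raw=im.copy()
    for i,b in enumerate(bl):
        for s in outline3d(b):
            p=(proj(c,np.array(s))-[u0,v0]+.5)*k-.5
            cv2.polylines(im,[np.round(p*8).astype(np.int32)],False,[(0,255,0),(0,255,255),(255,255,0),(255,0,255),(80,160,255)][i%5],1,cv2.LINE_AA,3)
    cv2.imwrite("pics/"+name,np.hstack([im,raw]))
def fromends(head,tip):
    "ends of axis xy"
    h=np.array(head);t=np.array(tip);d=h-t;return [*(h+t)/2,np.arctan2(d[1],d[0])]
E
cat > b7.py <<'E'
from bolts import *
f=lambda u,v:(.70-v*.3529e-3,.16-u*.3529e-3)
B=dict(A=((92,255),(188,145)),B=((262,82),(205,210)),C=((292,160),(224,290)),D=((118,390),(150,250)),E=((228,345),(183,487)))
bl=[fromends(f(*h),f(*t)) for h,t in B.values()]
E
python3 - <<'E'
from b7 import *
for k,(h,t) in B.items(): print(k,np.round(fromends(f(*h),f(*t)),4),"len",round(np.hypot(*(np.array(h)-t))*.353,1))
overlay(dict(np.load("tp7.npz")),bl,265,135,305,195,10,"o7t.png",1.6)
overlay(dict(np.load("sc7.npz")),bl,355,240,400,300,8.5,"o7s.png",1.4)
E
```

```text
A [0.6294 0.1106 2.4241] len 51.5
B [ 0.6485  0.0776 -0.4189] len 49.5
C [ 0.6206  0.069  -0.4819] len 51.8
D [0.5871 0.1127 2.9169] len 50.7
E [ 0.5532  0.0875 -0.3069] len 52.6
```

View pics/o7t.png

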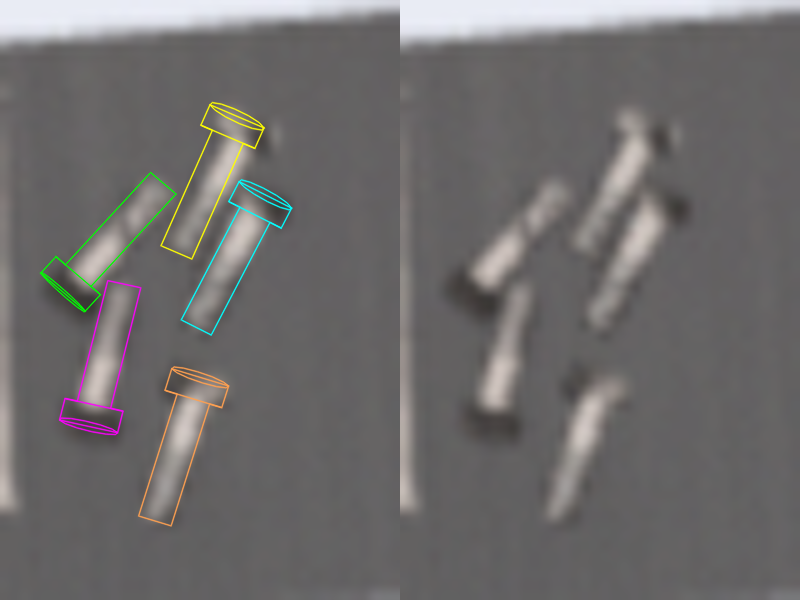

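View pics/o7s.png

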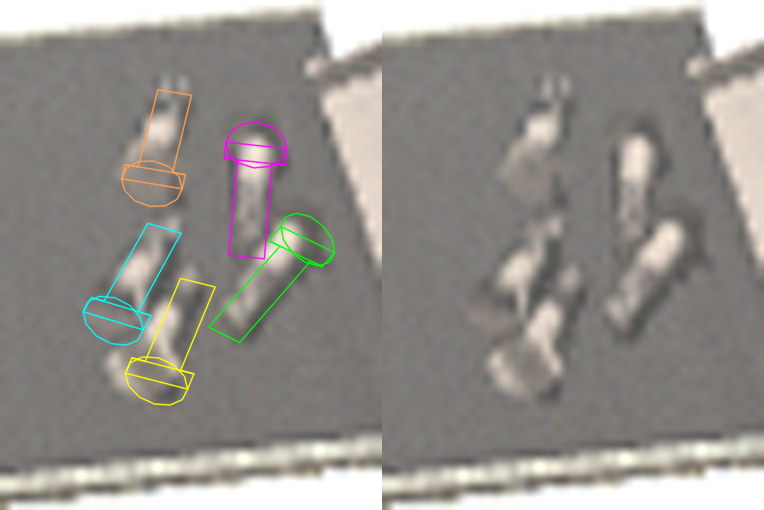

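Run:
```python
from bolts import *
for n in("top","scene"):
    c=cam(n)
    vis=c["img"].copy()
    for q in spotter.trace(n,"bolt0"):
        m=q["region"].astype(np.uint8); 
        print(n,round(q["confidence"],2),np.round(q["uv"],1),m.sum(),np.round(np.concatenate([np.r_[r] if np.ndim(r) else [r] for r in cv2.minAreaRect(cv2.findNonZero(m))]),1))
        cs,_=cv2.findContours(m,0,2); 
        np.save(f"bm_{n}.npy",np.array([q["region"] for q in spotter.trace(n,"bolt0")])) if 0 else None
        vis[m>0]=(vis[m>0]*.5+np.array([0,128,0]))
    b=(265,135,305,195) if n=="top" else (355,240,400,300)
    v=cv2.resize(vis[b[1]:b[3],b[0]:b[2]],None,fx=10 if n=="top" else 8.5,fy=10 if n=="top" else 8.5,interpolation=0)
    cv2.imwrite(f"pics/m7{n}.png",v[:,:,::-1])
```

```text
top 0.52 [282.  177.5] 43 [283.5 178.2   4.3  12.3   9.5]
top 0.46 [289.  152.9] 44 [287.1 152.7   4.5  12.8  21.8]
top 0.45 [352.4 132.5] 281 [347.  141.5  25.   24.   90. ]
top 0.44 [275.1 158.2] 50 [275.5 159.5   3.7  14.2  39.8]
scene 0.58 [385.8 272.2] 69 [386.4 270.7   5.4  16.2  29.1]
scene 0.53 [379.9 259.6] 75 [384. 261.  16.   6.  90.]
scene 0.52 [372.1 269.9] 80 [370.9 271.8   6.6  15.8  37.9]
scene 0.44 [370. 280.] 67 [374.1 278.1   6.   14.7  37.9]
scene 0.42 [371.3 257.1] 77 [372.4 255.5   6.4  13.5   7.1]
```

View pics/m7top.png

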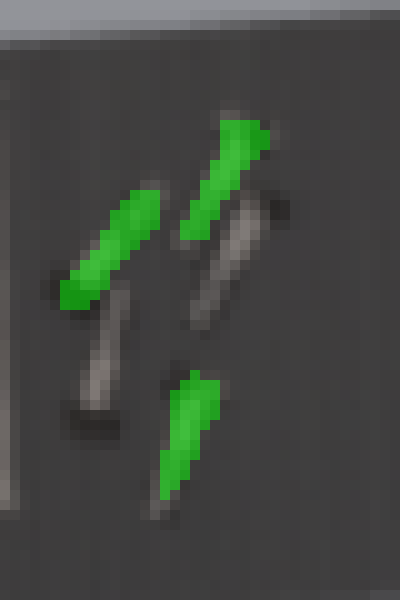

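View pics/m7scene.png

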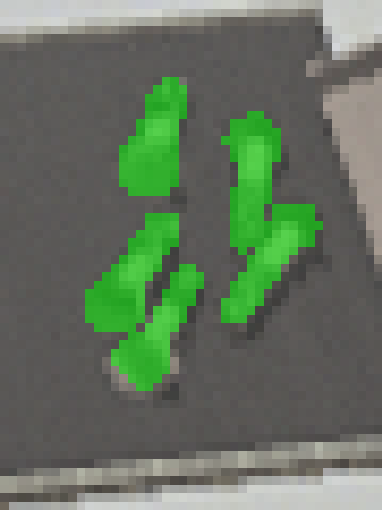

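```bash
cat > bfit.py <<'E'
from bolts import *
from scipy.optimize import minimize
def pts3(b,floor=.003):
    x,y,h=b[:3];u=np.array([np.cos(h),np.sin(h),0]);n=np.array([-u[1],u[0],0]);o=np.array([x,y,0])
    zt,zh=floor+.006,floor+.0095
    t=np.linspace(0,2*np.pi,16,endpoint=False)
    def ring(s,r): 
        zc=zt+(zh-zt)*(s+.0265)/.053
        return o+u*s+np.outer(np.cos(t),n)*r+np.outer(np.sin(t),[0,0,1])*r+[0,0,zc]
    return np.r_[ring(-.0265,.006),ring(.0185,.006)],np.r_[ring(.0185,.0103),ring(.0265,.0103)]
K=6
def render(c,b,box,floor=.003):
    u0,v0,u1,v1=box
    im=np.zeros(((v1-v0)*K,(u1-u0)*K),np.uint8)
    for P in pts3(b,floor):
        p=(proj(c,P)-[u0,v0]+.5)*K-.5
        cv2.fillConvexPoly(im,np.round(cv2.convexHull(p.astype(np.float32))*8).astype(np.int32),1,cv2.LINE_8,3)
    return cv2.resize(im.astype(np.float32),(u1-u0,v1-v0),interpolation=cv2.INTER_AREA)
def fitbolt(b0,S,sm,T,tm,floor=.003,wt=.5):
    "sm: scene mask of this bolt; tm: top weights (bright pixels near)"
    def box(c): 
        p=proj(c,[b0[0],b0[1],.01])[0].astype(int); return (p[0]-20,p[1]-20,p[0]+20,p[1]+20)
    bs,bt=box(S),box(T)
    cut=lambda m,b:m[b[1]:b[3],b[0]:b[2]].astype(np.float32)
    ms=cut(sm,bs) if sm is not None else None; mt=cut(tm,bt) if tm is not None else None
    def cost(q):
        b=[b0[0]+q[0]/1e3,b0[1]+q[1]/1e3,b0[2]+q[2]/20]; e=0
        if ms is not None:
            r=render(S,b,bs,floor); e+=1-np.minimum(r,ms).sum()/np.maximum(r,ms).sum()
        if mt is not None:
            r=render(T,b,bt,floor); e+=wt*(1-np.minimum(r,mt).sum()/np.maximum(r,mt).sum())
        return e
    best=None
    for s in [(0,0,0),(0,-3,0),(3,0,0)]:
        sx=np.array([s]+[np.array(s)+d for d in np.diag([4.,4.,4.])])
        r=minimize(cost,s,method="Nelder-Mead",options=dict(initial_simplex=sx,xatol=.05,fatol=1e-4))
        if best is None or r.fun<best.fun: best=r
    q=best.x;return [b0[0]+q[0]/1e3,b0[1]+q[1]/1e3,b0[2]+q[2]/20],best.fun
def topmask(T,bl,floor=23):
    "split non-floor pixels of top picture near bolts by nearest outline"
    g=cv2.cvtColor(T["img"],cv2.COLOR_RGB2GRAY).astype(float)
    return g
E
python3 - <<'E'
from bfit import *
from b7 import bl,B
S=cam("scene"); ms=[q["region"] for q in spotter.trace("scene","bolt0") if q["confidence"]>.3]
T=cam("top"); mt=[q["region"] for q in spotter.trace("top","bolt0") if q["confidence"]>.3]
np.savez("sc8.npz",**S);np.savez("tp8.npz",**T)
def near(ms,c,b):
    p=proj(c,[b[0],b[1],.009])[0]; best=None
    for m in ms:
        v,u=np.nonzero(m); d=np.hypot(u.mean()-p[0],v.mean()-p[1])
        if d<5 and m.sum()<150 and (best is None or d<best[0]): best=(d,m)
    return None if best is None else best[1]
out=[]
for k,b in zip(B,bl):
    sm=near(ms,S,b);tm=near(mt,T,b)
    r=[fitbolt(b,S,sm,T,None)] if sm is not None else []
    if tm is not None and sm is not None: r.append(fitbolt(b,S,sm,T,tm))
    print(k,np.round(b,4),[(np.round(x[0],4),round(x[1],2)) for x in r]); out.append(r[-1][0] if r else b)
np.save("bl8.npy",out)
overlay(T,out,265,135,305,195,10,"o8t.png",1.6)
overlay(S,out,355,240,400,300,8.5,"o8s.png",1.4)
E
```

```text
A [0.6294 0.1106 2.4241] [(array([0.6203, 0.1114, 2.5065]), np.float64(0.11))]
B [ 0.6485  0.0776 -0.4189] []
C [ 0.6206  0.069  -0.4819] [(array([ 0.616 ,  0.0701, -0.5078]), np.float64(0.25)), (array([ 0.6176,  0.0696, -0.4862]), np.float64(0.49))]
D [0.5871 0.1127 2.9169] [(array([0.5799, 0.1139, 2.8928]), np.float64(0.17)), (array([0.5806, 0.1138, 2.8917]), np.float64(0.41))]
E [ 0.5532  0.0875 -0.3069] []
```

View pics/o8t.png

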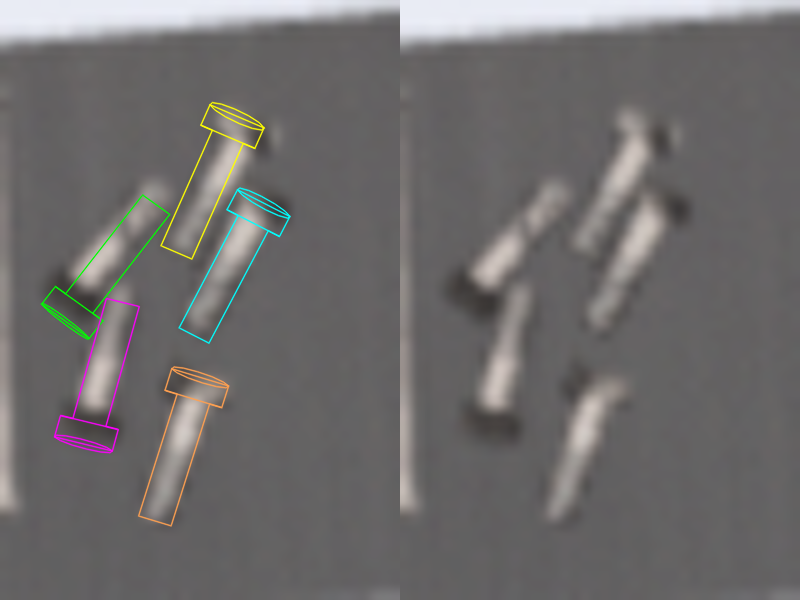

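View pics/o8s.png

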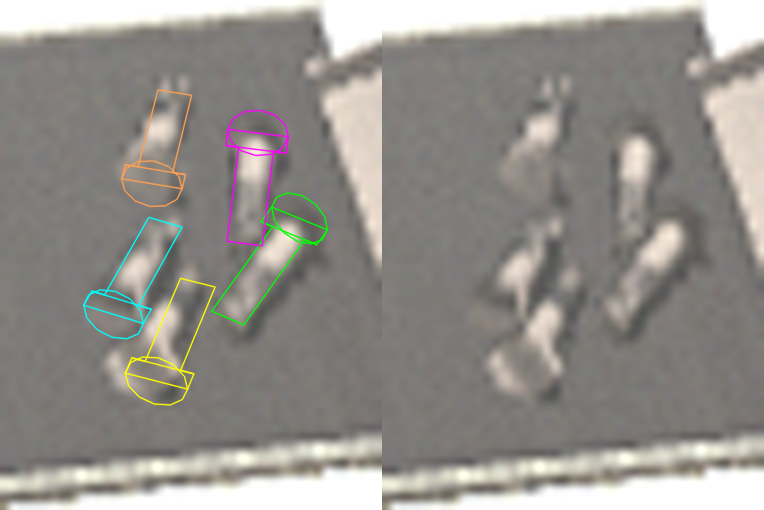

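```bash
cat > clear.py <<'E'
import numpy as np, cv2
def rectpts(cx,cy,h,s0,s1,l0,l1,n=9):
    u=np.array([np.cos(h),np.sin(h)]);v=np.array([-u[1],u[0]])
    S,L=np.meshgrid(np.linspace(s0,s1,n),np.linspace(l0,l1,n))
    return np.array([cx,cy])+S.reshape(-1,1)*u+L.reshape(-1,1)*v
def boltpts(b): return np.r_[rectpts(*b,-.0265,.0185,-.006,.006,13),rectpts(*b,.0185,.0265,-.0105,.0105)]
def poly(cx,cy,h,s0,s1,l0,l1):
    u=np.array([np.cos(h),np.sin(h)]);v=np.array([-u[1],u[0]]);o=np.array([cx,cy])
    return np.array([o+s*u+l*v for s,l in((s0,l0),(s1,l0),(s1,l1),(s0,l1))],np.float32)
def clearance(b,others,s,dyaw,o,lat):
    "grasp at axial s on bolt b, gripper yaw offset, opening o, lateral offset"
    h=b[2]+dyaw; c=np.array(b[:2])+s*np.array([np.cos(b[2]),np.sin(b[2])])+lat*np.array([-np.sin(h),np.cos(h)])
    d=1
    for sg in(1,-1):
        P=poly(c[0],c[1],h,-.011,.011,sg*o/2,sg*(o/2+.0145))*1e3
        for i,q in enumerate([b]+others):
            pts=boltpts(q)*1e3
            for p in pts: d=min(d,-cv2.pointPolygonTest(P.reshape(-1,1,2),(float(p[0]),float(p[1])),True)/1e3)
    return d,c,h
def search(bl,names):
    for i,b in enumerate(bl):
        oth=[x for j,x in enumerate(bl) if j!=i]; best=(-1,)
        for s in(-.016,-.012,-.008,-.004,0,.003,.006):
            for dy in(-.3,-.2,-.1,0,.1,.2,.3):
                for o in(.020,.024,.03):
                    for lat in (-.005,-.0025,0,.0025,.005):
                        r=clearance(b,oth,s,dy,o,lat)
                        if r[0]-.002*abs(dy)-.03*abs(s-.004)>best[0]: best=(r[0]-.002*abs(dy)-.03*abs(s-.004),s,dy,o,lat,np.round(r[1],4),round(r[2],3),round(r[0],4))
        print(names[i],best)
E
python3 - <<'E'
from b7 import bl
from clear import *
bl[1]=[.649,.0745,-.45];bl[4]=[.551,.086,-.30]
bl=[list(map(float,b)) for b in bl]
search(bl,"ABCDE")
E
```

```text
A (-0.0001582021082201072, 0.003, 0.1, 0.03, 0.005, array([0.6243, 0.1085]), 2.524, 0.0001)
B (-0.002734613451219807, 0.006, 0.3, 0.024, -0.005, array([0.6537, 0.0669]), -0.15, -0.0021)
C (0.00038159670975890334, -0.016, 0, 0.024, -0.005, array([0.6041, 0.0719]), -0.482, 0.001)
D (0.001469994876177566, 0.003, 0, 0.02, -0.0025, array([0.5847, 0.1158]), 2.917, 0.0015)
E (0.007039398115206027, -0.016, 0.1, 0.03, 0, array([0.5357, 0.0907]), -0.2, 0.0078)
```

```bash
cat >> mv.py <<'E'
L=.1675
def sync():
    s=readout.get_state(); setc(s["eef_pos"],Rn.from_quat(s["tcp_rot"])); print("t",round(s["time"],2),"q",np.round(s["qpos"],2),np.round(s["eef_pos"],4))
def pick(b,s,dyaw,lat=0,h=0.0,z=.0105):
    H=b[2]+dyaw; c=np.array(b[:2])+s*np.array([np.cos(b[2]),np.sin(b[2])])+lat*np.array([-np.sin(H),np.cos(H)])
    plan([c[0],c[1],z+h],rot(H-np.pi/2),L)
E
python3 - <<'E'
from mv import *
sync()
E=[.551,.086,-.30]
pick(E,-.012,.1,0,.15)
E
```

```text
t 12.9 q [ 0.57 -0.23  1.88 -0.    1.5  -1.05] [0.3398 0.337  0.5329]
{'tx': np.float64(-257.2), 'ty': np.float64(187.0), 'tz': np.float64(204.9), 'wx': np.float64(-0.0002), 'wy': np.float64(-0.0002), 'wz': np.float64(-2.891)} dist 378 ang 165.6 tcp [0.54  0.09  0.328]
```

Request:
apply_moves([
  {"tx": -50, "ty": 30, "tz": 0, "wx": 0, "wy": 0, "wz": 0.15},
  {"tx": -90, "ty": 50, "tz": 20, "wx": 0, "wy": 0, "wz": 0.3},
  {"tx": -130, "ty": 80, "tz": 40, "wx": 0, "wy": 0, "wz": 0.45},
  {"tx": -160, "ty": 100, "tz": 60, "wx": 0, "wy": 0, "wz": 0.6},
  {"tx": -190, "ty": 130, "tz": 80, "wx": 0, "wy": 0, "wz": 0.75},
  {"tx": -220, "ty": 150, "tz": 100, "wx": 0, "wy": 0, "wz": 0.9},
  {"tx": -240, "ty": 170, "tz": 120, "wx": 0, "wy": 0, "wz": 1.05},
  {"tx": -257, "ty": 187, "tz": 140, "wx": 0, "wy": 0, "wz": 1.2},
  {"tx": -257, "ty": 187, "tz": 140, "wx": 0, "wy": 0, "wz": 1.35},
  {"tx": -257, "ty": 187, "tz": 140, "wx": 0, "wy": 0, "wz": 1.5},
  {"tx": -257, "ty": 187, "tz": 140, "wx": 0, "wy": 0, "wz": 1.65},
  {"tx": -257, "ty": 187, "tz": 140, "wx": 0, "wy": 0, "wz": 1.8},
], hand=0.36)

```text
time: 14.1
eef_pos: [0.5396, 0.0896, 0.3929]
tcp_rot: [0.996, -0.092, -0.0, 0.0]
contact_force: [0.3, -0.7, 0.5]
opening: 0.362
```

Run:
```python
from mv import *
done(-257,187,140,0,0,1.8); err()
E=[.551,.086,-.30]
pick(E,-.012,.1,0,.12)
```

```text
t 14.1 pos err mm [ 0.  -0.1  0. ] rot err deg [ 0.01  0.   -0.36] q [-0.02  0.01  1.9   0.    1.22  0.16] F [ 0.3 -0.7  0.5] op 0.362
{'tx': np.float64(0.0), 'ty': np.float64(0.2), 'tz': np.float64(94.9), 'wx': np.float64(0.0003), 'wy': np.float64(-0.0), 'wz': np.float64(1.5922)} dist 95 ang 91.2 tcp [0.54  0.09  0.298]
```

Request:
apply_moves([
  {"tx": 0, "ty": 0, "tz": 95, "wx": 0, "wy": 0, "wz": 0.8},
  {"tx": 0, "ty": 0, "tz": 95, "wx": 0, "wy": 0, "wz": 0.8},
  {"tx": 0, "ty": 0, "tz": 95, "wx": 0, "wy": 0, "wz": 0.8},
  {"tx": 0, "ty": 0, "tz": 95, "wx": 0, "wy": 0, "wz": 0.8},
  {"tx": 0, "ty": 0, "tz": 95, "wx": 0, "wy": 0, "wz": 0.8},
  {"tx": 0, "ty": 0, "tz": 145, "wx": 0, "wy": 0, "wz": 1.592},
  {"tx": 0, "ty": 0, "tz": 145, "wx": 0, "wy": 0, "wz": 1.592},
  {"tx": 0, "ty": 0, "tz": 145, "wx": 0, "wy": 0, "wz": 1.592},
  {"tx": 0, "ty": 0, "tz": 145, "wx": 0, "wy": 0, "wz": 1.592},
  {"tx": 0, "ty": 0, "tz": 145, "wx": 0, "wy": 0, "wz": 1.592},
  {"tx": 0, "ty": 0, "tz": 145, "wx": 0, "wy": 0, "wz": 1.592},
  {"tx": 0, "ty": 0, "tz": 145, "wx": 0, "wy": 0, "wz": 1.592},
])

```text
time: 15.3
eef_pos: [0.5396, 0.0898, 0.2481]
tcp_rot: [-0.633, 0.774, -0.0, 0.0]
contact_force: [0.2, 0.0, -0.8]
opening: 0.354
```

Run:
```python
from mv import *
done(0,0,145,0,0,1.592); err()
c=cam("scene");crop(c,330,170,430,310,5 if 0 else 4.2,"s9.png")
c=cam("top");crop(c,250,120,330,220,6,"t9.png")
```

```text
t 15.3 pos err mm [0.1 0.1 0.1] rot err deg [ 0.01 -0.02  0.02] q [-0.02  0.19  2.   -0.    0.95  1.75] F [ 0.2  0.  -0.8] op 0.354
```

View pics/s9.png

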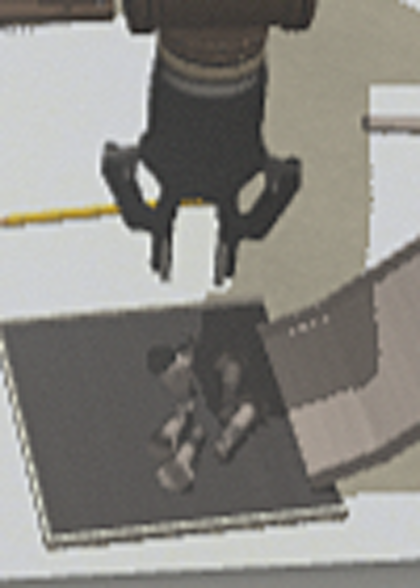

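View pics/t9.png

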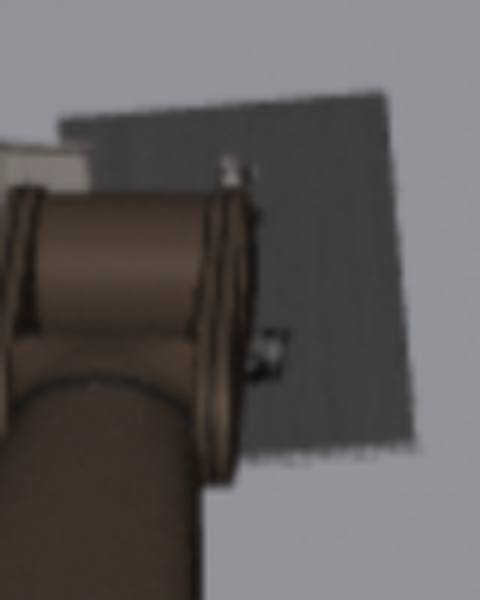

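Run:
```python
from bolts import *
from b7 import bl
bl[1]=[.649,.0745,-.45];bl[4]=[.551,.086,-.30]
c=cam("scene");overlay(c,bl,350,230,405,300,7.2,"o9.png",2.0)
s=readout.get_state();R=Rn.from_quat(s["tcp_rot"])
t=cam("top")
for l,d in((.0,.0),(0.02,.165),(-.02,.165),(.04,.12),(-.04,.12)):
    X=s["eef_pos"]+R.apply([l,0,d]); print(np.round(X,3),proj(c,X).round(1),proj(t,X).round(1))
```

```text
[0.539 0.09  0.248] [[379.4 186.7]] [[274.  170.1]]
[0.536 0.07  0.083] [[368.5 233.2]] [[285.4 180.8]]
[0.543 0.109 0.083] [[382.3 234.4]] [[273.7 178.6]]
[0.532 0.051 0.128] [[362.4 220.5]] [[290.2 179.6]]
[0.547 0.129 0.128] [[390.5 222.8]] [[266.1 175. ]]
```

View pics/o9.png

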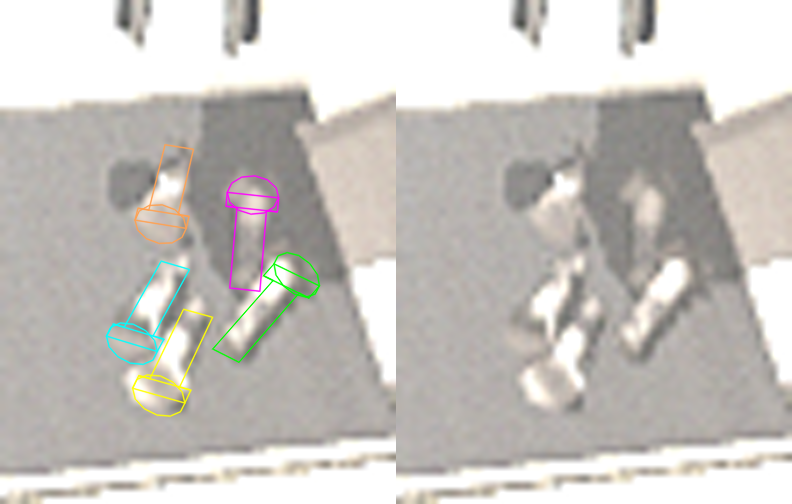

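Request:
apply_moves([
  {"tx": 0, "ty": 0, "tz": 30, "wx": 0, "wy": 0, "wz": 0},
  {"tx": 0, "ty": 0, "tz": 50, "wx": 0, "wy": 0, "wz": 0},
  {"tx": 0, "ty": 0, "tz": 60, "wx": 0, "wy": 0, "wz": 0},
  {"tx": 0, "ty": 0, "tz": 67, "wx": 0, "wy": 0, "wz": 0},
  {"tx": 0, "ty": 0, "tz": 70, "wx": 0, "wy": 0, "wz": 0},
  {"tx": 0, "ty": 0, "tz": 70, "wx": 0, "wy": 0, "wz": 0},
])

```text
time: 16.1
eef_pos: [0.5397, 0.0898, 0.1783]
tcp_rot: [-0.633, 0.774, -0.0, 0.0]
contact_force: [0.3, -0.8, -0.2]
opening: 0.36
```

Request:
apply_moves([
  {"tx": 0, "ty": 0, "tz": 0, "wx": 0, "wy": 0, "wz": 0},
  {"tx": 0, "ty": 0, "tz": 0, "wx": 0, "wy": 0, "wz": 0},
  {"tx": 0, "ty": 0, "tz": 0, "wx": 0, "wy": 0, "wz": 0},
  {"tx": 0, "ty": 0, "tz": 0, "wx": 0, "wy": 0, "wz": 0},
  {"tx": 0, "ty": 0, "tz": 0, "wx": 0, "wy": 0, "wz": 0},
], hand=0.0, force=70)

```text
time: 16.6
eef_pos: [0.54, 0.0898, 0.179]
tcp_rot: [-0.633, 0.774, -0.001, 0.001]
contact_force: [-1.2, 0.4, 5.6]
opening: 0.105
```

Request:
apply_moves([
  {"tx": 0, "ty": 0, "tz": -30, "wx": 0, "wy": 0, "wz": 0},
  {"tx": 0, "ty": 0, "tz": -80, "wx": 0, "wy": 0, "wz": 0},
  {"tx": 0, "ty": 0, "tz": -130, "wx": 0, "wy": 0, "wz": 0},
  {"tx": 0, "ty": 0, "tz": -150, "wx": 0, "wy": 0, "wz": 0},
  {"tx": 0, "ty": 0, "tz": -150, "wx": 0, "wy": 0, "wz": 0},
])

```text
time: 17.1
eef_pos: [0.5404, 0.0898, 0.3321]
tcp_rot: [-0.633, 0.774, -0.003, 0.003]
contact_force: [0.3, -0.1, -0.3]
opening: 0.104
```

Run:
```python
from mv import *
done(0,0,70);done(0,0,-150); err()
c=cam("scene");crop(c,330,150,430,310,4.5 if 0 else 3.7,"s10.png")
```

```text
t 17.1 pos err mm [0.9 0.1 4.2] rot err deg [-0.   -0.47  0.01] q [-0.02  0.08  1.96 -0.    1.1   1.75] F [ 0.3 -0.1 -0.3] op 0.104
```

View pics/s10.png

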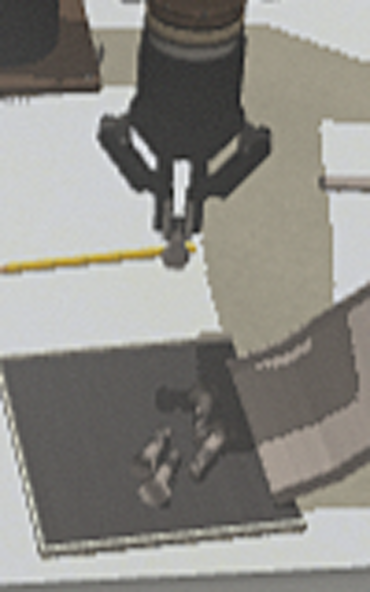

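```bash
cat >> mv.py <<'E'
_a=np.array([np.cos(np.pi/6),0,.5]);_b=np.array([-.5,0,np.cos(np.pi/6)])
def troughpt(x,out,lat=0): return w2(CH,np.array([0,0,.032])+x*_a+out*_b+[0,lat,0])
def Rplace():
    Rz=Rn.from_rotvec([0,0,CH[2]]).as_matrix()
    return Rn.from_matrix(Rz@np.c_[[0,-1,0],-_a,-_b])
def place(x,out,back=0,Lp=.169,lat=0):
    R=Rplace(); P=troughpt(x,out,lat)+back*(Rn.from_rotvec([0,0,CH[2]]).as_matrix()@_b); plan(P,R,Lp)
E
python3 - <<'E'
from mv import *
err(); sync()
print(troughpt(0,0),troughpt(.305,0)); place(.0305,.025,.1)
place(.0305,.025,.18)
E
```

```text
t 17.15 pos err mm [-0.   0.1  1.1] rot err deg [ 0.   -0.16  0.02] q [-0.02  0.08  1.96 -0.    1.1   1.75] F [ 0.6  0.1 -0.7] op 0.105
t 17.15 q [-0.02  0.08  1.96 -0.    1.1   1.75] [0.5395 0.0898 0.3291]
[ 0.5538 -0.4083  0.032 ] [ 0.52042225 -0.14627963  0.1845    ]
{'tx': np.float64(599.6), 'ty': np.float64(-151.3), 'tz': np.float64(27.3), 'wx': np.float64(0.353), 'wy': np.float64(-0.4971), 'wz': np.float64(-1.8468)} dist 619 ang 111.4 tcp [ 0.569 -0.528  0.302]
{'tx': np.float64(637.5), 'ty': np.float64(-164.3), 'tz': np.float64(-41.9), 'wx': np.float64(0.353), 'wy': np.float64(-0.4971), 'wz': np.float64(-1.8468)} dist 660 ang 111.4 tcp [ 0.574 -0.568  0.371]
```

Request:
apply_moves([
  {"tx": 0, "ty": 0, "tz": -50, "wx": 0, "wy": 0, "wz": -0.15},
  {"tx": 0, "ty": 0, "tz": -100, "wx": 0, "wy": 0, "wz": -0.3},
  {"tx": 40, "ty": 0, "tz": -130, "wx": 0, "wy": 0, "wz": -0.45},
  {"tx": 80, "ty": 0, "tz": -140, "wx": 0, "wy": 0, "wz": -0.6},
  {"tx": 130, "ty": -15, "tz": -140, "wx": 0, "wy": 0, "wz": -0.75},
  {"tx": 180, "ty": -30, "tz": -140, "wx": 0, "wy": 0, "wz": -0.9},
  {"tx": 230, "ty": -45, "tz": -140, "wx": 0, "wy": 0, "wz": -1.05},
  {"tx": 280, "ty": -60, "tz": -140, "wx": 0, "wy": 0, "wz": -1.2},
  {"tx": 330, "ty": -75, "tz": -140, "wx": 0, "wy": 0, "wz": -1.35},
  {"tx": 380, "ty": -90, "tz": -140, "wx": 0, "wy": 0, "wz": -1.5},
  {"tx": 430, "ty": -100, "tz": -140, "wx": 0, "wy": 0, "wz": -1.65},
  {"tx": 450, "ty": -110, "tz": -140, "wx": 0, "wy": 0, "wz": -1.8},
])

```text
time: 18.35
eef_pos: [0.5574, -0.374, 0.4634]
tcp_rot: [1.0, -0.007, -0.002, -0.002]
contact_force: [1.2, 0.5, 0.2]
opening: 0.103
```

Run:
```python
from mv import *
done(450,-110,-140,0,0,-1.8); err()
place(.0305,.025,.1)
```

```text
t 18.35 pos err mm [-0.4 -1.  -5.7] rot err deg [ 0.26  0.44 -2.53] q [-0.74  0.24  1.52 -0.    1.38 -0.73] F [1.2 0.5 0.2] op 0.103
{'tx': np.float64(6.2), 'ty': np.float64(155.1), 'tz': np.float64(167.3), 'wx': np.float64(0.5235), 'wy': np.float64(-0.028), 'wz': np.float64(-0.0941)} dist 228 ang 30.5 tcp [ 0.569 -0.528  0.302]
```

Request:
apply_moves([
  {"tx": 6.2, "ty": 155.1, "tz": 167.3, "wx": 0.5235, "wy": -0.028, "wz": -0.0941},
  {"tx": 6.2, "ty": 155.1, "tz": 167.3, "wx": 0.5235, "wy": -0.028, "wz": -0.0941},
  {"tx": 6.2, "ty": 155.1, "tz": 167.3, "wx": 0.5235, "wy": -0.028, "wz": -0.0941},
  {"tx": 6.2, "ty": 155.1, "tz": 167.3, "wx": 0.5235, "wy": -0.028, "wz": -0.0941},
  {"tx": 6.2, "ty": 155.1, "tz": 167.3, "wx": 0.5235, "wy": -0.028, "wz": -0.0941},
  {"tx": 6.2, "ty": 155.1, "tz": 167.3, "wx": 0.5235, "wy": -0.028, "wz": -0.0941},
  {"tx": 6.2, "ty": 155.1, "tz": 167.3, "wx": 0.5235, "wy": -0.028, "wz": -0.0941},
])

```text
time: 19.05
eef_pos: [0.5605, -0.5266, 0.2968]
tcp_rot: [0.964, 0.036, -0.013, -0.261]
contact_force: [-0.1, 0.4, 0.4]
opening: 0.103
```

Run:
```python
from mv import *
done(6.2,155.1,167.3,.5235,-.028,-.0941); err()
c=cam("scene");crop(c,170,120,320,290,3.5,"s11.png"); np.savez("sc11.npz",**c)
c=cam("top");crop(c,320,120,460,220,5.5,"t11.png"); err()
place(.0305,.025,0)
```

```text
t 19.05 pos err mm [-8.6  1.3 -5.1] rot err deg [ 0.3   0.36 -2.89] q [-0.91  0.65  1.3   0.28  1.65 -1.03] F [-0.1  0.4  0.4] op 0.103
t 19.15 pos err mm [-7.6  1.9 -0.4] rot err deg [ 0.01  0.12 -2.8 ] q [-0.91  0.64  1.3   0.28  1.65 -1.03] F [ 0.5  0.6 -0.4] op 0.103
{'tx': np.float64(0.0), 'ty': np.float64(0.0), 'tz': np.float64(100.0), 'wx': np.float64(-0.0), 'wy': np.float64(0.0), 'wz': np.float64(0.0)} dist 100 ang 0.0 tcp [ 0.563 -0.478  0.215]
```

View pics/s11.png

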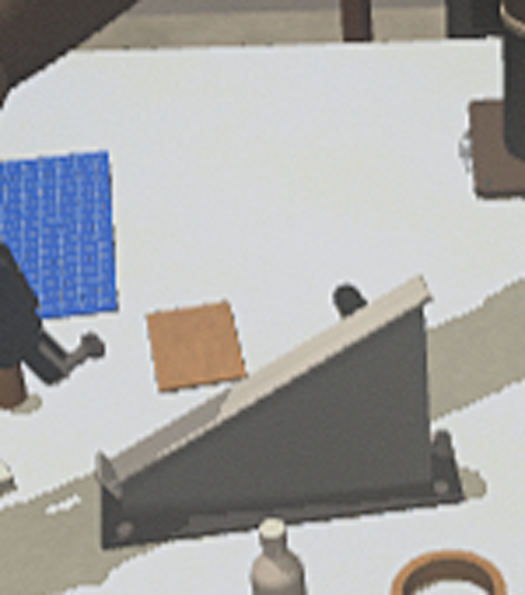

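View pics/t11.png

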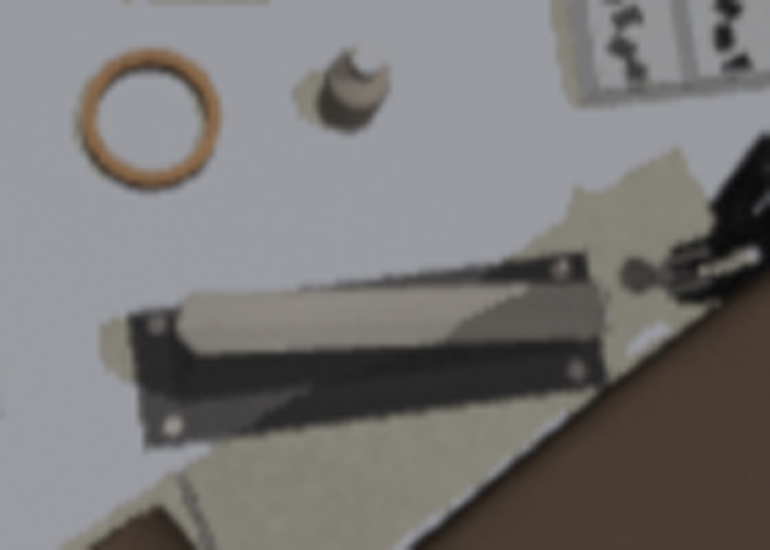

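Run:
```python
from mv import *
sync()
place(.0305,.025,.03)
place(.0305,.025,0)
```

```text
t 19.15 q [-0.91  0.64  1.3   0.28  1.65 -1.03] [ 0.5614 -0.526   0.3014]
{'tx': np.float64(5.8), 'ty': np.float64(2.0), 'tz': np.float64(68.4), 'wx': np.float64(-0.0004), 'wy': np.float64(-0.0226), 'wz': np.float64(-0.0433)} dist 69 ang 2.8 tcp [ 0.565 -0.493  0.241]
{'tx': np.float64(5.2), 'ty': np.float64(2.0), 'tz': np.float64(98.4), 'wx': np.float64(-0.0004), 'wy': np.float64(-0.0226), 'wz': np.float64(-0.0433)} dist 99 ang 2.8 tcp [ 0.563 -0.478  0.215]
```

Request:
apply_moves([
  {"tx": 5.8, "ty": 2, "tz": 30, "wx": 0, "wy": -0.0226, "wz": -0.0433},
  {"tx": 5.8, "ty": 2, "tz": 55, "wx": 0, "wy": -0.0226, "wz": -0.0433},
  {"tx": 5.8, "ty": 2, "tz": 68.4, "wx": 0, "wy": -0.0226, "wz": -0.0433},
  {"tx": 5.8, "ty": 2, "tz": 68.4, "wx": 0, "wy": -0.0226, "wz": -0.0433},
  {"tx": 5.8, "ty": 2, "tz": 68.4, "wx": 0, "wy": -0.0226, "wz": -0.0433},
])

```text
time: 19.65
eef_pos: [0.5646, -0.4941, 0.2424]
tcp_rot: [0.964, 0.061, -0.016, -0.258]
contact_force: [-0.5, 0.3, -0.6]
opening: 0.098
```

Run:
```python
from mv import *
done(5.8,2,68.4,0,-.0226,-.0433); err()
place(.0305,.025,0)
c=cam("scene");crop(c,170,160,320,290,4.5,"s12.png"); np.savez("sc12.npz",**c)
c=cam("top");crop(c,350,150,460,220,7,"t12.png"); err()
```

```text
t 19.65 pos err mm [-0.  -0.9  1.2] rot err deg [-0.1  -0.06 -0.02] q [-0.88  0.66  1.38  0.27  1.55 -1.08] F [-0.5  0.3 -0.6] op 0.098
{'tx': np.float64(0.0), 'ty': np.float64(-0.0), 'tz': np.float64(30.0), 'wx': np.float64(-0.0004), 'wy': np.float64(0.0), 'wz': np.float64(0.0)} dist 30 ang 0.0 tcp [ 0.563 -0.478  0.215]
t 19.75 pos err mm [-0.1 -1.7  1.9] rot err deg [-0.17 -0.12 -0.06] q [-0.88  0.66  1.38  0.27  1.55 -1.08] F [ 0.  -0.6 -0.2] op 0.105
```

View pics/s12.png

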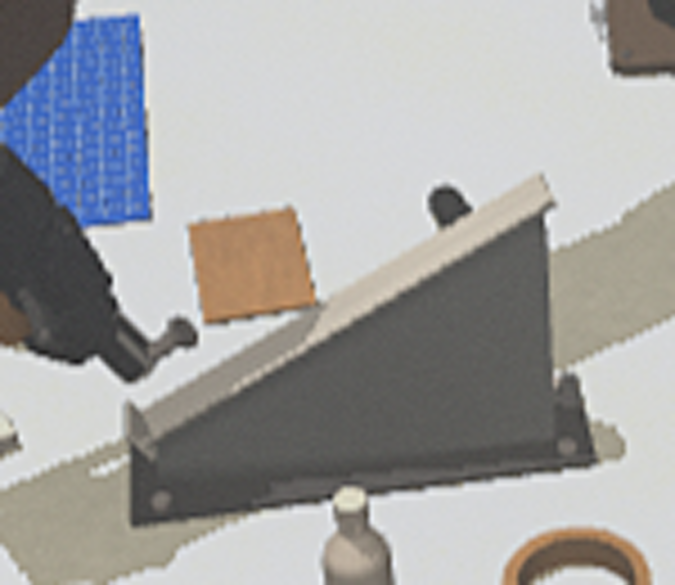

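View pics/t12.png

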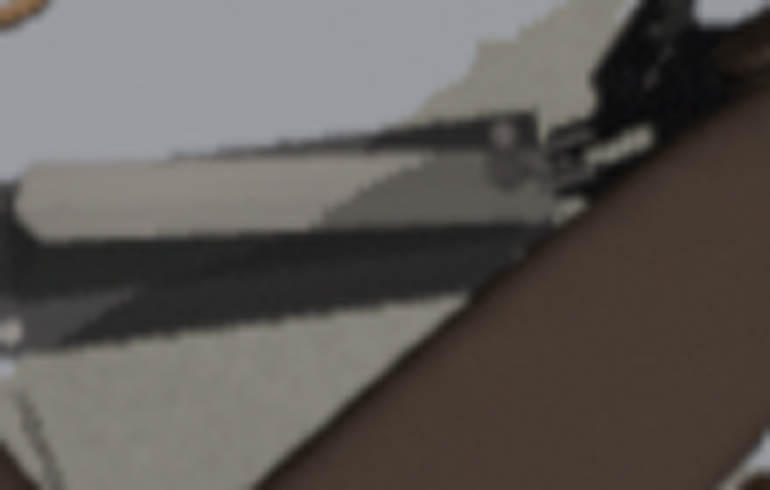

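Run:
```python
from mv import *
s=readout.get_state();R=Rn.from_quat(s["tcp_rot"])
S=cam("scene");T=cam("top")
H=s["eef_pos"]+R.apply([0,-.0345,.169]); G=s["eef_pos"]+R.apply([0,0,.173])
for X in(H,G):print(np.round(X,3),proj(S,X),proj(T,X))
for x in (0,.305):
  for l in(-.015,.015):
    X=troughpt(x,.015,l);print(x,l,proj(S,X).round(1),proj(T,X).round(1))
print(-T["R"].T@T["t"])
```

```text
[ 0.55  -0.382  0.114] [[209.92322729 234.6566336 ]] [[421.72190365 173.71885548]]
[ 0.554 -0.409  0.093] [[200.79297734 241.51138117]] [[428.61656411 173.77084175]]
0 -0.015 [[200.9 258. ]] [[426.5 171.9]]
0 0.015 [[200.8 251.2]] [[427.9 180.4]]
0.305 -0.015 [[290.9 204.5]] [[353.8 173.7]]
0.305 0.015 [[289.3 198.3]] [[355.1 183.2]]
[ 0.27865823 -0.05881809  1.55632011]
```

Request:
apply_moves([
  {"tx": 0, "ty": 0, "tz": 12, "wx": 0, "wy": 0, "wz": 0},
  {"tx": 0, "ty": 0, "tz": 22, "wx": 0, "wy": 0, "wz": 0},
  {"tx": 0, "ty": 0, "tz": 30, "wx": 0, "wy": 0, "wz": 0},
  {"tx": 0, "ty": 0, "tz": 30, "wx": 0, "wy": 0, "wz": 0},
  {"tx": 0, "ty": 0, "tz": 30, "wx": 0, "wy": 0, "wz": 0},
])

```text
time: 20.35
eef_pos: [0.5621, -0.479, 0.2138]
tcp_rot: [0.964, 0.061, -0.017, -0.259]
contact_force: [-0.7, -0.4, -0.1]
opening: 0.098
```

Run:
```python
from mv import *
done(0,0,30); err()
c=cam("scene");crop(c,170,210,270,280,7,"s13.png"); err()
```

```text
t 20.35 pos err mm [-0.6 -0.6 -1.4] rot err deg [ 0.06  0.07 -0.04] q [-0.87  0.67  1.43  0.28  1.5  -1.08] F [-0.7 -0.4 -0.1] op 0.098
t 20.4 pos err mm [-0.4 -1.  -0.7] rot err deg [ 0.01  0.03 -0.05] q [-0.87  0.67  1.42  0.28  1.5  -1.08] F [-0.2 -0.6 -0.6] op 0.107
```

View pics/s13.png

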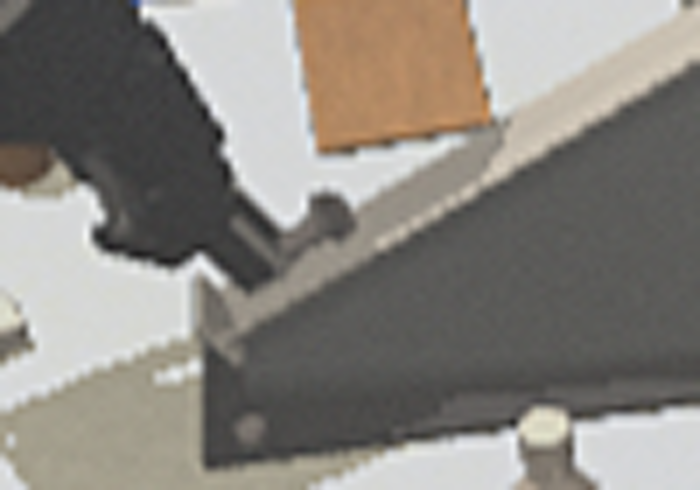

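Request:
apply_moves([
  {"tx": 0, "ty": 0, "tz": 2, "wx": 0, "wy": 0, "wz": 0},
  {"tx": 0, "ty": 0, "tz": 4, "wx": 0, "wy": 0, "wz": 0},
  {"tx": 0, "ty": 0, "tz": 4, "wx": 0, "wy": 0, "wz": 0},
])

```text
time: 20.7
eef_pos: [0.5619, -0.4772, 0.2109]
tcp_rot: [0.964, 0.061, -0.017, -0.259]
contact_force: [0.2, 0.4, -0.4]
opening: 0.102
```

No contact. I'll release the first bolt.

Request:
apply_moves([
  {"tx": 0, "ty": 0, "tz": 0, "wx": 0, "wy": 0, "wz": 0},
  {"tx": 0, "ty": 0, "tz": 0, "wx": 0, "wy": 0, "wz": 0},
  {"tx": 0, "ty": 0, "tz": 0, "wx": 0, "wy": 0, "wz": 0},
  {"tx": 0, "ty": 0, "tz": 0, "wx": 0, "wy": 0, "wz": 0},
], hand=0.5)

```text
time: 21.1
eef_pos: [0.562, -0.4774, 0.2113]
tcp_rot: [0.964, 0.061, -0.016, -0.258]
contact_force: [-0.7, -0.1, 0.6]
opening: 0.5
```

Request:
apply_moves([
  {"tx": 0, "ty": 0, "tz": -30, "wx": 0, "wy": 0, "wz": 0},
  {"tx": 0, "ty": 0, "tz": -70, "wx": 0, "wy": 0, "wz": 0},
  {"tx": 0, "ty": 0, "tz": -120, "wx": 0, "wy": 0, "wz": 0},
  {"tx": 0, "ty": 0, "tz": -120, "wx": 0, "wy": 0, "wz": 0},
])

```text
time: 21.5
eef_pos: [0.5699, -0.5404, 0.3249]
tcp_rot: [0.966, 0.061, -0.012, -0.252]
contact_force: [1.0, -0.5, 1.2]
opening: 0.501
```

Run:
```python
from mv import *
done(0,0,4);done(0,0,-120); err()
c=cam("scene");crop(c,170,190,320,290,5,"s14.png"); crop(c,340,225,440,310,7,"s14b.png")
c=cam("top");crop(c,340,150,450,220,7,"t14.png"); crop(c,255,130,325,200,8,"t14b.png"); err()
```

```text
t 21.5 pos err mm [-0.1 -4.5  9.3] rot err deg [-0.69 -0.52 -0.17] q [-0.91  0.66  1.23  0.26  1.69 -1.06] F [ 1.  -0.5  1.2] op 0.501
t 21.6 pos err mm [-0.5 -1.8  1.9] rot err deg [-0.2  -0.13 -0.1 ] q [-0.91  0.66  1.24  0.26  1.69 -1.06] F [-0.5  0.4 -0.6] op 0.5
```

View pics/s14.png

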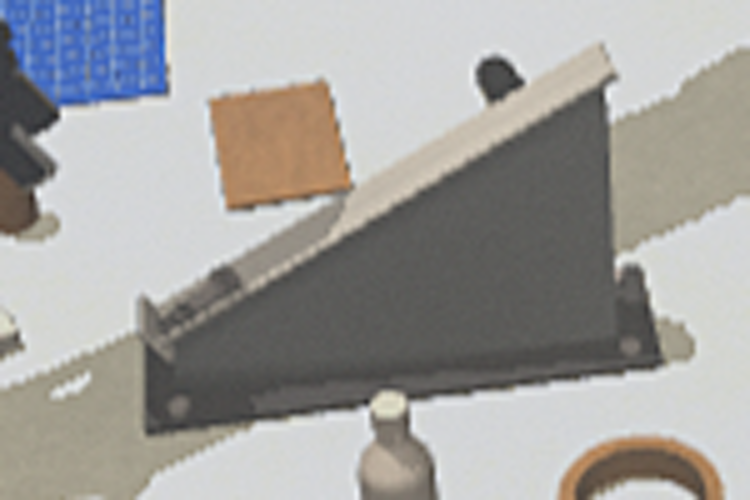

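View pics/t14.png

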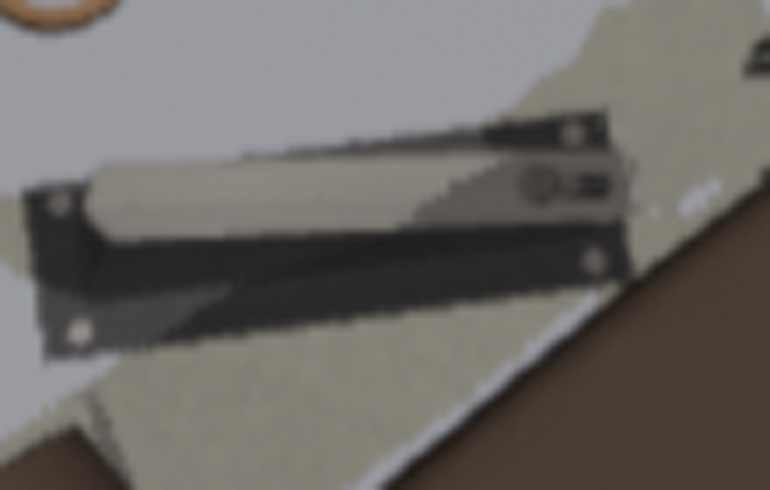

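View pics/t14b.png

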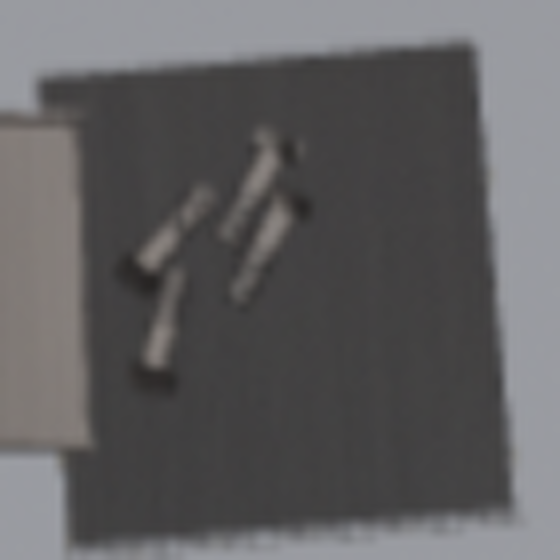

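View pics/s14b.png

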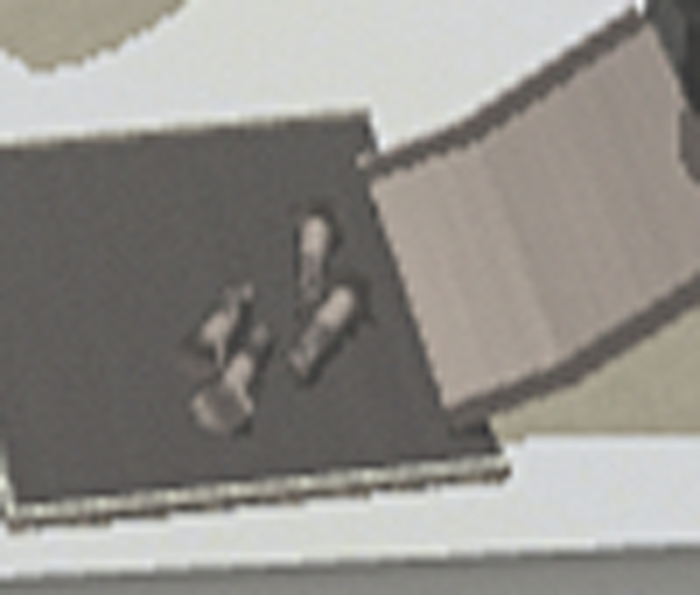

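```bash
python3 - <<'E'
from b7 import bl
from clear import *
bl[1]=[.649,.0745,-.45];bl=[list(map(float,b)) for b in bl[:4]]
search(bl,"ABCD")
A,B,C,D=bl
for s in(.003,.006):
  for dy in (-.1,0,.1):
    for o in (.024,.03): print(s,dy,o,clearance(D,[A,B,C],s,dy,o,-.003)[0],clearance(D,[A,B,C],s,dy,o,-.0)[0])
E
python3 - <<'E'
import sys; sys.path.insert(0,".")
from mv import *
sync()
pick([.5871,.1127,2.917],.004,0,0,.12)
E
```

```text
A (-0.0001582021082201072, 0.003, 0.1, 0.03, 0.005, array([0.6243, 0.1085]), 2.524, 0.0001)
B (-0.002734613451219807, 0.006, 0.3, 0.024, -0.005, array([0.6537, 0.0669]), -0.15, -0.0021)
C (0.00038159670975890334, -0.016, 0, 0.024, -0.005, array([0.6041, 0.0719]), -0.482, 0.001)
D (0.006333960622545956, 0.003, 0, 0.03, 0, array([0.5841, 0.1134]), 2.917, 0.0064)
0.003 -0.1 0.024 0.0018592430450501537 0.003374351980109987
0.003 -0.1 0.03 0.003374351980109987 0.004518430203255906
0.003 0 0.024 0.00299998504836085 0.004743403149419067
0.003 0 0.03 0.004743403149419067 0.006363960622545956
0.003 0.1 0.024 0.0019567614192433536 0.0033743370912688087
0.003 0.1 0.03 0.004956760596780747 0.004518458216861448
0.006 -0.1 0.024 0.00038928530915415384 0.0004942959554989117
0.006 -0.1 0.03 0.0004942959554989117 0.0033273866856262046
0.006 0 0.024 0.0014999902972168413 0.002121307285020886
0.006 0 0.03 0.0021213202075153186 0.004743400327144954
0.006 0.1 0.024 0.0020316399087655693 0.0004942953406213528
0.006 0.1 0.03 0.0037445385750791045 0.0033273894618008086
t 21.6 q [-0.91  0.66  1.24  0.26  1.69 -1.06] [ 0.5695 -0.5377  0.3175]
{'tx': np.float64(94.8), 'ty': np.float64(-549.5), 'tz': np.float64(337.5), 'wx': np.float64(-0.4523), 'wy': np.float64(-0.3188), 'wz': np.float64(-1.1916)} dist 652 ang 75.3 tcp [0.583 0.114 0.298]
```

```bash
cat >> mv.py <<'E'
def wp(tcp,R): plan(tcp,R,0.0)
def wprot(yaw): return rot(yaw)
E
python3 - <<'E'
from mv import *
wp([.57,-.45,.46],rot(.127)); wp([.583,.114,.42],rot(1.346));
E
```

```text
{'tx': np.float64(11.7), 'ty': np.float64(-146.3), 'tz': np.float64(-80.4), 'wx': np.float64(-0.5202), 'wy': np.float64(-0.0023), 'wz': np.float64(-0.0015)} dist 167 ang 29.8 tcp [ 0.57 -0.45  0.46]
{'tx': np.float64(94.8), 'ty': np.float64(-610.5), 'tz': np.float64(231.8), 'wx': np.float64(-0.4523), 'wy': np.float64(-0.3187), 'wz': np.float64(-1.1914)} dist 660 ang 75.3 tcp [0.583 0.114 0.42 ]
```

Request:
apply_moves([
  {"tx": 11.7, "ty": -146.3, "tz": -80.4, "wx": -0.5202, "wy": -0.0023, "wz": -0.0015},
  {"tx": 11.7, "ty": -146.3, "tz": -80.4, "wx": -0.5202, "wy": -0.0023, "wz": -0.0015},
  {"tx": 11.7, "ty": -146.3, "tz": -80.4, "wx": -0.5202, "wy": -0.0023, "wz": -0.0015},
  {"tx": 11.7, "ty": -146.3, "tz": -80.4, "wx": -0.5202, "wy": -0.0023, "wz": -0.0015},
  {"tx": 94.8, "ty": -610.5, "tz": 231.8, "wx": -0.4523, "wy": -0.3187, "wz": -1.1914},
  {"tx": 94.8, "ty": -610.5, "tz": 231.8, "wx": -0.4523, "wy": -0.3187, "wz": -1.1914},
  {"tx": 94.8, "ty": -610.5, "tz": 231.8, "wx": -0.4523, "wy": -0.3187, "wz": -1.1914},
  {"tx": 94.8, "ty": -610.5, "tz": 231.8, "wx": -0.4523, "wy": -0.3187, "wz": -1.1914},
  {"tx": 94.8, "ty": -610.5, "tz": 231.8, "wx": -0.4523, "wy": -0.3187, "wz": -1.1914},
  {"tx": 94.8, "ty": -610.5, "tz": 231.8, "wx": -0.4523, "wy": -0.3187, "wz": -1.1914},
  {"tx": 94.8, "ty": -610.5, "tz": 231.8, "wx": -0.4523, "wy": -0.3187, "wz": -1.1914},
  {"tx": 94.8, "ty": -610.5, "tz": 231.8, "wx": -0.4523, "wy": -0.3187, "wz": -1.1914},
], hand=0.36)

```text
time: 22.8
eef_pos: [0.5781, -0.048, 0.4283]
tcp_rot: [0.786, 0.619, -0.001, -0.004]
contact_force: [1.2, -0.5, -0.0]
opening: 0.359
```

Run:
```python
from mv import *
sync()
wp([.584,.1135,.26],rot(1.346)); wp([.584,.1135,.40],rot(1.346))
```

```text
t 22.8 q [-0.26  0.06  1.79  0.    1.3  -1.59] [ 0.5781 -0.048   0.4283]
{'tx': np.float64(157.9), 'ty': np.float64(-30.8), 'tz': np.float64(169.1), 'wx': np.float64(-0.0074), 'wy': np.float64(-0.0032), 'wz': np.float64(-0.0116)} dist 233 ang 0.8 tcp [0.584 0.114 0.26 ]
{'tx': np.float64(158.3), 'ty': np.float64(-31.9), 'tz': np.float64(29.1), 'wx': np.float64(-0.0074), 'wy': np.float64(-0.0032), 'wz': np.float64(-0.0116)} dist 164 ang 0.8 tcp [0.584 0.114 0.4  ]
```

Request:
apply_moves([
  {"tx": 158, "ty": -31, "tz": 60, "wx": -0.0074, "wy": -0.0032, "wz": -0.0116},
  {"tx": 158, "ty": -31, "tz": 60, "wx": -0.0074, "wy": -0.0032, "wz": -0.0116},
  {"tx": 158, "ty": -31, "tz": 60, "wx": -0.0074, "wy": -0.0032, "wz": -0.0116},
  {"tx": 158, "ty": -31, "tz": 60, "wx": -0.0074, "wy": -0.0032, "wz": -0.0116},
  {"tx": 158, "ty": -31, "tz": 169, "wx": -0.0074, "wy": -0.0032, "wz": -0.0116},
  {"tx": 158, "ty": -31, "tz": 169, "wx": -0.0074, "wy": -0.0032, "wz": -0.0116},
  {"tx": 158, "ty": -31, "tz": 169, "wx": -0.0074, "wy": -0.0032, "wz": -0.0116},
  {"tx": 158, "ty": -31, "tz": 169, "wx": -0.0074, "wy": -0.0032, "wz": -0.0116},
  {"tx": 158, "ty": -31, "tz": 169, "wx": -0.0074, "wy": -0.0032, "wz": -0.0116},
])

```text
time: 23.7
eef_pos: [0.5872, 0.1107, 0.2642]
tcp_rot: [0.784, 0.621, 0.002, 0.002]
contact_force: [0.5, 0.2, 0.6]
opening: 0.358
```

Run:
```python
from mv import *
from bolts import overlay
from b7 import bl
bl[1]=[.649,.0745,-.45]
c=cam("scene");overlay(c,bl[:4],350,220,405,300,7.2,"o15.png",2.0)
cam("scene")
sync()
wp([.584,.1135,.180],rot(1.346))
```

```text
t 23.8 q [ 0.02  0.27  1.87 -0.    0.99 -1.32] [0.5878 0.1106 0.2657]
{'tx': np.float64(1.8), 'ty': np.float64(-5.2), 'tz': np.float64(85.7), 'wx': np.float64(0.0093), 'wy': np.float64(-0.001), 'wz': np.float64(-0.0069)} dist 86 ang 0.7 tcp [0.584 0.114 0.18 ]
```

View pics/o15.png

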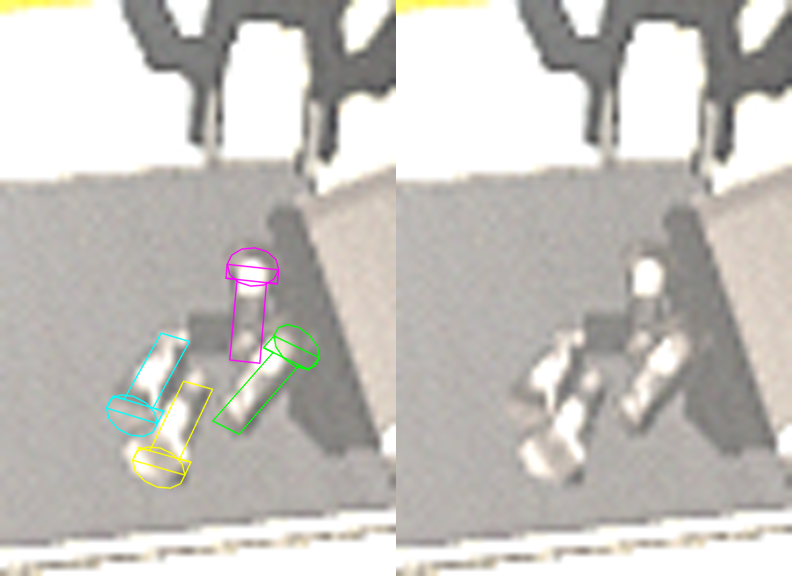

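Request:
apply_moves([
  {"tx": 1.8, "ty": -5.2, "tz": 35, "wx": 0.0093, "wy": 0, "wz": -0.0069},
  {"tx": 1.8, "ty": -5.2, "tz": 60, "wx": 0.0093, "wy": 0, "wz": -0.0069},
  {"tx": 1.8, "ty": -5.2, "tz": 75, "wx": 0.0093, "wy": 0, "wz": -0.0069},
  {"tx": 1.8, "ty": -5.2, "tz": 83, "wx": 0.0093, "wy": 0, "wz": -0.0069},
  {"tx": 1.8, "ty": -5.2, "tz": 85.7, "wx": 0.0093, "wy": 0, "wz": -0.0069},
  {"tx": 1.8, "ty": -5.2, "tz": 85.7, "wx": 0.0093, "wy": 0, "wz": -0.0069},
])

```text
time: 24.4
eef_pos: [0.5829, 0.1136, 0.1777]
tcp_rot: [0.782, 0.623, -0.001, -0.001]
contact_force: [-0.7, -0.2, 0.4]
opening: 0.359
```

Request:
apply_moves([
  {"tx": 0, "ty": 0, "tz": 0, "wx": 0, "wy": 0, "wz": 0},
  {"tx": 0, "ty": 0, "tz": 0, "wx": 0, "wy": 0, "wz": 0},
  {"tx": 0, "ty": 0, "tz": 0, "wx": 0, "wy": 0, "wz": 0},
  {"tx": 0, "ty": 0, "tz": 0, "wx": 0, "wy": 0, "wz": 0},
  {"tx": 0, "ty": 0, "tz": 0, "wx": 0, "wy": 0, "wz": 0},
], hand=0.0, force=70)

```text
time: 24.9
eef_pos: [0.583, 0.1136, 0.1781]
tcp_rot: [0.782, 0.623, -0.001, -0.001]
contact_force: [-0.3, 0.3, 5.2]
opening: 0.111
```

Request:
apply_moves([
  {"tx": 0, "ty": 0, "tz": -20, "wx": 0, "wy": 0, "wz": 0},
  {"tx": 0, "ty": 0, "tz": -60, "wx": 0, "wy": 0, "wz": 0},
  {"tx": 0, "ty": 0, "tz": -110, "wx": 0, "wy": 0, "wz": 0},
  {"tx": 0, "ty": 0, "tz": -160, "wx": 0, "wy": 0, "wz": 0},
  {"tx": 0, "ty": 0, "tz": -210, "wx": 0, "wy": 0, "wz": 0},
  {"tx": 0, "ty": 0, "tz": -260, "wx": 0, "wy": 0, "wz": 0},
  {"tx": 0, "ty": 0, "tz": -280, "wx": 0, "wy": 0, "wz": 0},
])

```text
time: 25.6
eef_pos: [0.5839, 0.1135, 0.4632]
tcp_rot: [0.782, 0.623, 0.002, 0.001]
contact_force: [1.0, 0.1, 0.5]
opening: 0.108
```

Run:
```python
from mv import *
c=cam("scene");crop(c,330,100,430,310,2.8,"s16.png")
sync()
wp([.57,-.45,.46],rot(.127))
```

```text
t 25.65 q [ 0.02  0.07  1.71  0.    1.35 -1.33] [0.5841 0.1135 0.465 ]
{'tx': np.float64(-552.5), 'ty': np.float64(111.6), 'tz': np.float64(4.3), 'wx': np.float64(0.004), 'wy': np.float64(-0.0062), 'wz': np.float64(1.2194)} dist 564 ang 69.9 tcp [ 0.57 -0.45  0.46]
```

View pics/s16.png

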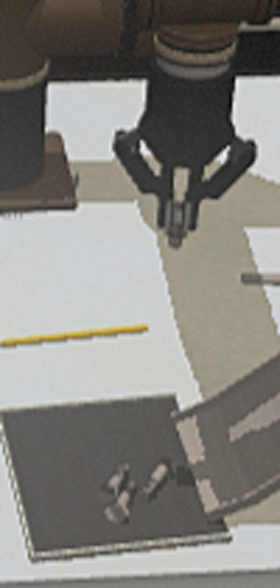

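Request:
apply_moves([
  {"tx": -552.5, "ty": 111.6, "tz": 4.3, "wx": 0.004, "wy": -0.0062, "wz": 1.2194},
  {"tx": -552.5, "ty": 111.6, "tz": 4.3, "wx": 0.004, "wy": -0.0062, "wz": 1.2194},
  {"tx": -552.5, "ty": 111.6, "tz": 4.3, "wx": 0.004, "wy": -0.0062, "wz": 1.2194},
  {"tx": -552.5, "ty": 111.6, "tz": 4.3, "wx": 0.004, "wy": -0.0062, "wz": 1.2194},
  {"tx": -552.5, "ty": 111.6, "tz": 4.3, "wx": 0.004, "wy": -0.0062, "wz": 1.2194},
  {"tx": -552.5, "ty": 111.6, "tz": 4.3, "wx": 0.004, "wy": -0.0062, "wz": 1.2194},
  {"tx": -552.5, "ty": 111.6, "tz": 4.3, "wx": 0.004, "wy": -0.0062, "wz": 1.2194},
  {"tx": -552.5, "ty": 111.6, "tz": 4.3, "wx": 0.004, "wy": -0.0062, "wz": 1.2194},
  {"tx": -552.5, "ty": 111.6, "tz": 4.3, "wx": 0.004, "wy": -0.0062, "wz": 1.2194},
  {"tx": -552.5, "ty": 111.6, "tz": 4.3, "wx": 0.004, "wy": -0.0062, "wz": 1.2194},
  {"tx": -552.5, "ty": 111.6, "tz": 4.3, "wx": 0.004, "wy": -0.0062, "wz": 1.2194},
  {"tx": -552.5, "ty": 111.6, "tz": 4.3, "wx": 0.004, "wy": -0.0062, "wz": 1.2194},
])

```text
time: 26.85
eef_pos: [0.5679, -0.4548, 0.4481]
tcp_rot: [0.998, 0.061, -0.008, -0.001]
contact_force: [-0.3, 0.7, -1.2]
opening: 0.103
```

```bash
sed -i 's/CH=(.5538,-.4083,1.6975)/CH=(.5545,-.4070,1.6975)/' mv.py
python3 - <<'E'
from mv import *
cam("top"); sync()
place(.0955,.021,.08)
E
```

```text
t 26.9 q [-0.81  0.38  1.38 -0.01  1.39 -0.93] [ 0.568  -0.4547  0.4481]
{'tx': np.float64(-5.3), 'ty': np.float64(3.8), 'tz': np.float64(134.7), 'wx': np.float64(0.5201), 'wy': np.float64(0.0138), 'wz': np.float64(-0.0084)} dist 135 ang 29.8 tcp [ 0.561 -0.459  0.314]
```

Request:
apply_moves([
  {"tx": -5.3, "ty": 3.8, "tz": 134.7, "wx": 0.5201, "wy": 0.0138, "wz": -0.0084},
  {"tx": -5.3, "ty": 3.8, "tz": 134.7, "wx": 0.5201, "wy": 0.0138, "wz": -0.0084},
  {"tx": -5.3, "ty": 3.8, "tz": 134.7, "wx": 0.5201, "wy": 0.0138, "wz": -0.0084},
  {"tx": -5.3, "ty": 3.8, "tz": 134.7, "wx": 0.5201, "wy": 0.0138, "wz": -0.0084},
  {"tx": -5.3, "ty": 3.8, "tz": 134.7, "wx": 0.5201, "wy": 0.0138, "wz": -0.0084},
  {"tx": -5.3, "ty": 3.8, "tz": 134.7, "wx": 0.5201, "wy": 0.0138, "wz": -0.0084},
  {"tx": -5.3, "ty": 3.8, "tz": 134.7, "wx": 0.5201, "wy": 0.0138, "wz": -0.0084},
])

```text
time: 27.6
eef_pos: [0.5637, -0.4539, 0.3192]
tcp_rot: [0.964, 0.065, -0.015, -0.256]
contact_force: [-0.2, -0.4, -0.6]
opening: 0.106
```

Run:
```python
from mv import *
c=cam("scene"); crop(c,170,150,320,290,4.5,"s17.png"); cam("scene")
sync()
place(.0955,.021,.0)
```

```text
t 27.7 q [-0.85  0.53  1.43  0.28  1.62 -1.03] [ 0.5635 -0.4542  0.3193]
{'tx': np.float64(-3.2), 'ty': np.float64(6.2), 'tz': np.float64(82.8), 'wx': np.float64(0.0054), 'wy': np.float64(-0.0014), 'wz': np.float64(0.007)} dist 83 ang 0.5 tcp [ 0.556 -0.419  0.244]
```

View pics/s17.png

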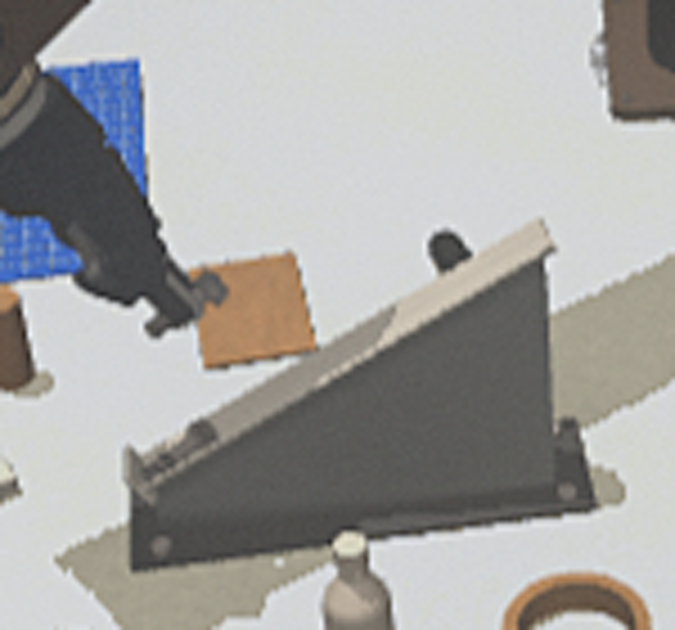

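Request:
apply_moves([
  {"tx": -3.2, "ty": 6.2, "tz": 35, "wx": 0.0054, "wy": 0, "wz": 0.007},
  {"tx": -3.2, "ty": 6.2, "tz": 60, "wx": 0.0054, "wy": 0, "wz": 0.007},
  {"tx": -3.2, "ty": 6.2, "tz": 60, "wx": 0.0054, "wy": 0, "wz": 0.007},
  {"tx": -3.2, "ty": 6.2, "tz": 60, "wx": 0.0054, "wy": 0, "wz": 0.007},
])

```text
time: 28.1
eef_pos: [0.5572, -0.4307, 0.2632]
tcp_rot: [0.964, 0.061, -0.016, -0.259]
contact_force: [0.3, 0.0, -0.7]
opening: 0.103
```

Run:
```python
from mv import *
cam("scene"); cam("scene")
sync()
place(.0955,.021,.0)
```

```text
t 28.2 q [-0.83  0.55  1.52  0.29  1.52 -1.04] [ 0.5575 -0.4316  0.2649]
{'tx': np.float64(0.1), 'ty': np.float64(-0.5), 'tz': np.float64(24.1), 'wx': np.float64(0.0004), 'wy': np.float64(-0.0026), 'wz': np.float64(-0.0002)} dist 24 ang 0.2 tcp [ 0.556 -0.419  0.244]
```

Request:
apply_moves([
  {"tx": 0, "ty": 0, "tz": 12, "wx": 0, "wy": 0, "wz": 0},
  {"tx": 0, "ty": 0, "tz": 20, "wx": 0, "wy": 0, "wz": 0},
  {"tx": 0, "ty": 0, "tz": 24, "wx": 0, "wy": 0, "wz": 0},
  {"tx": 0, "ty": 0, "tz": 24, "wx": 0, "wy": 0, "wz": 0},
  {"tx": 0, "ty": 0, "tz": 24, "wx": 0, "wy": 0, "wz": 0},
])

```text
time: 28.7
eef_pos: [0.5554, -0.4186, 0.2414]
tcp_rot: [0.964, 0.06, -0.017, -0.26]
contact_force: [0.2, -0.0, -0.4]
opening: 0.104
```

Run:
```python
from mv import *
c=cam("scene"); crop(c,170,190,320,290,5,"s18.png")
sync()
place(.0955,.021,.0)
```

```text
t 28.75 q [-0.82  0.56  1.55  0.3   1.48 -1.04] [ 0.5553 -0.4187  0.2414]
{'tx': np.float64(0.7), 'ty': np.float64(-0.9), 'tz': np.float64(-2.8), 'wx': np.float64(-0.0034), 'wy': np.float64(0.0002), 'wz': np.float64(-0.0014)} dist 3 ang 0.2 tcp [ 0.556 -0.419  0.244]
```

View pics/s18.png

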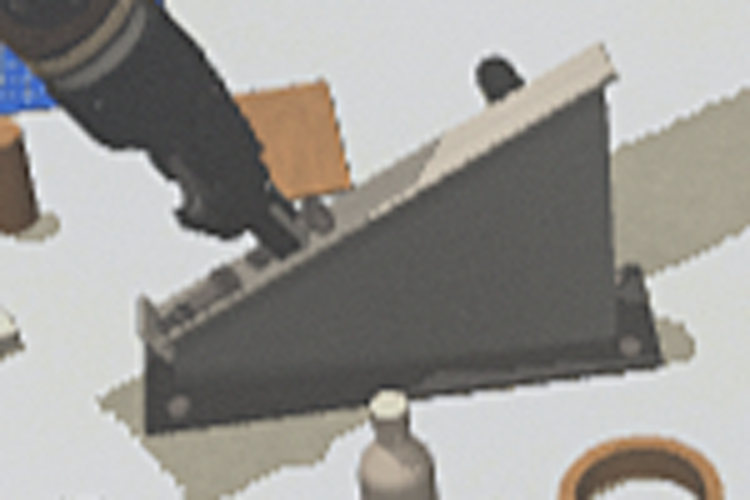

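Request:
apply_moves([
  {"tx": 0, "ty": 0, "tz": 0, "wx": 0, "wy": 0, "wz": 0},
  {"tx": 0, "ty": 0, "tz": 0, "wx": 0, "wy": 0, "wz": 0},
  {"tx": 0, "ty": 0, "tz": 0, "wx": 0, "wy": 0, "wz": 0},
  {"tx": 0, "ty": 0, "tz": 0, "wx": 0, "wy": 0, "wz": 0},
], hand=0.5)

```text
time: 29.15
eef_pos: [0.5552, -0.4185, 0.241]
tcp_rot: [0.964, 0.06, -0.017, -0.26]
contact_force: [0.3, -0.2, -0.0]
opening: 0.502
```

Request:
apply_moves([
  {"tx": 0, "ty": 0, "tz": -30, "wx": 0, "wy": 0, "wz": 0},
  {"tx": 0, "ty": 0, "tz": -70, "wx": 0, "wy": 0, "wz": 0},
  {"tx": 0, "ty": 0, "tz": -120, "wx": 0, "wy": 0, "wz": 0},
  {"tx": 0, "ty": 0, "tz": -120, "wx": 0, "wy": 0, "wz": 0},
])

```text
time: 29.55
eef_pos: [0.5634, -0.4818, 0.3539]
tcp_rot: [0.965, 0.061, -0.012, -0.255]
contact_force: [0.0, -0.8, 1.4]
opening: 0.499
```

Run:
```python
from mv import *
c=cam("scene"); crop(c,170,190,320,290,5,"s19.png"); np.savez("sc19.npz",**c)
c=cam("top");crop(c,255,130,325,200,8,"t19b.png"); np.savez("tp19.npz",**c); sync()
from rect import *
S=dict(np.load("sc19.npz"));T=dict(np.load("tp19.npz"))
a=rectify(S,.56,.69,.03,.16,.010,.3,gain=1.8);b=rectify(T,.56,.69,.03,.16,.010,.3,gain=1.8)
im=cv2.resize(np.hstack([b,a]),None,fx=.9,fy=.9);print(im.shape)
cv2.imwrite("pics/r19.png",im[:,:,::-1])
```

```text
t 29.65 q [-0.87  0.54  1.37  0.28  1.68 -1.03] [ 0.5629 -0.4792  0.3469]
(390, 779, 3)
```

View pics/s19.png

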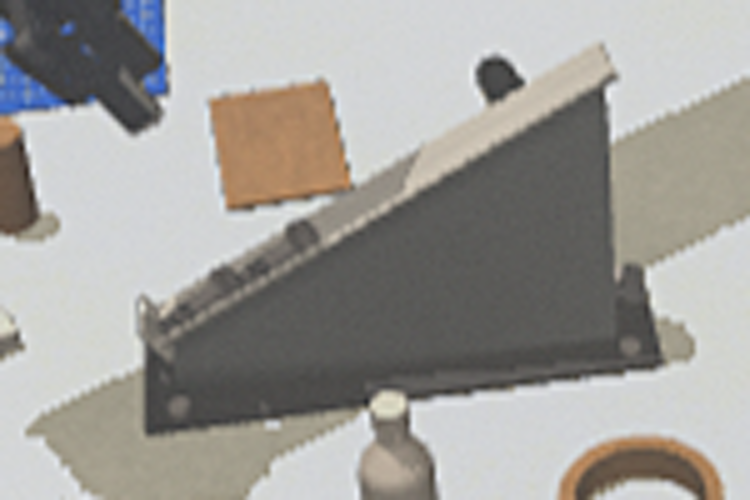

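View pics/r19.png

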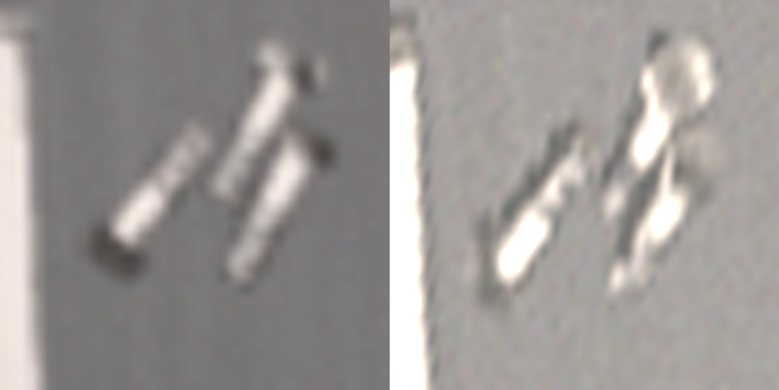

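Run:
```python
from clear import *
A=[.6264,.108,2.516];B=[.648,.0745,-.477];C=[.6205,.0687,-.47]
search([A,B,C],"ABC")
for s in(-.004,0,.003,.006,.008):
  for dy in (0,.1,.2,.3): print(s,dy,[round(clearance(A,[B,C],s,dy,o,l)[0]*1e3,1) for o in (.024,.03) for l in (0,.003,-.003)])
```

```text
A (0.00344223540190583, 0.006, 0.1, 0.03, -0.0025, array([0.6228, 0.1137]), 2.616, 0.0037)
B (-0.0035122775565524012, 0.006, 0.3, 0.03, -0.005, array([0.6524, 0.0668]), -0.177, -0.0029)
C (0.00197047540467197, -0.016, 0.2, 0.024, 0, array([0.6062, 0.0759]), -0.27, 0.003)
-0.004 0 [-4.4, -3.9, -4.7, -3.9, -3.5, -4.4]
-0.004 0.1 [-6.0, -5.9, -6.1, -5.9, -5.7, -6.0]
-0.004 0.2 [-7.1, -7.1, -7.1, -7.1, -7.1, -7.1]
-0.004 0.3 [-6.8, -6.9, -6.8, -6.9, -6.9, -6.8]
0 0 [-0.8, -0.5, -1.0, -0.5, -1.4, -0.8]
0 0.1 [-2.2, -2.1, -2.3, -2.1, -1.9, -2.2]
0 0.2 [-4.1, -4.2, -3.9, -4.2, -4.3, -4.1]
0 0.3 [-5.9, -6.3, -5.6, -6.3, -6.7, -5.9]
0.003 0 [2.0, 1.7, 2.0, 1.7, -1.3, 2.0]
0.003 0.1 [0.7, 0.8, 0.7, 0.8, -0.8, 0.7]
0.003 0.2 [-1.2, -1.3, -1.1, -1.3, -1.3, -1.2]
0.003 0.3 [-3.3, -3.8, -2.8, -3.8, -4.1, -3.3]
0.006 0 [2.1, 1.5, 1.5, 1.9, -0.8, 2.1]
0.006 0.1 [0.5, 0.4, 2.0, 2.7, -0.3, 3.7]
0.006 0.2 [-0.8, -0.8, 1.1, 1.6, -0.8, 1.7]
0.006 0.3 [-1.7, -2.2, -0.3, -1.0, -1.7, -0.7]
0.008 0 [1.5, -0.5, -0.5, 2.2, -0.8, 1.5]
0.008 0.1 [0.4, -1.6, 0.5, 2.9, -0.1, 2.6]
0.008 0.2 [-0.8, -2.8, 0.7, 2.0, -0.8, 3.6]
0.008 0.3 [-1.7, -4.1, -0.3, 0.7, -1.7, 1.2]
```

Run:
```python
from clear import *
from mv import *
A=[.6264,.108,2.516];B=[.648,.0745,-.477];C=[.6205,.0687,-.47]
for s in (.005,.006,.007):
  for dy in (.04,.08,.12):
    for l in (-.001,-.002,-.004): print(s,dy,l,[round(clearance(A,[B,C],s,dy,o,l)[0]*1e3,1) for o in (.028,.03,.034)])
sync(); 
wp([.575,-.40,.47],rot(.127)); 
_,c,h=clearance(A,[B,C],.006,.08,.03,-.002); print(c,h)
wp([c[0],c[1],.42],rot(h-np.pi/2))
```

```text
0.005 0.04 -0.001 [3.5, 3.1, 1.1]
0.005 0.04 -0.002 [3.5, 3.5, 2.1]
0.005 0.04 -0.004 [2.9, 3.1, 3.5]
0.005 0.08 -0.001 [3.0, 3.0, 1.4]
0.005 0.08 -0.002 [3.0, 3.0, 2.4]
0.005 0.08 -0.004 [3.0, 3.0, 3.0]
0.005 0.12 -0.001 [2.4, 2.4, 1.6]
0.005 0.12 -0.002 [2.4, 2.4, 2.5]
0.005 0.12 -0.004 [2.4, 2.4, 2.4]
0.006 0.04 -0.001 [3.6, 3.1, 1.1]
0.006 0.04 -0.002 [2.8, 3.6, 2.1]
0.006 0.04 -0.004 [1.9, 2.2, 3.6]
0.006 0.08 -0.001 [3.6, 3.5, 1.5]
0.006 0.08 -0.002 [3.4, 4.0, 2.5]
0.006 0.08 -0.004 [2.4, 2.8, 4.0]
0.006 0.12 -0.001 [3.1, 3.4, 1.9]
0.006 0.12 -0.002 [3.4, 3.4, 2.9]
0.006 0.12 -0.004 [2.8, 3.4, 3.4]
0.007 0.04 -0.001 [3.1, 3.2, 1.3]
0.007 0.04 -0.002 [2.2, 3.1, 2.3]
0.007 0.04 -0.004 [0.9, 1.3, 3.1]
0.007 0.08 -0.001 [3.6, 3.6, 1.6]
0.007 0.08 -0.002 [2.8, 3.7, 2.6]
0.007 0.08 -0.004 [1.4, 2.0, 3.7]
0.007 0.12 -0.001 [3.1, 4.0, 2.0]
0.007 0.12 -0.002 [3.4, 4.3, 3.0]
0.007 0.12 -0.004 [1.9, 2.6, 4.3]
t 29.65 q [-0.87  0.54  1.37  0.28  1.68 -1.03] [ 0.5629 -0.4792  0.3469]
{'tx': np.float64(22.0), 'ty': np.float64(-128.4), 'tz': np.float64(-68.0), 'wx': np.float64(-0.5241), 'wy': np.float64(-0.0019), 'wz': np.float64(-0.0019)} dist 147 ang 30.0 tcp [ 0.575 -0.4    0.47 ]
[0.62257415 0.11322311] 2.596
{'tx': np.float64(133.0), 'ty': np.float64(-539.0), 'tz': np.float64(227.3), 'wx': np.float64(-0.4873), 'wy': np.float64(-0.237), 'wz': np.float64(-0.8789)} dist 600 ang 59.2 tcp [0.623 0.113 0.42 ]
```

Request:
apply_moves([
  {"tx": 22, "ty": -128.4, "tz": -68, "wx": -0.5241, "wy": -0.0019, "wz": -0.0019},
  {"tx": 22, "ty": -128.4, "tz": -68, "wx": -0.5241, "wy": -0.0019, "wz": -0.0019},
  {"tx": 22, "ty": -128.4, "tz": -68, "wx": -0.5241, "wy": -0.0019, "wz": -0.0019},
  {"tx": 133, "ty": -539, "tz": 227.3, "wx": -0.4873, "wy": -0.237, "wz": -0.8789},
  {"tx": 133, "ty": -539, "tz": 227.3, "wx": -0.4873, "wy": -0.237, "wz": -0.8789},
  {"tx": 133, "ty": -539, "tz": 227.3, "wx": -0.4873, "wy": -0.237, "wz": -0.8789},
  {"tx": 133, "ty": -539, "tz": 227.3, "wx": -0.4873, "wy": -0.237, "wz": -0.8789},
  {"tx": 133, "ty": -539, "tz": 227.3, "wx": -0.4873, "wy": -0.237, "wz": -0.8789},
  {"tx": 133, "ty": -539, "tz": 227.3, "wx": -0.4873, "wy": -0.237, "wz": -0.8789},
  {"tx": 133, "ty": -539, "tz": 227.3, "wx": -0.4873, "wy": -0.237, "wz": -0.8789},
  {"tx": 133, "ty": -539, "tz": 227.3, "wx": -0.4873, "wy": -0.237, "wz": -0.8789},
  {"tx": 133, "ty": -539, "tz": 227.3, "wx": -0.4873, "wy": -0.237, "wz": -0.8789},
], hand=0.36)

```text
time: 30.85
eef_pos: [0.6152, 0.0491, 0.4232]
tcp_rot: [0.871, 0.491, -0.002, -0.003]
contact_force: [1.5, -0.7, 0.0]
opening: 0.361
```

Run:
```python
from mv import *
sync()
wp([.6226,.1132,.32],rot(2.596-np.pi/2)); wp([.6226,.1132,.26],rot(2.596-np.pi/2))
```

```text
t 30.85 q [-0.08  0.15  1.71  0.    1.29 -1.11] [0.6152 0.0491 0.4232]
{'tx': np.float64(58.8), 'ty': np.float64(-26.1), 'tz': np.float64(103.3), 'wx': np.float64(-0.007), 'wy': np.float64(0.0009), 'wz': np.float64(0.0014)} dist 122 ang 0.4 tcp [0.623 0.113 0.32 ]
{'tx': np.float64(58.8), 'ty': np.float64(-25.7), 'tz': np.float64(163.3), 'wx': np.float64(-0.007), 'wy': np.float64(0.0009), 'wz': np.float64(0.0014)} dist 175 ang 0.4 tcp [0.623 0.113 0.26 ]
```

Request:
apply_moves([
  {"tx": 58.8, "ty": -26, "tz": 60, "wx": -0.007, "wy": 0, "wz": 0},
  {"tx": 58.8, "ty": -26, "tz": 103, "wx": -0.007, "wy": 0, "wz": 0},
  {"tx": 58.8, "ty": -26, "tz": 163, "wx": -0.007, "wy": 0, "wz": 0},
  {"tx": 58.8, "ty": -26, "tz": 163, "wx": -0.007, "wy": 0, "wz": 0},
  {"tx": 58.8, "ty": -26, "tz": 163, "wx": -0.007, "wy": 0, "wz": 0},
  {"tx": 58.8, "ty": -26, "tz": 163, "wx": -0.007, "wy": 0, "wz": 0},
])

```text
time: 31.45
eef_pos: [0.6234, 0.1109, 0.2618]
tcp_rot: [0.871, 0.491, -0.0, 0.001]
contact_force: [0.5, -0.6, 0.8]
opening: 0.36
```

Run:
```python
from mv import *
from bolts import overlay
c=cam("scene");overlay(c,[[.6264,.108,2.516],[.648,.0745,-.477],[.6205,.0687,-.47]],350,220,405,300,7.2,"o20.png",2.0)
cam("scene");cam("scene")
sync()
wp([.6226,.1132,.200],rot(2.596-np.pi/2))
```

```text
t 31.6 q [ 0.02  0.34  1.78 -0.    1.01 -1.01] [0.6251 0.1104 0.2663]
{'tx': np.float64(0.8), 'ty': np.float64(-4.1), 'tz': np.float64(66.2), 'wx': np.float64(0.0082), 'wy': np.float64(-0.0037), 'wz': np.float64(0.0003)} dist 66 ang 0.5 tcp [0.623 0.113 0.2  ]
```

View pics/o20.png

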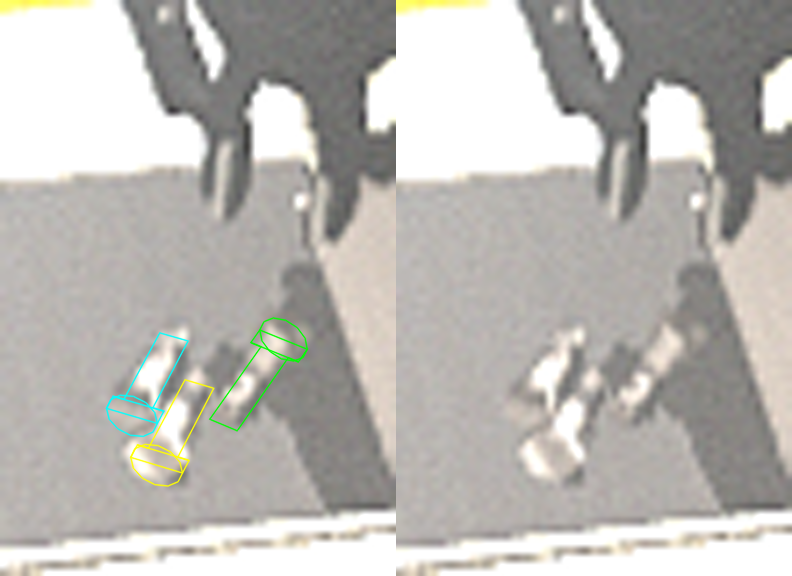

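Run:
```python
from mv import *
wp([.621,.1144,.1805],rot(2.596-np.pi/2))
```

```text
{'tx': np.float64(0.9), 'ty': np.float64(-6.3), 'tz': np.float64(85.7), 'wx': np.float64(0.0082), 'wy': np.float64(-0.0037), 'wz': np.float64(0.0003)} dist 86 ang 0.5 tcp [0.621 0.114 0.18 ]
```

Request:
apply_moves([
  {"tx": 0.9, "ty": -6.3, "tz": 35, "wx": 0.0082, "wy": -0.0037, "wz": 0},
  {"tx": 0.9, "ty": -6.3, "tz": 60, "wx": 0.0082, "wy": -0.0037, "wz": 0},
  {"tx": 0.9, "ty": -6.3, "tz": 70, "wx": 0.0082, "wy": -0.0037, "wz": 0},
  {"tx": 0.9, "ty": -6.3, "tz": 72, "wx": 0.0082, "wy": -0.0037, "wz": 0},
  {"tx": 0.9, "ty": -6.3, "tz": 74, "wx": 0.0082, "wy": -0.0037, "wz": 0},
])

```text
time: 32.1
eef_pos: [0.6206, 0.1144, 0.1912]
tcp_rot: [0.871, 0.491, -0.001, -0.0]
contact_force: [0.5, -0.3, -0.4]
opening: 0.362
```

Request:
apply_moves([
  {"tx": 0, "ty": 0, "tz": 4, "wx": 0, "wy": 0, "wz": 0},
  {"tx": 0, "ty": 0, "tz": 8, "wx": 0, "wy": 0, "wz": 0},
  {"tx": 0, "ty": 0, "tz": 10, "wx": 0, "wy": 0, "wz": 0},
  {"tx": 0, "ty": 0, "tz": 10, "wx": 0, "wy": 0, "wz": 0},
])

```text
time: 32.5
eef_pos: [0.6194, 0.1146, 0.179]
tcp_rot: [0.871, 0.491, -0.002, -0.001]
contact_force: [-0.0, -0.2, 0.1]
opening: 0.363
```

Request:
apply_moves([
  {"tx": 0, "ty": 0, "tz": 0, "wx": 0, "wy": 0, "wz": 0},
  {"tx": 0, "ty": 0, "tz": 0, "wx": 0, "wy": 0, "wz": 0},
  {"tx": 0, "ty": 0, "tz": 0, "wx": 0, "wy": 0, "wz": 0},
  {"tx": 0, "ty": 0, "tz": 0, "wx": 0, "wy": 0, "wz": 0},
  {"tx": 0, "ty": 0, "tz": 0, "wx": 0, "wy": 0, "wz": 0},
], hand=0.0, force=70)

```text
time: 33.0
eef_pos: [0.6196, 0.1146, 0.1795]
tcp_rot: [0.871, 0.491, -0.002, -0.001]
contact_force: [-0.1, -0.6, 1.3]
opening: 0.107
```

Request:
apply_moves([
  {"tx": 0, "ty": 0, "tz": -20, "wx": 0, "wy": 0, "wz": 0},
  {"tx": 0, "ty": 0, "tz": -60, "wx": 0, "wy": 0, "wz": 0},
  {"tx": 0, "ty": 0, "tz": -110, "wx": 0, "wy": 0, "wz": 0},
  {"tx": 0, "ty": 0, "tz": -160, "wx": 0, "wy": 0, "wz": 0},
  {"tx": 0, "ty": 0, "tz": -210, "wx": 0, "wy": 0, "wz": 0},
  {"tx": 0, "ty": 0, "tz": -260, "wx": 0, "wy": 0, "wz": 0},
  {"tx": 0, "ty": 0, "tz": -290, "wx": 0, "wy": 0, "wz": 0},
  {"tx": 0, "ty": 0, "tz": -290, "wx": 0, "wy": 0, "wz": 0},
])

```text
time: 33.8
eef_pos: [0.6212, 0.1148, 0.4765]
tcp_rot: [0.871, 0.491, 0.003, 0.002]
contact_force: [0.1, 0.4, -0.2]
opening: 0.105
```

Run:
```python
from mv import *
c=cam("scene");crop(c,330,100,430,310,2.8,"s21.png")
sync()
wp([.57,-.42,.47],rot(.127))
```

```text
t 33.85 q [ 0.02  0.15  1.62  0.    1.38 -1.  ] [0.6209 0.1147 0.4723]
{'tx': np.float64(-483.7), 'ty': np.float64(233.6), 'tz': np.float64(2.2), 'wx': np.float64(0.0005), 'wy': np.float64(-0.0009), 'wz': np.float64(0.8989)} dist 537 ang 51.5 tcp [ 0.57 -0.42  0.47]
```

View pics/s21.png

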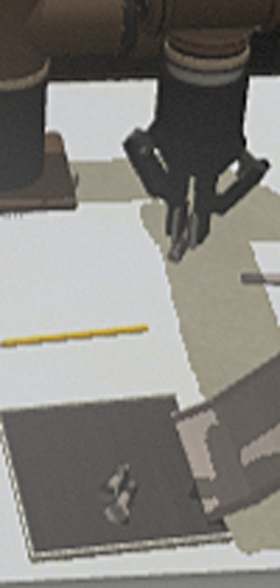

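Request:
apply_moves([
  {"tx": -483.7, "ty": 233.6, "tz": 2, "wx": 0, "wy": 0, "wz": 0.8989},
  {"tx": -483.7, "ty": 233.6, "tz": 2, "wx": 0, "wy": 0, "wz": 0.8989},
  {"tx": -483.7, "ty": 233.6, "tz": 2, "wx": 0, "wy": 0, "wz": 0.8989},
  {"tx": -483.7, "ty": 233.6, "tz": 2, "wx": 0, "wy": 0, "wz": 0.8989},
  {"tx": -483.7, "ty": 233.6, "tz": 2, "wx": 0, "wy": 0, "wz": 0.8989},
  {"tx": -483.7, "ty": 233.6, "tz": 2, "wx": 0, "wy": 0, "wz": 0.8989},
  {"tx": -483.7, "ty": 233.6, "tz": 2, "wx": 0, "wy": 0, "wz": 0.8989},
  {"tx": -483.7, "ty": 233.6, "tz": 2, "wx": 0, "wy": 0, "wz": 0.8989},
  {"tx": -483.7, "ty": 233.6, "tz": 2, "wx": 0, "wy": 0, "wz": 0.8989},
  {"tx": -483.7, "ty": 233.6, "tz": 2, "wx": 0, "wy": 0, "wz": 0.8989},
  {"tx": -483.7, "ty": 233.6, "tz": 2, "wx": 0, "wy": 0, "wz": 0.8989},
  {"tx": -483.7, "ty": 233.6, "tz": 2, "wx": 0, "wy": 0, "wz": 0.8989},
])

```text
time: 35.05
eef_pos: [0.5682, -0.4248, 0.4623]
tcp_rot: [0.998, 0.061, -0.005, -0.002]
contact_force: [-0.5, 0.8, -0.6]
opening: 0.103
```

Run:
```python
from mv import *
cam("top"); cam("top"); sync()
place(.152,.021,.06)
```

```text
t 35.15 q [-0.78  0.33  1.42 -0.    1.4  -0.9 ] [ 0.5695 -0.4209  0.4635]
{'tx': np.float64(-12.0), 'ty': np.float64(-21.5), 'tz': np.float64(139.3), 'wx': np.float64(0.5178), 'wy': np.float64(0.0076), 'wz': np.float64(-0.0036)} dist 141 ang 29.7 tcp [ 0.554 -0.4    0.325]
```

Request:
apply_moves([
  {"tx": -12, "ty": -21.5, "tz": 139.3, "wx": 0.5178, "wy": 0.0076, "wz": -0.0036},
  {"tx": -12, "ty": -21.5, "tz": 139.3, "wx": 0.5178, "wy": 0.0076, "wz": -0.0036},
  {"tx": -12, "ty": -21.5, "tz": 139.3, "wx": 0.5178, "wy": 0.0076, "wz": -0.0036},
  {"tx": -12, "ty": -21.5, "tz": 139.3, "wx": 0.5178, "wy": 0.0076, "wz": -0.0036},
  {"tx": -12, "ty": -21.5, "tz": 139.3, "wx": 0.5178, "wy": 0.0076, "wz": -0.0036},
  {"tx": -12, "ty": -21.5, "tz": 139.3, "wx": 0.5178, "wy": 0.0076, "wz": -0.0036},
  {"tx": -12, "ty": -21.5, "tz": 139.3, "wx": 0.5178, "wy": 0.0076, "wz": -0.0036},
  {"tx": -12, "ty": -21.5, "tz": 139.3, "wx": 0.5178, "wy": 0.0076, "wz": -0.0036},
])

```text
time: 35.95
eef_pos: [0.5551, -0.4, 0.3302]
tcp_rot: [0.965, 0.063, -0.014, -0.254]
contact_force: [0.0, -0.4, -0.6]
opening: 0.107
```

Run:
```python
from mv import *
c=cam("scene"); crop(c,170,170,320,290,4.5,"s22.png"); cam("scene"); cam("scene")
sync()
place(.152,.021,.02)
place(.152,.021,.0)
```

```text
t 36.1 q [-0.81  0.43  1.55  0.3   1.59 -1.  ] [ 0.5547 -0.4002  0.3293]
{'tx': np.float64(-1.2), 'ty': np.float64(2.1), 'tz': np.float64(44.1), 'wx': np.float64(0.0069), 'wy': np.float64(-0.0027), 'wz': np.float64(0.0038)} dist 44 ang 0.5 tcp [ 0.551 -0.381  0.29 ]
{'tx': np.float64(-1.3), 'ty': np.float64(2.0), 'tz': np.float64(64.1), 'wx': np.float64(0.0069), 'wy': np.float64(-0.0027), 'wz': np.float64(0.0038)} dist 64 ang 0.5 tcp [ 0.55  -0.371  0.273]
```

View pics/s22.png

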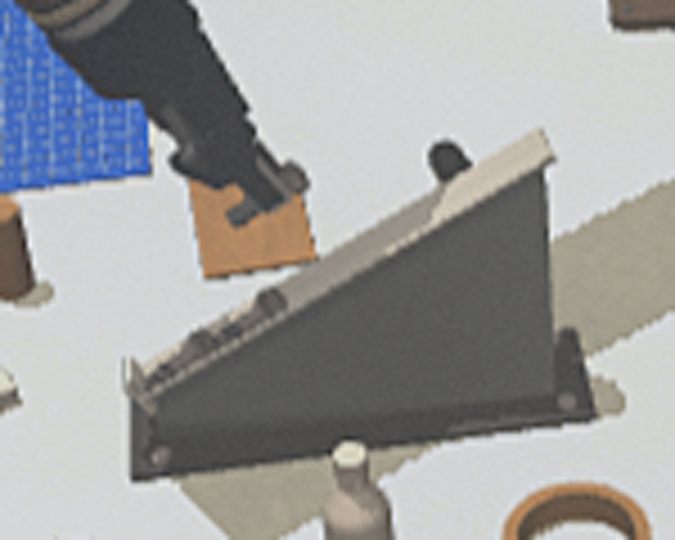

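Request:
apply_moves([
  {"tx": -1.3, "ty": 2, "tz": 25, "wx": 0.0069, "wy": -0.0027, "wz": 0.0038},
  {"tx": -1.3, "ty": 2, "tz": 44, "wx": 0.0069, "wy": -0.0027, "wz": 0.0038},
  {"tx": -1.3, "ty": 2, "tz": 54, "wx": 0.0069, "wy": -0.0027, "wz": 0.0038},
  {"tx": -1.3, "ty": 2, "tz": 59, "wx": 0.0069, "wy": -0.0027, "wz": 0.0038},
  {"tx": -1.3, "ty": 2, "tz": 59, "wx": 0.0069, "wy": -0.0027, "wz": 0.0038},
  {"tx": -1.3, "ty": 2, "tz": 59, "wx": 0.0069, "wy": -0.0027, "wz": 0.0038},
])

```text
time: 36.7
eef_pos: [0.5503, -0.3737, 0.2771]
tcp_rot: [0.964, 0.061, -0.016, -0.258]
contact_force: [0.3, 0.3, 0.1]
opening: 0.103
```

Run:
```python
from mv import *
cam("scene"); cam("scene"); sync()
place(.152,.021,.0)
```

```text
t 36.8 q [-0.78  0.45  1.63  0.31  1.5  -1.  ] [ 0.5503 -0.3737  0.2773]
{'tx': np.float64(0.0), 'ty': np.float64(-0.3), 'tz': np.float64(5.7), 'wx': np.float64(0.0001), 'wy': np.float64(-0.0006), 'wz': np.float64(-0.0002)} dist 6 ang 0.0 tcp [ 0.55  -0.371  0.273]
```

Request:
apply_moves([
  {"tx": 0, "ty": 0, "tz": 3, "wx": 0, "wy": 0, "wz": 0},
  {"tx": 0, "ty": 0, "tz": 6, "wx": 0, "wy": 0, "wz": 0},
  {"tx": 0, "ty": 0, "tz": 6, "wx": 0, "wy": 0, "wz": 0},
  {"tx": 0, "ty": 0, "tz": 6, "wx": 0, "wy": 0, "wz": 0},
])

```text
time: 37.2
eef_pos: [0.5495, -0.3701, 0.2707]
tcp_rot: [0.964, 0.061, -0.017, -0.259]
contact_force: [-0.0, 0.2, -0.9]
opening: 0.107
```

Request:
apply_moves([
  {"tx": 0, "ty": 0, "tz": 0, "wx": 0, "wy": 0, "wz": 0},
  {"tx": 0, "ty": 0, "tz": 0, "wx": 0, "wy": 0, "wz": 0},
  {"tx": 0, "ty": 0, "tz": 0, "wx": 0, "wy": 0, "wz": 0},
  {"tx": 0, "ty": 0, "tz": 0, "wx": 0, "wy": 0, "wz": 0},
], hand=0.5)

```text
time: 37.6
eef_pos: [0.5495, -0.3701, 0.2706]
tcp_rot: [0.964, 0.061, -0.017, -0.259]
contact_force: [-0.6, 0.2, -0.2]
opening: 0.501
```

Request:
apply_moves([
  {"tx": 0, "ty": 0, "tz": -30, "wx": 0, "wy": 0, "wz": 0},
  {"tx": 0, "ty": 0, "tz": -70, "wx": 0, "wy": 0, "wz": 0},
  {"tx": 0, "ty": 0, "tz": -120, "wx": 0, "wy": 0, "wz": 0},
  {"tx": 0, "ty": 0, "tz": -120, "wx": 0, "wy": 0, "wz": 0},
])

```text
time: 38.0
eef_pos: [0.5578, -0.4329, 0.3833]
tcp_rot: [0.965, 0.061, -0.012, -0.254]
contact_force: [-0.1, 0.5, 1.2]
opening: 0.497
```

Run:
```python
from mv import *
c=cam("scene"); crop(c,170,190,320,290,5,"s23.png"); np.savez("sc23.npz",**c)
c=cam("top"); np.savez("tp23.npz",**c); sync()
from rect import *
S=dict(np.load("sc23.npz"));T=dict(np.load("tp23.npz"))
a=rectify(S,.56,.69,.03,.16,.010,.3,gain=1.8);b=rectify(T,.56,.69,.03,.16,.010,.3,gain=1.8)
im=cv2.resize(np.hstack([b,a]),None,fx=.9,fy=.9);print(im.shape)
cv2.imwrite("pics/r23.png",im[:,:,::-1])
```

```text
t 38.1 q [-0.83  0.44  1.45  0.29  1.69 -0.99] [ 0.5573 -0.4305  0.3764]
(390, 779, 3)
```

View pics/s23.png

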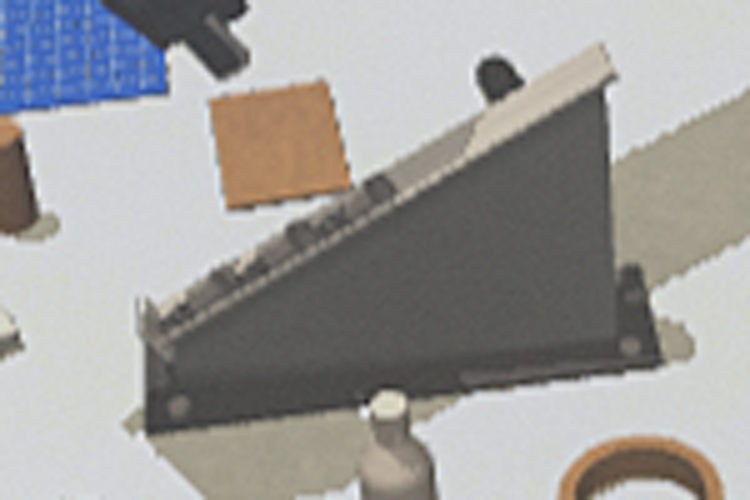

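View pics/r23.png

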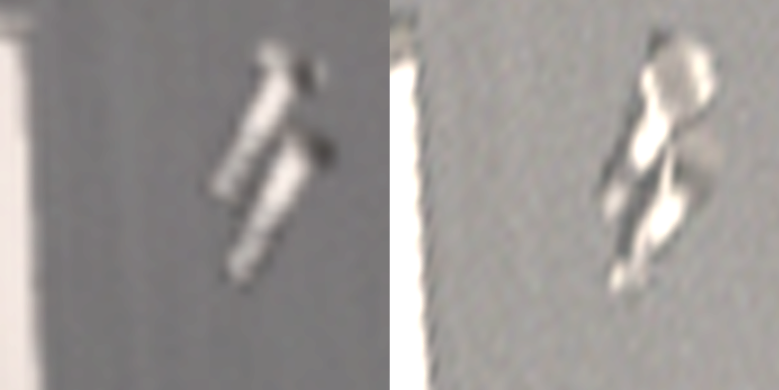

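Run:
```python
from clear import *
B=[.648,.0745,-.477];C=[.6205,.0687,-.47]
best=[]
for s in (-.02,-.018,-.016,-.014):
  for dy in np.arange(-.4,.61,.1):
    for o in(.02,.024,.028,.034):
      for l in np.arange(-.008,.0081,.002):
        best.append((round(clearance(C,[B],s,dy,o,l)[0]*1e3,2),s,round(dy,1),o,round(l,4)))
best.sort(reverse=True)
for s in (-.02,-.018,-.016,-.014): print([b for b in best if b[1]==s][:4])
```

```text
[(8.0, -0.02, np.float64(0.2), 0.034, np.float64(0.0)), (7.58, -0.02, np.float64(0.2), 0.034, np.float64(-0.002)), (7.35, -0.02, np.float64(0.3), 0.034, np.float64(-0.002)), (7.01, -0.02, np.float64(0.3), 0.034, np.float64(0.0))]
[(7.16, -0.018, np.float64(0.3), 0.034, np.float64(0.0)), (6.76, -0.018, np.float64(0.3), 0.034, np.float64(-0.002)), (6.41, -0.018, np.float64(0.2), 0.034, np.float64(0.002)), (6.16, -0.018, np.float64(0.4), 0.034, np.float64(-0.002))]
[(5.93, -0.016, np.float64(0.3), 0.034, np.float64(0.0)), (5.47, -0.016, np.float64(0.4), 0.034, np.float64(0.0)), (5.38, -0.016, np.float64(0.4), 0.034, np.float64(-0.002)), (5.32, -0.016, np.float64(0.3), 0.034, np.float64(-0.002))]
[(5.43, -0.014, np.float64(0.4), 0.034, np.float64(0.0)), (4.61, -0.014, np.float64(0.4), 0.034, np.float64(-0.002)), (4.54, -0.014, np.float64(0.3), 0.034, np.float64(0.002)), (3.93, -0.014, np.float64(0.3), 0.034, np.float64(0.0))]
```

Run:
```python
from clear import *
B=[.648,.0745,-.477];C=[.6205,.0687,-.47]
for s in (-.02,-.018,-.016):
  for dy in (-.1,0,.05,.1,.15):
    r=[(round(clearance(C,[B],s,dy,o,l)[0]*1e3,2),o,l) for o in (.02,.024,.028,.034) for l in (-.006,-.004,-.002,0)]; r.sort(reverse=True); print(s,dy,r[:3])
```

```text
-0.02 -0.1 [(2.07, 0.028, -0.004), (2.07, 0.024, -0.002), (2.07, 0.02, 0)]
-0.02 0 [(4.39, 0.034, 0), (4.38, 0.034, -0.002), (4.37, 0.028, 0)]
-0.02 0.05 [(5.26, 0.034, 0), (5.15, 0.034, -0.002), (5.09, 0.028, 0)]
-0.02 0.1 [(6.15, 0.034, 0), (5.93, 0.034, -0.002), (5.83, 0.028, 0)]
-0.02 0.15 [(7.07, 0.034, 0), (6.76, 0.034, -0.002), (6.24, 0.028, 0)]
-0.018 -0.1 [(0.27, 0.028, -0.006), (0.27, 0.024, -0.004), (0.27, 0.02, -0.002)]
-0.018 0 [(2.39, 0.034, 0), (2.38, 0.034, -0.002), (2.37, 0.028, 0)]
-0.018 0.05 [(3.27, 0.034, 0), (3.15, 0.034, -0.002), (3.09, 0.028, 0)]
-0.018 0.1 [(4.15, 0.034, 0), (3.94, 0.034, -0.002), (3.83, 0.028, 0)]
-0.018 0.15 [(5.08, 0.034, 0), (4.76, 0.034, -0.002), (4.61, 0.028, 0)]
-0.016 -0.1 [(-1.44, 0.024, -0.006), (-1.44, 0.02, -0.004), (-1.63, 0.028, -0.006)]
-0.016 0 [(0.39, 0.034, 0), (0.38, 0.034, -0.002), (0.37, 0.028, 0)]
-0.016 0.05 [(1.27, 0.034, 0), (1.15, 0.034, -0.002), (1.1, 0.028, 0)]
-0.016 0.1 [(2.15, 0.034, 0), (1.94, 0.034, -0.002), (1.84, 0.028, 0)]
-0.016 0.15 [(3.08, 0.034, 0), (2.77, 0.034, -0.002), (2.61, 0.028, 0)]
```

Run:
```python
from clear import *
from mv import *
B=[.648,.0745,-.477];C=[.6205,.0687,-.47]
d,c,h=clearance(C,[B],-.019,.08,.032,-.001); print(d,c,h, h-np.pi/2)
wp([.575,-.36,.48],rot(.127)); 
wp([c[0],c[1],.42],rot(h-np.pi/2))
```

```text
0.004611997445548041 [0.60318001 0.07637993] -0.38999999999999996 -1.9607963267948965
{'tx': np.float64(26.5), 'ty': np.float64(-110.4), 'tz': np.float64(-55.9), 'wx': np.float64(-0.5224), 'wy': np.float64(-0.0013), 'wz': np.float64(-0.0009)} dist 127 ang 29.9 tcp [ 0.575 -0.36   0.48 ]
{'tx': np.float64(109.2), 'ty': np.float64(-452.5), 'tz': np.float64(210.4), 'wx': np.float64(-0.3173), 'wy': np.float64(0.5424), 'wz': np.float64(2.0312)} dist 511 ang 121.8 tcp [0.603 0.076 0.42 ]
```

Request:
apply_moves([
  {"tx": 26.5, "ty": -110.4, "tz": -55.9, "wx": -0.5224, "wy": -0.0013, "wz": -0.0009},
  {"tx": 26.5, "ty": -110.4, "tz": -55.9, "wx": -0.5224, "wy": -0.0013, "wz": -0.0009},
  {"tx": 26.5, "ty": -110.4, "tz": -55.9, "wx": -0.5224, "wy": -0.0013, "wz": -0.0009},
  {"tx": 26.5, "ty": -110.4, "tz": -55.9, "wx": -0.5224, "wy": -0.0013, "wz": -0.0009},
  {"tx": 109.2, "ty": -452.5, "tz": 210.4, "wx": -0.3173, "wy": 0.5424, "wz": 2.0312},
  {"tx": 109.2, "ty": -452.5, "tz": 210.4, "wx": -0.3173, "wy": 0.5424, "wz": 2.0312},
  {"tx": 109.2, "ty": -452.5, "tz": 210.4, "wx": -0.3173, "wy": 0.5424, "wz": 2.0312},
  {"tx": 109.2, "ty": -452.5, "tz": 210.4, "wx": -0.3173, "wy": 0.5424, "wz": 2.0312},
  {"tx": 109.2, "ty": -452.5, "tz": 210.4, "wx": -0.3173, "wy": 0.5424, "wz": 2.0312},
  {"tx": 109.2, "ty": -452.5, "tz": 210.4, "wx": -0.3173, "wy": 0.5424, "wz": 2.0312},
  {"tx": 109.2, "ty": -452.5, "tz": 210.4, "wx": -0.3173, "wy": 0.5424, "wz": 2.0312},
  {"tx": 109.2, "ty": -452.5, "tz": 210.4, "wx": -0.3173, "wy": 0.5424, "wz": 2.0312},
], hand=0.38)

```text
time: 39.3
eef_pos: [0.5989, 0.0277, 0.4237]
tcp_rot: [0.867, -0.499, -0.004, 0.0]
contact_force: [0.2, 0.1, 0.2]
opening: 0.382
```

Run:
```python
from mv import *
sync()
wp([.6032,.0764,.30],rot(-1.961));
```

```text
t 39.3 q [-0.12  0.11  1.75  0.    1.29  0.92] [0.5989 0.0277 0.4237]
{'tx': np.float64(-39.2), 'ty': np.float64(-28.7), 'tz': np.float64(123.8), 'wx': np.float64(0.0063), 'wy': np.float64(0.0037), 'wz': np.float64(0.917)} dist 133 ang 52.5 tcp [0.603 0.076 0.3  ]
```

Request:
apply_moves([
  {"tx": -39.2, "ty": -28.7, "tz": 123.8, "wx": 0.0063, "wy": 0.0037, "wz": 0.917},
  {"tx": -39.2, "ty": -28.7, "tz": 123.8, "wx": 0.0063, "wy": 0.0037, "wz": 0.917},
  {"tx": -39.2, "ty": -28.7, "tz": 123.8, "wx": 0.0063, "wy": 0.0037, "wz": 0.917},
  {"tx": -39.2, "ty": -28.7, "tz": 123.8, "wx": 0.0063, "wy": 0.0037, "wz": 0.917},
  {"tx": -39.2, "ty": -28.7, "tz": 123.8, "wx": 0.0063, "wy": 0.0037, "wz": 0.917},
  {"tx": -39.2, "ty": -28.7, "tz": 123.8, "wx": 0.0063, "wy": 0.0037, "wz": 0.917},
  {"tx": -39.2, "ty": -28.7, "tz": 123.8, "wx": 0.0063, "wy": 0.0037, "wz": 0.917},
  {"tx": -39.2, "ty": -28.7, "tz": 123.8, "wx": 0.0063, "wy": 0.0037, "wz": 0.917},
  {"tx": -39.2, "ty": -28.7, "tz": 163.8, "wx": 0.0063, "wy": 0.0037, "wz": 0.917},
  {"tx": -39.2, "ty": -28.7, "tz": 163.8, "wx": 0.0063, "wy": 0.0037, "wz": 0.917},
])

```text
time: 40.3
eef_pos: [0.6018, 0.074, 0.2572]
tcp_rot: [-0.56, 0.829, 0.002, -0.003]
contact_force: [-1.4, -0.4, -0.8]
opening: 0.381
```

Run:
```python
from mv import *
from bolts import overlay
c=cam("scene");overlay(c,[[.648,.0745,-.477],[.6205,.0687,-.47]],350,220,405,300,7.2,"o24.png",2.0)
cam("scene");cam("scene")
sync()
s=readout.get_state();R=Rn.from_quat(s["tcp_rot"])
wp([.6032,.0764,.1805],rot(-1.961));
```

```text
t 40.45 q [-0.04  0.29  1.84 -0.    1.    1.91] [0.6043 0.0739 0.2631]
{'tx': np.float64(-1.8), 'ty': np.float64(2.3), 'tz': np.float64(82.6), 'wx': np.float64(-0.0035), 'wy': np.float64(0.0009), 'wz': np.float64(0.006)} dist 83 ang 0.4 tcp [0.603 0.076 0.18 ]
```

View pics/o24.png

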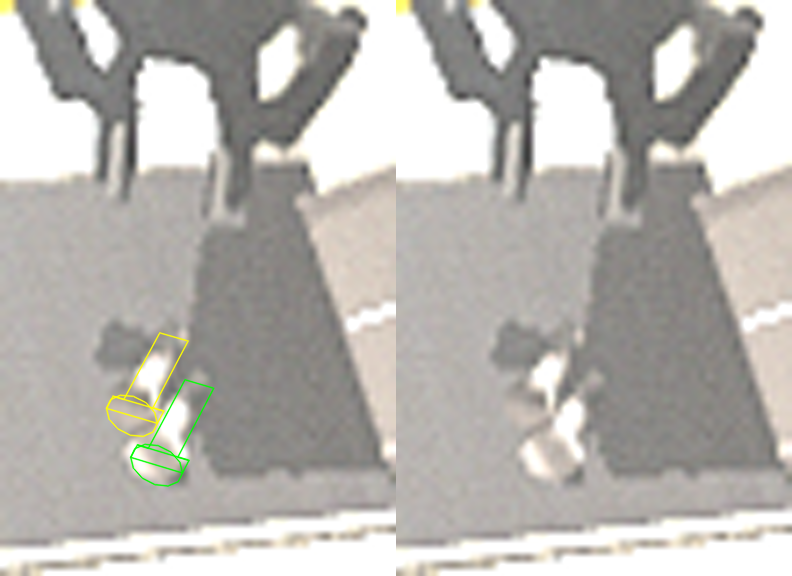

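Request:
apply_moves([
  {"tx": -1.8, "ty": 2.3, "tz": 35, "wx": -0.0035, "wy": 0, "wz": 0.006},
  {"tx": -1.8, "ty": 2.3, "tz": 58, "wx": -0.0035, "wy": 0, "wz": 0.006},
  {"tx": -1.8, "ty": 2.3, "tz": 66, "wx": -0.0035, "wy": 0, "wz": 0.006},
  {"tx": -1.8, "ty": 2.3, "tz": 69, "wx": -0.0035, "wy": 0, "wz": 0.006},
  {"tx": -1.8, "ty": 2.3, "tz": 72, "wx": -0.0035, "wy": 0, "wz": 0.006},
])

```text
time: 40.95
eef_pos: [0.6042, 0.0763, 0.1925]
tcp_rot: [-0.556, 0.831, -0.001, 0.002]
contact_force: [-0.1, -0.0, 1.2]
opening: 0.382
```

Request:
apply_moves([
  {"tx": 0, "ty": 0, "tz": 4, "wx": 0, "wy": 0, "wz": 0},
  {"tx": 0, "ty": 0, "tz": 7, "wx": 0, "wy": 0, "wz": 0},
  {"tx": 0, "ty": 0, "tz": 9, "wx": 0, "wy": 0, "wz": 0},
  {"tx": 0, "ty": 0, "tz": 9, "wx": 0, "wy": 0, "wz": 0},
])

```text
time: 41.35
eef_pos: [0.6032, 0.0764, 0.1817]
tcp_rot: [-0.556, 0.831, 0.0, 0.0]
contact_force: [0.8, -0.8, 0.1]
opening: 0.376
```

Run:
```python
from mv import *
c=cam("scene");crop(c,350,220,405,300,7,"s25.png"); err()
```

```text
t 41.4 pos err mm [ -1.1   2.5 -81.3] rot err deg [ 0.07  0.16 -0.4 ] q [-0.04  0.41  1.87  0.    0.86  1.92] F [-0.1 -0.1 -0.2] op 0.38
```

View pics/s25.png

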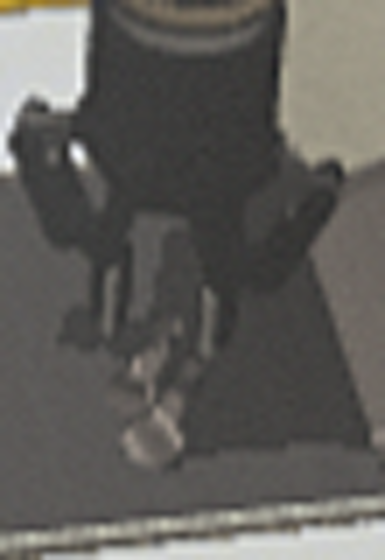

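Request:
apply_moves([
  {"tx": 0, "ty": 0, "tz": 1, "wx": 0, "wy": 0, "wz": 0},
  {"tx": 0, "ty": 0, "tz": 1, "wx": 0, "wy": 0, "wz": 0},
  {"tx": 0, "ty": 0, "tz": 1, "wx": 0, "wy": 0, "wz": 0},
  {"tx": 0, "ty": 0, "tz": 1, "wx": 0, "wy": 0, "wz": 0},
  {"tx": 0, "ty": 0, "tz": 1, "wx": 0, "wy": 0, "wz": 0},
], hand=0.0, force=80)

```text
time: 41.9
eef_pos: [0.6033, 0.0764, 0.181]
tcp_rot: [-0.556, 0.831, -0.0, 0.001]
contact_force: [0.8, -0.4, 1.8]
opening: 0.091
```

Request:
apply_moves([
  {"tx": 0, "ty": 0, "tz": -15, "wx": 0, "wy": 0, "wz": 0},
  {"tx": 0, "ty": 0, "tz": -40, "wx": 0, "wy": 0, "wz": 0},
  {"tx": 0, "ty": 0, "tz": -80, "wx": 0, "wy": 0, "wz": 0},
  {"tx": 0, "ty": 0, "tz": -120, "wx": 0, "wy": 0, "wz": 0},
  {"tx": 0, "ty": 0, "tz": -170, "wx": 0, "wy": 0, "wz": 0},
  {"tx": 0, "ty": 0, "tz": -220, "wx": 0, "wy": 0, "wz": 0},
  {"tx": 0, "ty": 0, "tz": -270, "wx": 0, "wy": 0, "wz": 0},
  {"tx": 0, "ty": 0, "tz": -290, "wx": 0, "wy": 0, "wz": 0},
  {"tx": 0, "ty": 0, "tz": -290, "wx": 0, "wy": 0, "wz": 0},
])

```text
time: 42.8
eef_pos: [0.6029, 0.0762, 0.4772]
tcp_rot: [-0.556, 0.831, -0.003, 0.005]
contact_force: [0.1, -1.5, -0.6]
opening: 0.093
```

Run:
```python
from mv import *
c=cam("scene");crop(c,330,100,430,310,2.8,"s26.png"); cam("scene")
sync()
wp([.57,-.38,.48],rot(.127))
```

```text
t 42.9 q [-0.04  0.1   1.68  0.    1.37  1.92] [0.6025 0.0762 0.4702]
{'tx': np.float64(434.1), 'ty': np.float64(-143.9), 'tz': np.float64(-10.2), 'wx': np.float64(-0.0007), 'wy': np.float64(0.0007), 'wz': np.float64(-2.089)} dist 457 ang 119.7 tcp [ 0.57 -0.38  0.48]
```

View pics/s26.png

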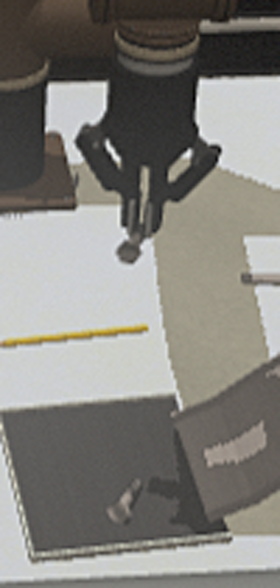

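Request:
apply_moves([
  {"tx": 434.1, "ty": -143.9, "tz": -10.2, "wx": 0, "wy": 0, "wz": -2.089},
  {"tx": 434.1, "ty": -143.9, "tz": -10.2, "wx": 0, "wy": 0, "wz": -2.089},
  {"tx": 434.1, "ty": -143.9, "tz": -10.2, "wx": 0, "wy": 0, "wz": -2.089},
  {"tx": 434.1, "ty": -143.9, "tz": -10.2, "wx": 0, "wy": 0, "wz": -2.089},
  {"tx": 434.1, "ty": -143.9, "tz": -10.2, "wx": 0, "wy": 0, "wz": -2.089},
  {"tx": 434.1, "ty": -143.9, "tz": -10.2, "wx": 0, "wy": 0, "wz": -2.089},
  {"tx": 434.1, "ty": -143.9, "tz": -10.2, "wx": 0, "wy": 0, "wz": -2.089},
  {"tx": 434.1, "ty": -143.9, "tz": -10.2, "wx": 0, "wy": 0, "wz": -2.089},
  {"tx": 434.1, "ty": -143.9, "tz": -10.2, "wx": 0, "wy": 0, "wz": -2.089},
  {"tx": 434.1, "ty": -143.9, "tz": -10.2, "wx": 0, "wy": 0, "wz": -2.089},
  {"tx": 434.1, "ty": -143.9, "tz": -10.2, "wx": 0, "wy": 0, "wz": -2.089},
  {"tx": 434.1, "ty": -143.9, "tz": -10.2, "wx": 0, "wy": 0, "wz": -2.089},
])

```text
time: 44.1
eef_pos: [0.5698, -0.3815, 0.4756]
tcp_rot: [0.995, -0.102, -0.003, -0.003]
contact_force: [0.7, 0.6, -0.9]
opening: 0.093
```

Run:
```python
from mv import *
sync()
place(.182,.021,.07)
```

```text
t 44.1 q [-0.74  0.27  1.47  0.    1.41 -0.53] [ 0.5698 -0.3815  0.4756]
{'tx': np.float64(-18.1), 'ty': np.float64(2.6), 'tz': np.float64(127.5), 'wx': np.float64(0.513), 'wy': np.float64(-0.0819), 'wz': np.float64(-0.3255)} dist 129 ang 35.1 tcp [ 0.551 -0.38   0.348]
```

Request:
apply_moves([
  {"tx": -18.1, "ty": 2.6, "tz": 50, "wx": 0.513, "wy": -0.0819, "wz": -0.3255},
  {"tx": -18.1, "ty": 2.6, "tz": 80, "wx": 0.513, "wy": -0.0819, "wz": -0.3255},
  {"tx": -18.1, "ty": 2.6, "tz": 100, "wx": 0.513, "wy": -0.0819, "wz": -0.3255},
  {"tx": -18.1, "ty": 2.6, "tz": 120, "wx": 0.513, "wy": -0.0819, "wz": -0.3255},
  {"tx": -18.1, "ty": 2.6, "tz": 127.5, "wx": 0.513, "wy": -0.0819, "wz": -0.3255},
  {"tx": -18.1, "ty": 2.6, "tz": 127.5, "wx": 0.513, "wy": -0.0819, "wz": -0.3255},
  {"tx": -18.1, "ty": 2.6, "tz": 127.5, "wx": 0.513, "wy": -0.0819, "wz": -0.3255},
  {"tx": -18.1, "ty": 2.6, "tz": 127.5, "wx": 0.513, "wy": -0.0819, "wz": -0.3255},
])

```text
time: 44.9
eef_pos: [0.5526, -0.3787, 0.3546]
tcp_rot: [0.965, 0.06, -0.013, -0.254]
contact_force: [-0.1, 0.1, -0.8]
opening: 0.091
```

Run:
```python
from mv import *
c=cam("scene"); crop(c,170,150,320,290,4.5,"s27.png"); cam("scene"); cam("scene")
sync()
place(.182,.021,.005)
place(.182,.021,.0)
```

```text
t 45.05 q [-0.79  0.38  1.57  0.31  1.61 -0.97] [ 0.5525 -0.3787  0.3546]
{'tx': np.float64(-2.1), 'ty': np.float64(3.3), 'tz': np.float64(70.2), 'wx': np.float64(0.0083), 'wy': np.float64(-0.0074), 'wz': np.float64(-0.0003)} dist 70 ang 0.6 tcp [ 0.547 -0.347  0.292]
{'tx': np.float64(-2.2), 'ty': np.float64(3.2), 'tz': np.float64(75.2), 'wx': np.float64(0.0083), 'wy': np.float64(-0.0074), 'wz': np.float64(-0.0003)} dist 75 ang 0.6 tcp [ 0.547 -0.345  0.288]
```

View pics/s27.png

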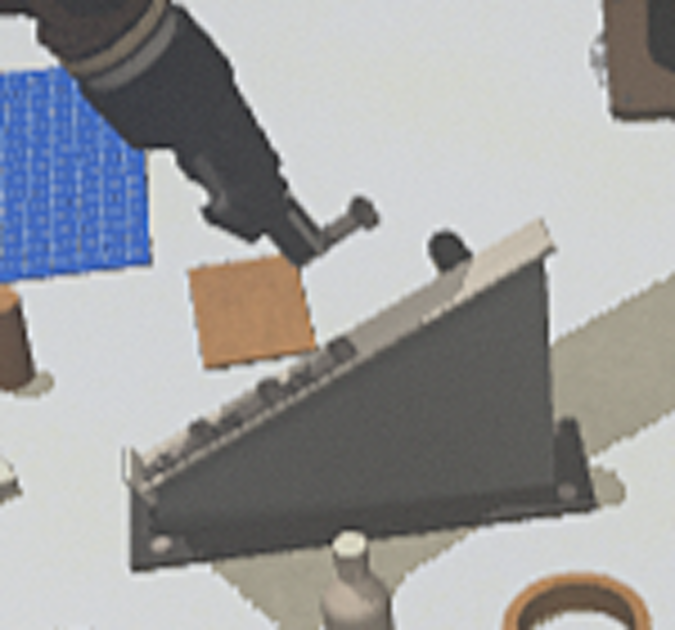

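Request:
apply_moves([
  {"tx": -2.2, "ty": 3.2, "tz": 35, "wx": 0.0083, "wy": -0.0074, "wz": 0},
  {"tx": -2.2, "ty": 3.2, "tz": 55, "wx": 0.0083, "wy": -0.0074, "wz": 0},
  {"tx": -2.2, "ty": 3.2, "tz": 64, "wx": 0.0083, "wy": -0.0074, "wz": 0},
  {"tx": -2.2, "ty": 3.2, "tz": 68, "wx": 0.0083, "wy": -0.0074, "wz": 0},
  {"tx": -2.2, "ty": 3.2, "tz": 68, "wx": 0.0083, "wy": -0.0074, "wz": 0},
  {"tx": -2.2, "ty": 3.2, "tz": 68, "wx": 0.0083, "wy": -0.0074, "wz": 0},
])

```text
time: 45.65
eef_pos: [0.5471, -0.3489, 0.2939]
tcp_rot: [0.964, 0.061, -0.016, -0.258]
contact_force: [-0.4, -1.0, -0.2]
opening: 0.09
```

Run:
```python
from mv import *
c=cam("scene"); crop(c,170,150,320,290,4.5,"s28.png"); cam("scene"); sync()
place(.182,.021,.0)
```

```text
t 45.75 q [-0.76  0.4   1.67  0.32  1.5  -0.98] [ 0.547  -0.349   0.2938]
{'tx': np.float64(0.1), 'ty': np.float64(-0.4), 'tz': np.float64(7.5), 'wx': np.float64(-0.0005), 'wy': np.float64(-0.0004), 'wz': np.float64(-0.0005)} dist 7 ang 0.0 tcp [ 0.547 -0.345  0.288]
```

View pics/s28.png

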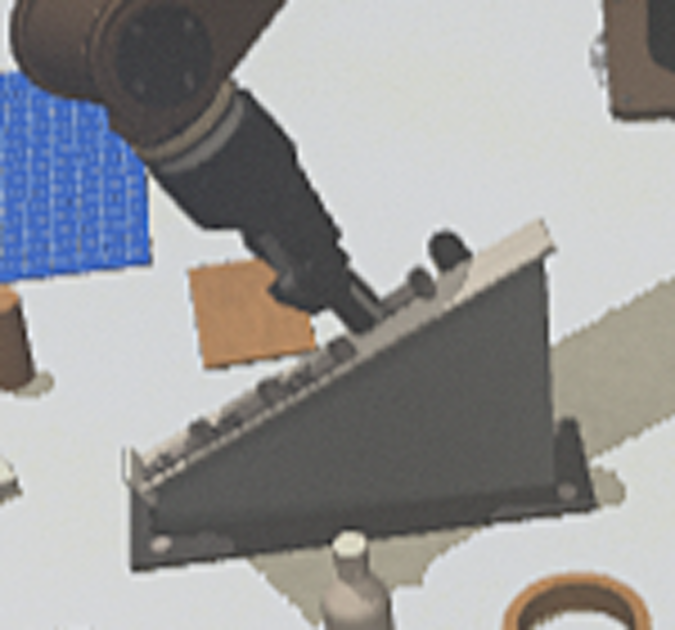

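Request:
apply_moves([
  {"tx": 0, "ty": -2, "tz": 3, "wx": 0, "wy": 0, "wz": 0},
  {"tx": 0, "ty": -2, "tz": 6.5, "wx": 0, "wy": 0, "wz": 0},
  {"tx": 0, "ty": -2, "tz": 6.5, "wx": 0, "wy": 0, "wz": 0},
  {"tx": 0, "ty": -2, "tz": 6.5, "wx": 0, "wy": 0, "wz": 0},
])

```text
time: 46.15
eef_pos: [0.5459, -0.3432, 0.2875]
tcp_rot: [0.964, 0.061, -0.017, -0.26]
contact_force: [-0.8, -0.6, -0.4]
opening: 0.096
```

Request:
apply_moves([
  {"tx": 0, "ty": 0, "tz": 0, "wx": 0, "wy": 0, "wz": 0},
  {"tx": 0, "ty": 0, "tz": 0, "wx": 0, "wy": 0, "wz": 0},
  {"tx": 0, "ty": 0, "tz": 0, "wx": 0, "wy": 0, "wz": 0},
  {"tx": 0, "ty": 0, "tz": 0, "wx": 0, "wy": 0, "wz": 0},
], hand=0.5)

```text
time: 46.55
eef_pos: [0.546, -0.3434, 0.2879]
tcp_rot: [0.964, 0.061, -0.017, -0.259]
contact_force: [-0.3, 0.9, 0.3]
opening: 0.499
```

Request:
apply_moves([
  {"tx": 0, "ty": 0, "tz": -30, "wx": 0, "wy": 0, "wz": 0},
  {"tx": 0, "ty": 0, "tz": -70, "wx": 0, "wy": 0, "wz": 0},
  {"tx": 0, "ty": 0, "tz": -120, "wx": 0, "wy": 0, "wz": 0},
  {"tx": 0, "ty": 0, "tz": -120, "wx": 0, "wy": 0, "wz": 0},
])

```text
time: 46.95
eef_pos: [0.5543, -0.4062, 0.4003]
tcp_rot: [0.965, 0.061, -0.012, -0.254]
contact_force: [0.7, 0.6, 1.5]
opening: 0.5
```

Run:
```python
from mv import *
c=cam("scene"); crop(c,170,190,320,290,5,"s29.png"); np.savez("sc29.npz",**c)
c=cam("top"); np.savez("tp29.npz",**c); sync()
from rect import *
S=dict(np.load("sc29.npz"));T=dict(np.load("tp29.npz"))
a=rectify(S,.56,.69,.03,.16,.010,.3,gain=1.8);b=rectify(T,.56,.69,.03,.16,.010,.3,gain=1.8)
im=cv2.resize(np.hstack([b,a]),None,fx=.9,fy=.9);print(im.shape)
cv2.imwrite("pics/r29.png",im[:,:,::-1])
```

```text
t 47.05 q [-0.81  0.38  1.5   0.3   1.69 -0.97] [ 0.5538 -0.4039  0.3935]
(390, 779, 3)
```

View pics/s29.png

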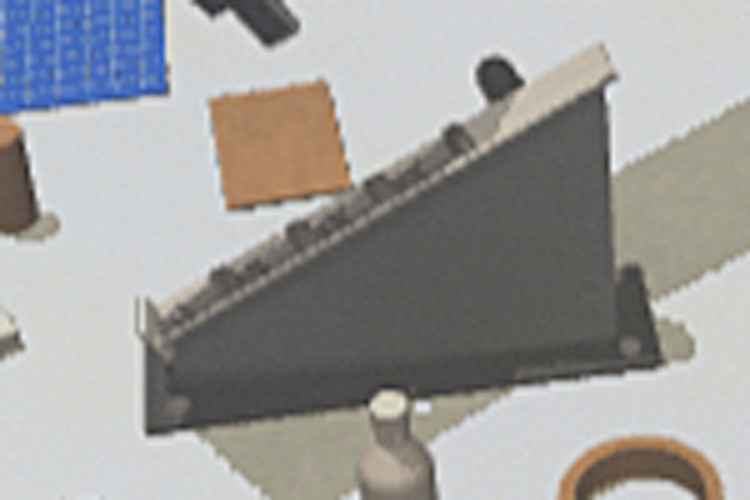

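View pics/r29.png

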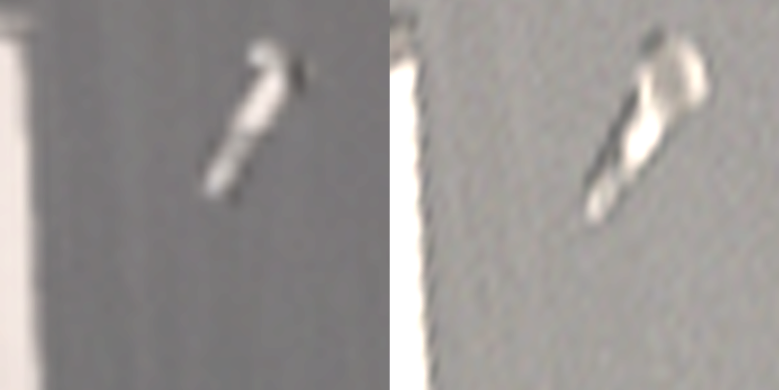

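Run:
```python
from mv import *
B=[.6465,.0774,-.532]
c=np.array(B[:2])+.003*np.array([np.cos(B[2]),np.sin(B[2])]);print(c)
wp([.575,-.34,.49],rot(.127)); 
wp([c[0],c[1],.42],rot(B[2]-np.pi/2))
```

```text
[0.64908538 0.07587823]
{'tx': np.float64(29.1), 'ty': np.float64(-100.8), 'tz': np.float64(-53.3), 'wx': np.float64(-0.523), 'wy': np.float64(-0.0011), 'wz': np.float64(-0.0011)} dist 118 ang 30.0 tcp [ 0.575 -0.34   0.49 ]
{'tx': np.float64(154.7), 'ty': np.float64(-415.2), 'tz': np.float64(208.9), 'wx': np.float64(-0.2858), 'wy': np.float64(0.5796), 'wz': np.float64(2.1676)} dist 490 ang 129.6 tcp [0.649 0.076 0.42 ]
```

Request:
apply_moves([
  {"tx": 29.1, "ty": -100.8, "tz": -53.3, "wx": -0.523, "wy": -0.0011, "wz": -0.0011},
  {"tx": 29.1, "ty": -100.8, "tz": -53.3, "wx": -0.523, "wy": -0.0011, "wz": -0.0011},
  {"tx": 29.1, "ty": -100.8, "tz": -53.3, "wx": -0.523, "wy": -0.0011, "wz": -0.0011},
  {"tx": 29.1, "ty": -100.8, "tz": -53.3, "wx": -0.523, "wy": -0.0011, "wz": -0.0011},
  {"tx": 154.7, "ty": -415.2, "tz": 208.9, "wx": -0.2858, "wy": 0.5796, "wz": 2.1676},
  {"tx": 154.7, "ty": -415.2, "tz": 208.9, "wx": -0.2858, "wy": 0.5796, "wz": 2.1676},
  {"tx": 154.7, "ty": -415.2, "tz": 208.9, "wx": -0.2858, "wy": 0.5796, "wz": 2.1676},
  {"tx": 154.7, "ty": -415.2, "tz": 208.9, "wx": -0.2858, "wy": 0.5796, "wz": 2.1676},
  {"tx": 154.7, "ty": -415.2, "tz": 208.9, "wx": -0.2858, "wy": 0.5796, "wz": 2.1676},
  {"tx": 154.7, "ty": -415.2, "tz": 208.9, "wx": -0.2858, "wy": 0.5796, "wz": 2.1676},
  {"tx": 154.7, "ty": -415.2, "tz": 208.9, "wx": -0.2858, "wy": 0.5796, "wz": 2.1676},
  {"tx": 154.7, "ty": -415.2, "tz": 208.9, "wx": -0.2858, "wy": 0.5796, "wz": 2.1676},
], hand=0.45)

```text
time: 48.25
eef_pos: [0.6416, 0.0417, 0.4227]
tcp_rot: [0.866, -0.5, -0.004, 0.0]
contact_force: [0.3, -0.7, 0.1]
opening: 0.451
```

Run:
```python
from mv import *
sync()
wp([.649,.0759,.30],rot(-.532-np.pi/2));
```

```text
t 48.25 q [-0.09  0.2   1.64  0.    1.3   0.95] [0.6416 0.0417 0.4227]
{'tx': np.float64(-25.2), 'ty': np.float64(-24.1), 'tz': np.float64(122.7), 'wx': np.float64(0.0067), 'wy': np.float64(0.0033), 'wz': np.float64(1.0563)} dist 128 ang 60.5 tcp [0.649 0.076 0.3  ]
```

Request:
apply_moves([
  {"tx": -25.2, "ty": -24.1, "tz": 122.7, "wx": 0.0067, "wy": 0.0033, "wz": 1.0563},
  {"tx": -25.2, "ty": -24.1, "tz": 122.7, "wx": 0.0067, "wy": 0.0033, "wz": 1.0563},
  {"tx": -25.2, "ty": -24.1, "tz": 122.7, "wx": 0.0067, "wy": 0.0033, "wz": 1.0563},
  {"tx": -25.2, "ty": -24.1, "tz": 122.7, "wx": 0.0067, "wy": 0.0033, "wz": 1.0563},
  {"tx": -25.2, "ty": -24.1, "tz": 122.7, "wx": 0.0067, "wy": 0.0033, "wz": 1.0563},
  {"tx": -25.2, "ty": -24.1, "tz": 122.7, "wx": 0.0067, "wy": 0.0033, "wz": 1.0563},
  {"tx": -25.2, "ty": -24.1, "tz": 122.7, "wx": 0.0067, "wy": 0.0033, "wz": 1.0563},
  {"tx": -25.2, "ty": -24.1, "tz": 142.7, "wx": 0.0067, "wy": 0.0033, "wz": 1.0563},
  {"tx": -25.2, "ty": -24.1, "tz": 162.7, "wx": 0.0067, "wy": 0.0033, "wz": 1.0563},
  {"tx": -25.2, "ty": -24.1, "tz": 162.7, "wx": 0.0067, "wy": 0.0033, "wz": 1.0563},
])

```text
time: 49.25
eef_pos: [0.6474, 0.0741, 0.2571]
tcp_rot: [-0.499, 0.867, 0.002, -0.003]
contact_force: [0.4, 0.1, -0.8]
opening: 0.447
```

Run:
```python
from mv import *
from bolts import overlay
c=cam("scene");overlay(c,[[.6465,.0774,-.532]],350,220,405,300,7.2,"o30.png",2.0)
cam("scene");cam("scene")
sync()
wp([.649,.0759,.1805],rot(-.532-np.pi/2));
```

```text
t 49.4 q [-0.04  0.38  1.73 -0.    1.03  2.06] [0.6496 0.0738 0.2624]
{'tx': np.float64(-1.4), 'ty': np.float64(1.8), 'tz': np.float64(81.9), 'wx': np.float64(-0.0026), 'wy': np.float64(0.0012), 'wz': np.float64(0.0057)} dist 82 ang 0.4 tcp [0.649 0.076 0.18 ]
```

View pics/o30.png

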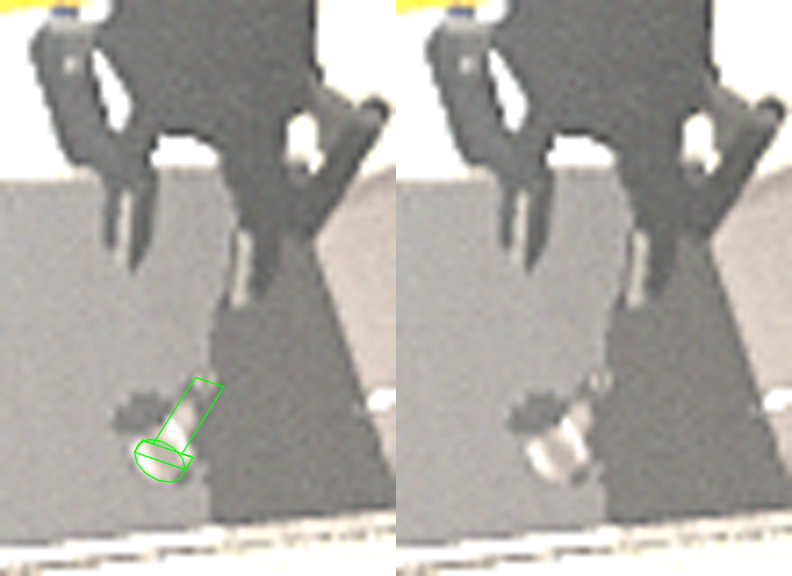

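Alignment is good, so I'll descend, grip and lift.

Request:
apply_moves([
  {"tx": -1.4, "ty": 1.8, "tz": 35, "wx": -0.0026, "wy": 0, "wz": 0.0057},
  {"tx": -1.4, "ty": 1.8, "tz": 60, "wx": -0.0026, "wy": 0, "wz": 0.0057},
  {"tx": -1.4, "ty": 1.8, "tz": 74, "wx": -0.0026, "wy": 0, "wz": 0.0057},
  {"tx": -1.4, "ty": 1.8, "tz": 79, "wx": -0.0026, "wy": 0, "wz": 0.0057},
  {"tx": -1.4, "ty": 1.8, "tz": 81.5, "wx": -0.0026, "wy": 0, "wz": 0.0057},
  {"tx": -1.4, "ty": 1.8, "tz": 81.5, "wx": -0.0026, "wy": 0, "wz": 0.0057},
])

```text
time: 50.0
eef_pos: [0.65, 0.0756, 0.1825]
tcp_rot: [-0.496, 0.868, -0.001, 0.002]
contact_force: [0.2, 0.4, -0.5]
opening: 0.453
```

Request:
apply_moves([
  {"tx": 0, "ty": 0, "tz": 0, "wx": 0, "wy": 0, "wz": 0},
  {"tx": 0, "ty": 0, "tz": 0, "wx": 0, "wy": 0, "wz": 0},
  {"tx": 0, "ty": 0, "tz": 0, "wx": 0, "wy": 0, "wz": 0},
  {"tx": 0, "ty": 0, "tz": 0, "wx": 0, "wy": 0, "wz": 0},
  {"tx": 0, "ty": 0, "tz": 0, "wx": 0, "wy": 0, "wz": 0},
], hand=0.0, force=70)

```text
time: 50.5
eef_pos: [0.65, 0.0756, 0.1827]
tcp_rot: [-0.496, 0.868, -0.001, 0.002]
contact_force: [-0.3, -0.4, 6.0]
opening: 0.098
```

Request:
apply_moves([
  {"tx": 0, "ty": 0, "tz": -15, "wx": 0, "wy": 0, "wz": 0},
  {"tx": 0, "ty": 0, "tz": -40, "wx": 0, "wy": 0, "wz": 0},
  {"tx": 0, "ty": 0, "tz": -80, "wx": 0, "wy": 0, "wz": 0},
  {"tx": 0, "ty": 0, "tz": -120, "wx": 0, "wy": 0, "wz": 0},
  {"tx": 0, "ty": 0, "tz": -170, "wx": 0, "wy": 0, "wz": 0},
  {"tx": 0, "ty": 0, "tz": -220, "wx": 0, "wy": 0, "wz": 0},
  {"tx": 0, "ty": 0, "tz": -270, "wx": 0, "wy": 0, "wz": 0},
  {"tx": 0, "ty": 0, "tz": -300, "wx": 0, "wy": 0, "wz": 0},
  {"tx": 0, "ty": 0, "tz": -300, "wx": 0, "wy": 0, "wz": 0},
])

```text
time: 51.4
eef_pos: [0.6488, 0.0754, 0.4893]
tcp_rot: [-0.496, 0.868, -0.003, 0.006]
contact_force: [0.4, -0.6, 0.1]
opening: 0.098
```

Run:
```python
from mv import *
c=cam("scene");crop(c,330,100,430,310,2.8,"s31.png"); cam("scene")
sync()
wp([.57,-.34,.49],rot(.127))
```

```text
t 51.5 q [-0.04  0.19  1.55  0.    1.4   2.06] [0.6485 0.0753 0.4816]
{'tx': np.float64(397.7), 'ty': np.float64(-143.2), 'tz': np.float64(-9.0), 'wx': np.float64(-0.0028), 'wy': np.float64(-0.0005), 'wz': np.float64(-2.2302)} dist 423 ang 127.8 tcp [ 0.57 -0.34  0.49]
```

View pics/s31.png

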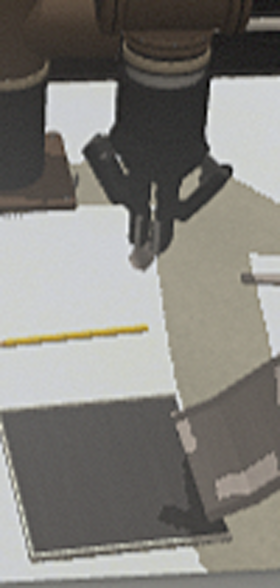

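Request:
apply_moves([
  {"tx": 397.7, "ty": -143.2, "tz": -9, "wx": 0, "wy": 0, "wz": -2.2302},
  {"tx": 397.7, "ty": -143.2, "tz": -9, "wx": 0, "wy": 0, "wz": -2.2302},
  {"tx": 397.7, "ty": -143.2, "tz": -9, "wx": 0, "wy": 0, "wz": -2.2302},
  {"tx": 397.7, "ty": -143.2, "tz": -9, "wx": 0, "wy": 0, "wz": -2.2302},
  {"tx": 397.7, "ty": -143.2, "tz": -9, "wx": 0, "wy": 0, "wz": -2.2302},
  {"tx": 397.7, "ty": -143.2, "tz": -9, "wx": 0, "wy": 0, "wz": -2.2302},
  {"tx": 397.7, "ty": -143.2, "tz": -9, "wx": 0, "wy": 0, "wz": -2.2302},
  {"tx": 397.7, "ty": -143.2, "tz": -9, "wx": 0, "wy": 0, "wz": -2.2302},
  {"tx": 397.7, "ty": -143.2, "tz": -9, "wx": 0, "wy": 0, "wz": -2.2302},
  {"tx": 397.7, "ty": -143.2, "tz": -9, "wx": 0, "wy": 0, "wz": -2.2302},
  {"tx": 397.7, "ty": -143.2, "tz": -9, "wx": 0, "wy": 0, "wz": -2.2302},
  {"tx": 397.7, "ty": -143.2, "tz": -9, "wx": 0, "wy": 0, "wz": -2.2302},
])

```text
time: 52.7
eef_pos: [0.57, -0.3407, 0.4852]
tcp_rot: [0.986, -0.169, -0.002, -0.002]
contact_force: [0.1, 1.0, -0.8]
opening: 0.098
```

Run:
```python
from mv import *
sync()
place(.2545,.021,.07)
```

```text
t 52.7 q [-0.69  0.22  1.52  0.    1.42 -0.35] [ 0.57   -0.3407  0.4852]
{'tx': np.float64(-32.5), 'ty': np.float64(-12.7), 'tz': np.float64(101.1), 'wx': np.float64(0.5088), 'wy': np.float64(-0.1175), 'wz': np.float64(-0.4568)} dist 107 ang 39.7 tcp [ 0.543 -0.317  0.384]
```

Request:
apply_moves([
  {"tx": -32.5, "ty": -12.7, "tz": 30, "wx": 0.5088, "wy": -0.1175, "wz": -0.4568},
  {"tx": -32.5, "ty": -12.7, "tz": 50, "wx": 0.5088, "wy": -0.1175, "wz": -0.4568},
  {"tx": -32.5, "ty": -12.7, "tz": 70, "wx": 0.5088, "wy": -0.1175, "wz": -0.4568},
  {"tx": -32.5, "ty": -12.7, "tz": 90, "wx": 0.5088, "wy": -0.1175, "wz": -0.4568},
  {"tx": -32.5, "ty": -12.7, "tz": 101, "wx": 0.5088, "wy": -0.1175, "wz": -0.4568},
  {"tx": -32.5, "ty": -12.7, "tz": 101, "wx": 0.5088, "wy": -0.1175, "wz": -0.4568},
  {"tx": -32.5, "ty": -12.7, "tz": 101, "wx": 0.5088, "wy": -0.1175, "wz": -0.4568},
  {"tx": -32.5, "ty": -12.7, "tz": 101, "wx": 0.5088, "wy": -0.1175, "wz": -0.4568},
])

```text
time: 53.5
eef_pos: [0.5443, -0.3169, 0.3888]
tcp_rot: [0.965, 0.059, -0.013, -0.255]
contact_force: [0.2, -0.1, -1.1]
opening: 0.099
```

Run:
```python
from mv import *
c=cam("scene"); crop(c,170,150,320,290,4.5,"s32.png"); cam("scene"); cam("scene")
sync()
place(.2545,.021,.0)
```

```text
t 53.65 q [-0.73  0.26  1.66  0.34  1.62 -0.9 ] [ 0.5443 -0.3169  0.3897]
{'tx': np.float64(-1.9), 'ty': np.float64(2.3), 'tz': np.float64(74.5), 'wx': np.float64(0.0071), 'wy': np.float64(-0.0077), 'wz': np.float64(-0.0016)} dist 75 ang 0.6 tcp [ 0.539 -0.283  0.324]
```

View pics/s32.png

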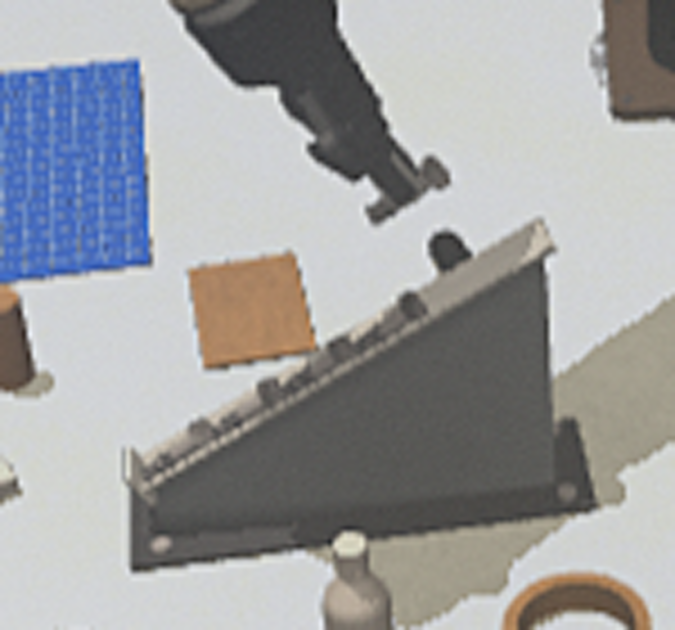

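Request:
apply_moves([
  {"tx": -1.9, "ty": 2.3, "tz": 35, "wx": 0.0071, "wy": -0.0077, "wz": 0},
  {"tx": -1.9, "ty": 2.3, "tz": 55, "wx": 0.0071, "wy": -0.0077, "wz": 0},
  {"tx": -1.9, "ty": 2.3, "tz": 64, "wx": 0.0071, "wy": -0.0077, "wz": 0},
  {"tx": -1.9, "ty": 2.3, "tz": 68, "wx": 0.0071, "wy": -0.0077, "wz": 0},
  {"tx": -1.9, "ty": 2.3, "tz": 68, "wx": 0.0071, "wy": -0.0077, "wz": 0},
  {"tx": -1.9, "ty": 2.3, "tz": 68, "wx": 0.0071, "wy": -0.0077, "wz": 0},
])

```text
time: 54.25
eef_pos: [0.5392, -0.2863, 0.33]
tcp_rot: [0.964, 0.06, -0.016, -0.258]
contact_force: [-1.0, -0.6, 0.2]
opening: 0.098
```

Run:
```python
from mv import *
c=cam("scene"); crop(c,170,150,320,290,4.5,"s33.png"); cam("scene"); sync()
place(.2545,.021,.0)
```

```text
t 54.35 q [-0.7   0.27  1.75  0.35  1.52 -0.91] [ 0.5391 -0.2863  0.3298]
{'tx': np.float64(0.0), 'ty': np.float64(-0.2), 'tz': np.float64(7.1), 'wx': np.float64(0.0), 'wy': np.float64(-0.0007), 'wz': np.float64(-0.0014)} dist 7 ang 0.1 tcp [ 0.539 -0.283  0.324]
```

View pics/s33.png

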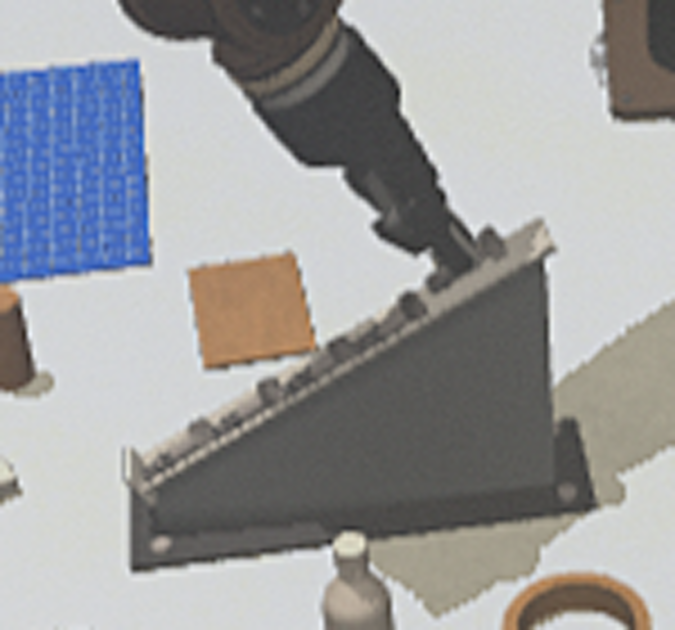

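Request:
apply_moves([
  {"tx": 0, "ty": 0, "tz": 3, "wx": 0, "wy": 0, "wz": 0},
  {"tx": 0, "ty": 0, "tz": 6.5, "wx": 0, "wy": 0, "wz": 0},
  {"tx": 0, "ty": 0, "tz": 6.5, "wx": 0, "wy": 0, "wz": 0},
  {"tx": 0, "ty": 0, "tz": 6.5, "wx": 0, "wy": 0, "wz": 0},
])

```text
time: 54.75
eef_pos: [0.5383, -0.2824, 0.3226]
tcp_rot: [0.964, 0.06, -0.017, -0.259]
contact_force: [0.7, -0.2, 0.2]
opening: 0.102
```

Request:
apply_moves([
  {"tx": 0, "ty": 0, "tz": 0, "wx": 0, "wy": 0, "wz": 0},
  {"tx": 0, "ty": 0, "tz": 0, "wx": 0, "wy": 0, "wz": 0},
  {"tx": 0, "ty": 0, "tz": 0, "wx": 0, "wy": 0, "wz": 0},
  {"tx": 0, "ty": 0, "tz": 0, "wx": 0, "wy": 0, "wz": 0},
], hand=0.5)

```text
time: 55.15
eef_pos: [0.5384, -0.2825, 0.323]
tcp_rot: [0.964, 0.06, -0.017, -0.259]
contact_force: [-0.3, 0.7, 0.9]
opening: 0.501
```

Request:
apply_moves([
  {"tx": 0, "ty": 0, "tz": -30, "wx": 0, "wy": 0, "wz": 0},
  {"tx": 0, "ty": 0, "tz": -70, "wx": 0, "wy": 0, "wz": 0},
  {"tx": 0, "ty": 0, "tz": -120, "wx": 0, "wy": 0, "wz": 0},
  {"tx": 0, "ty": 0, "tz": -150, "wx": 0, "wy": 0, "wz": 0},
  {"tx": 0, "ty": 0, "tz": -150, "wx": 0, "wy": 0, "wz": 0},
])

```text
time: 55.65
eef_pos: [0.5482, -0.359, 0.4587]
tcp_rot: [0.965, 0.06, -0.014, -0.256]
contact_force: [0.5, 0.1, 0.4]
opening: 0.501
```

Run:
```python
from mv import *
c=cam("scene"); crop(c,170,180,320,290,5,"s34.png"); cv2.imwrite("pics/s34f.png",c["img"][:,:,::-1])
c=cam("top"); crop(c,340,150,450,220,7,"t34.png"); cv2.imwrite("pics/t34f.png",c["img"][:,:,::-1]); err()
```

```text
t 55.75 pos err mm [  8.8 -71.  123. ] rot err deg [ 0.05  0.07 -0.  ] q [-0.77  0.27  1.53  0.32  1.76 -0.9 ] F [-0.   0.2  0.2] op 0.498
```

View pics/s34.png

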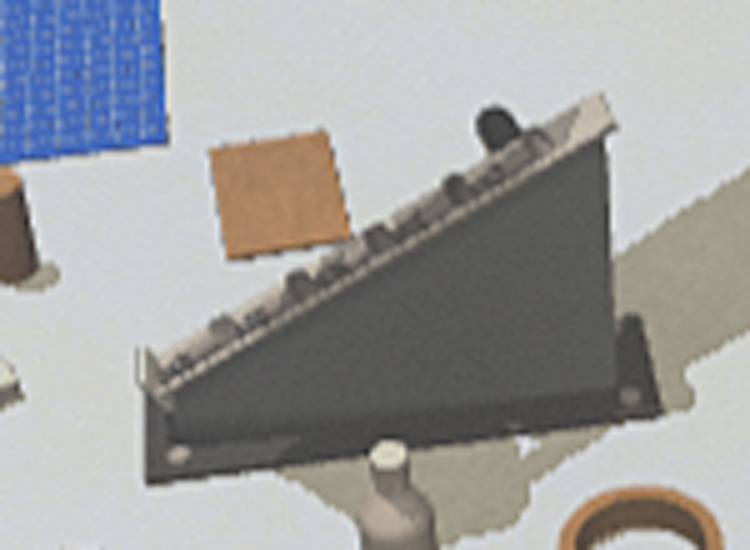

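View pics/t34.png

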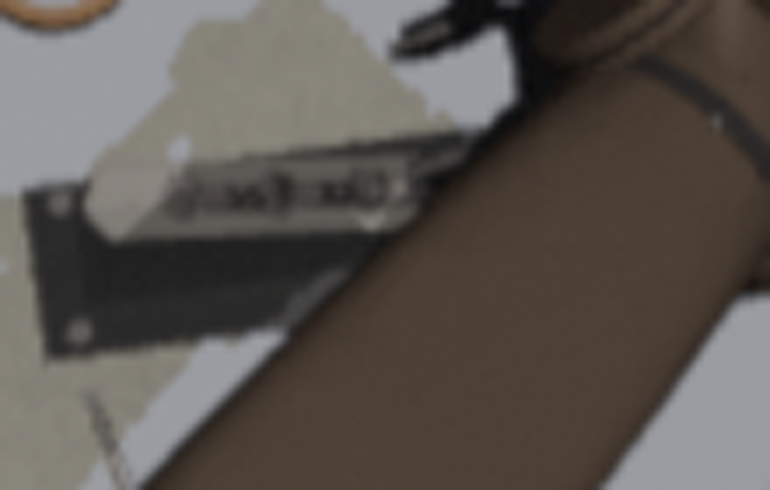

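View pics/t34f.png

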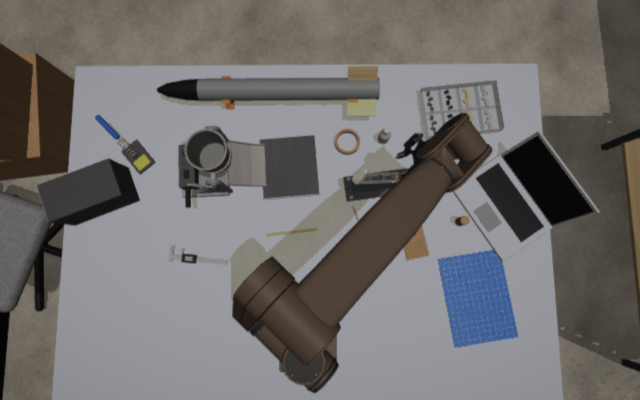

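View pics/s34f.png

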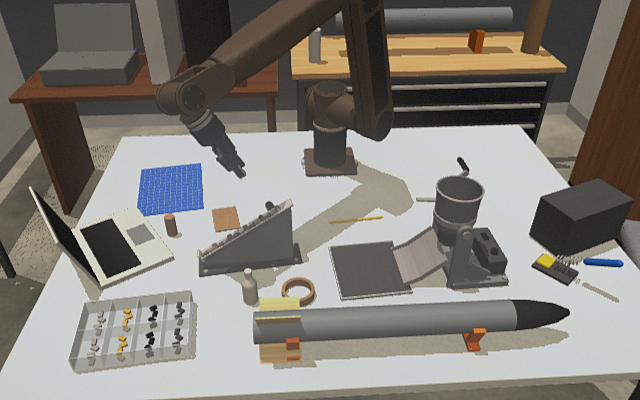

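Run:
```python
from mv import *
sync(); wp([.50,-.30,.55],rot(.127)); wp([.45,-.02,.55],rot(.127))
```

```text
t 55.75 q [-0.77  0.27  1.53  0.32  1.76 -0.9 ] [ 0.5479 -0.3573  0.4529]
{'tx': np.float64(-40.5), 'ty': np.float64(-103.0), 'tz': np.float64(-52.5), 'wx': np.float64(-0.5246), 'wy': np.float64(0.0007), 'wz': np.float64(-0.0022)} dist 123 ang 30.1 tcp [ 0.5  -0.3   0.55]
{'tx': np.float64(-55.2), 'ty': np.float64(-348.8), 'tz': np.float64(89.7), 'wx': np.float64(-0.5246), 'wy': np.float64(0.0007), 'wz': np.float64(-0.0022)} dist 364 ang 30.1 tcp [ 0.45 -0.02  0.55]
```

Request:
apply_moves([
  {"tx": -40.5, "ty": -103, "tz": -52.5, "wx": -0.5246, "wy": 0, "wz": 0},
  {"tx": -40.5, "ty": -103, "tz": -52.5, "wx": -0.5246, "wy": 0, "wz": 0},
  {"tx": -40.5, "ty": -103, "tz": -52.5, "wx": -0.5246, "wy": 0, "wz": 0},
  {"tx": -40.5, "ty": -103, "tz": -52.5, "wx": -0.5246, "wy": 0, "wz": 0},
  {"tx": -55.2, "ty": -348.8, "tz": 89.7, "wx": -0.5246, "wy": 0, "wz": 0},
  {"tx": -55.2, "ty": -348.8, "tz": 89.7, "wx": -0.5246, "wy": 0, "wz": 0},
  {"tx": -55.2, "ty": -348.8, "tz": 89.7, "wx": -0.5246, "wy": 0, "wz": 0},
  {"tx": -55.2, "ty": -348.8, "tz": 89.7, "wx": -0.5246, "wy": 0, "wz": 0},
  {"tx": -55.2, "ty": -348.8, "tz": 89.7, "wx": -0.5246, "wy": 0, "wz": 0},
  {"tx": -55.2, "ty": -348.8, "tz": 89.7, "wx": -0.5246, "wy": 0, "wz": 0},
])

```text
time: 56.75
eef_pos: [0.4487, -0.017, 0.5476]
tcp_rot: [0.998, 0.064, -0.003, -0.001]
contact_force: [0.6, -0.4, 0.1]
opening: 0.502
```

Run:
```python
from mv import *
c=cam("scene"); crop(c,190,190,310,280,6.5,"s35.png"); cv2.imwrite("pics/s35f.png",c["img"][:,:,::-1])
c=cam("top"); crop(c,340,150,450,220,7,"t35.png"); crop(c,170,110,330,220,5,"t35b.png"); err()
```

```text
t 56.85 pos err mm [-99.1 341.   95.2] rot err deg [-29.65  -3.66   0.47] q [-0.26 -0.31  1.91  0.    1.54 -0.4 ] F [ 0.7 -0.9 -0.8] op 0.498
```

View pics/s35.png

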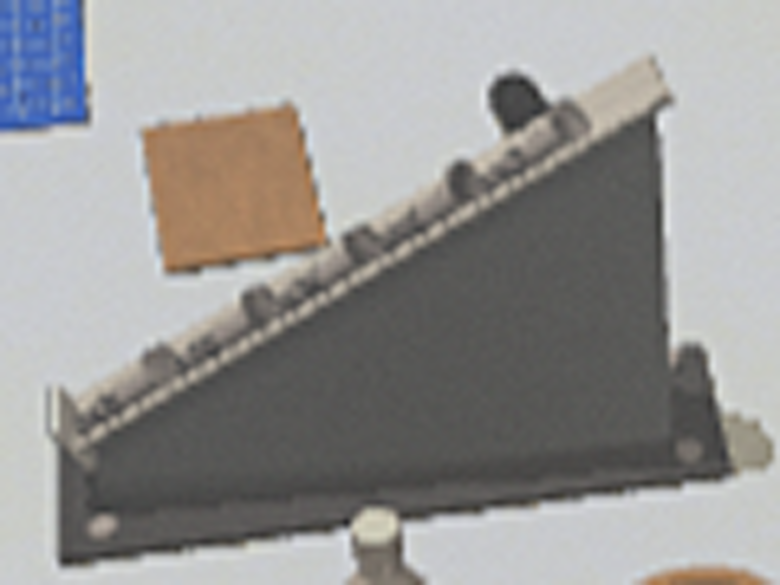

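View pics/t35.png

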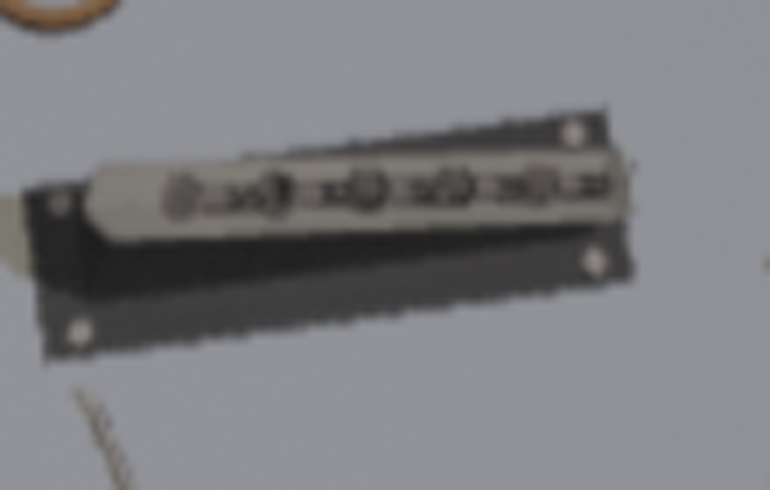

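View pics/t35b.png

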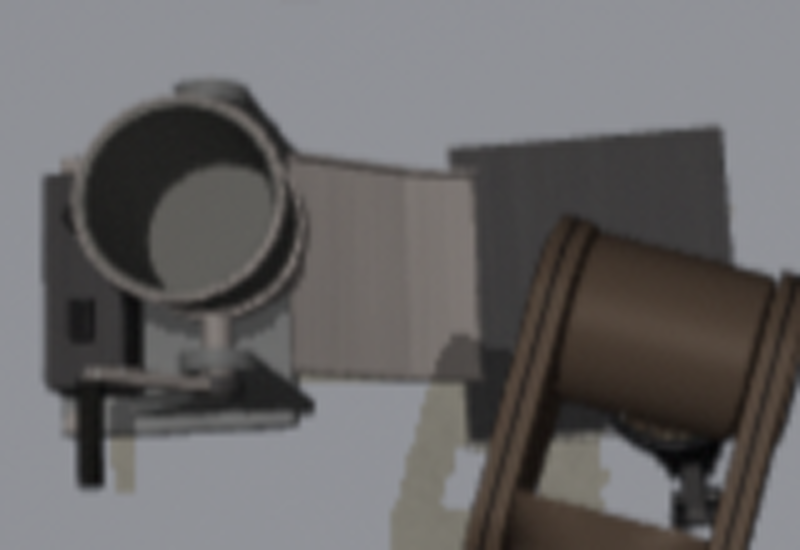

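Five bolts are in the trough, evenly spaced with every head on the uphill side. The barrel is empty and upright, and the tray looks clear. I'll hand it in.

```bash
python3 -c "
from plant import ctrl
print(ctrl.sign_off())"
```

```text
the job is handed in; nothing more can be done
None
```

The job is done and was handed in at about 57 s. I tipped the barrel to its stop, and five bolts slid onto the tray. I stood it upright again against its stop and loaded all five bolts into the trough one by one, each with its head uphill.

- **Trough:** The last pictures from both cameras show five bolts in line from the end stop, evenly spaced.
- **Barrel:** It is upright and empty.
- **Tray:** The scene picture after the last pick-up showed the tray empty. In the final top view the arm covers part of it.
- **Other things:** None of them looked moved in the pictures.
- **Forces:** The highest force I read was about 26 N, with the lever against its stop.

Three things did not go perfectly:
- **First move refused:** My first move call was refused because some keys were missing, and nothing moved.
- **Bolt outlines:** The outlines fitted from the detector's masks did not line up with the pictures by a few millimetres. I used positions measured by hand in the pictures instead.
- **Fifth bolt shifted:** It moved a few millimetres while its neighbour was picked up, so I measured it again before gripping.

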